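Pack a gift hamper and weigh it on the hand scale

TASK

Lift the empty gift hamper by its handle off the display riser, set it down squarely on the packing mat, and pack every jar of spread that stands on the counter upright into it, shared as evenly as possible between its two ends so that it will hang nearly level. Then take the hand scale from its fork stand, hook it under the hamper's handle, lift the hamper until it is well clear of the mat and hold it still there for about three seconds for the reading. Lower it squarely onto the mat again, unhook the scale and hang it back upright in its fork stand; leave the other things on the counter where they are.

Things in the scene. Friction and masses are not known exactly. Their poses are not given: they have to be found in the camera images.
- hamper_floor (a point): centre of the top of the gift hamper's floor, 8 mm above its underside; x along the hamper's length, y across it, z up. The two ends, one on each side of the handle across the middle, each take two 62 mm jars side by side (inside 138 mm wide, 214 mm long in all)
- hamper_handle (a point): middle of the hamper handle's level top bar: steel rod 10 mm thick, straight for 110 mm along the hamper's y, its centre 130 mm above the hamper's underside; axes as the hamper's. The jars' lids come to 86 mm above the underside. Hung by the bar, the hamper swings freely and tips towards the heavier end
- mat_centre (a point): the packing mat: a dark green-grey leather pad with pale stitching, 260 mm (its x) by 172 mm (its y), 3 mm thick, fixed on the counter. This point is the centre of its top face. The hamper goes on it with its long side along the mat's long side, either way round
- riser_top (a point): the display riser on which the hamper stands at first: dark wooden bench 254 mm (x) by 182 mm (y), fixed; this point is the centre of its top board, 60 mm above the counter. Brass strips along its edges stand 9 mm above the board and keep the hamper from sliding off, so it must be lifted; the scale on its stand, 202 mm tall, is beside it
- rest_seat (a point): fork stand of the hand scale: base 104 x 86 mm, post at its +x end, two prongs pointing to -x with 37 mm clear between them (along y) and 6 mm high upturned tips. This point: midway between the prongs, level with their tops, 140 mm up. The scale hangs here by its collar, its x and y along the stand's; its hook passes between the prongs, so it lifts out straight up and goes in straight down
- scale_collar (a point): the hand scale: this point, on its axis, is the centre of the underside of its black collar (48 mm diameter, 6 mm thick), which rests on the fork stand's prongs. Below the collar is an aluminium tube 24 mm thick and 62 mm long, then the hook; above it the grip. z is up along the scale
- scale_grip (a point): the scale's grip, 40 mm above the underside of the collar: an upright dark teal moulded block 20 mm thick (its y), 56 mm wide (its x), from 5 to 62 mm above the underside of the collar; take it from above across the 20 mm
- hook_saddle (a point): bottom of the inside of the scale's hook, where a bar comes to lie: on the scale's axis, 115 mm below the collar's underside when unloaded. The hook is a flat steel J, 14 mm wide (y), 32 mm across (x), its lowest point 4 mm below the saddle. Its mouth opens to the scale's -x, between the tip, 18 mm above the saddle, and the arm, 45 mm above it; the shank is on the +x side
- scale_hook (a joint): how far the hook is drawn out of the scale against its spring, in m: 0 unloaded, up to 0.036; spring 350 N/m, so the packed hamper draws it about 0.014 to 0.027 (a red pointer ring on the tube moves with it)
- jar_0_centre (a point): small glass jar of spread with a black twist lid and paper label, 62 mm diameter, 78 mm tall, 0.12 kg; may be absent. This point is its centre, 39 mm above its base; z is its axis. It has no preferred heading
- jar_1_centre (a point): small glass jar of spread with a black twist lid and paper label, 62 mm diameter, 78 mm tall, 0.12 kg; may be absent. This point is its centre, 39 mm above its base; z is its axis. It has no preferred heading
- jar_2_centre (a point): small glass jar of spread with a black twist lid and paper label, 62 mm diameter, 78 mm tall, 0.12 kg; may be absent. This point is its centre, 39 mm above its base; z is its axis. It has no preferred heading
- jar_3_centre (a point): small glass jar of spread with a black twist lid and paper label, 62 mm diameter, 78 mm tall, 0.12 kg; may be absent. This point is its centre, 39 mm above its base; z is its axis. It has no preferred heading
- hamper: the gift hamper: a low tray of light wood 226 mm long (x) by 150 mm wide (y) over all, 0.35 kg, walls 6 mm thick with tops 38 mm above its underside, floor 8 mm thick, a hoop handle of dark steel rod standing fixed across the middle of its length. Origin: centre of its underside
- desk_bell: bystander: chrome counter bell, 72 mm diameter, 52 mm tall, origin under its centre; leave it alone
- sample_dish: bystander: small white tasting dish, 67 mm diameter, origin under its centre; leave it alone
- scale: the sprung hand scale, 0.13 kg; same point and axes as scale_collar
Things that resemble listed ones, but are neither listed nor needed, are in the scene too. What is shaped like the part that bears jar_3_centre but turquoise is not meant. What is shaped like the part that bears jar_1_centre but green is not meant.

How it is judged:
By the outcome, as a careful person would: the job done as asked, in the order asked, and still so for the second after the job is handed in, with the robot touching nothing.
Of jar_0, jar_1, jar_2, jar_3 only 2 to 4 are there at a start; the rules pass over those that are not, and their reading is None.
At some moment in a run one of jar_0, jar_1, jar_2, jar_3 may be knocked a few centimetres aside while the robot is not near it.
It also fails if it takes over 210 s, if anything falls off the work surface, if the arm or the gripper's body presses on something with over 40 N, if the wrist force passes 120 N, or if a joint passes its speed limit or range.

ROBOT

A 6-joint arm with a two-finger parallel gripper is mounted at the origin on a cart in front of the work surface, level with it; the furniture and walls round the work are solid. World frame = base frame: x ahead of the robot, y to its left, z up, the work surface at z = 0. Lengths are in mm, angles in rad, forces in N, time in s.
With the tool pointing down it reaches from about 350 to 775 mm from the base axis. Payload 7.3 kg.
Tool frame: the origin (TCP) lies on the centre line of the jaws, within the pads' length; the fingertips stand 22 mm ahead of it and the grasp point (between the pads) lies 3 mm ahead of it; x points along the fingers, z is the direction in which the jaws open and shut, and the axes are right-handed (so a half turn about x gives the same grasp; the last joint's range is limited). The gripper opens to 92 mm and grips with 3 to 60 N. Pads are 19 mm wide; open, the fingers measure 130 mm over their backs; the gripper's body (75 mm by 190 mm) begins 47 mm behind the grasp point.
Start: joints at [-1.34, 0.342, 1.524, -0, 1.275, -0.146], TCP at [193.195, -488.179, 248.741] pointing down, gripper open.
Joint ranges: [-2.53, 2.53], [-0.77, 2.02], [0.04, 2.7], [-1, 4.14], [0.28, 2.66], [-3.11, 3.11]. Speed limits (rad/s): [2.57, 2.57, 3.14, 3.14, 3.14, 3.14].

INTERFACE

Orientations are given as [roll, pitch, yaw] about the fixed x, y, z axes, in that order (R = Rz(yaw) Ry(pitch) Rx(roll)).
In Python, from plant import readout, imaging, bot gives the robot as it stands.
- The arm moves only by the tool arm_command, never from a script. Its argument "plan" is a list of rows, each an object of numbers: "tx", "ty", "tz": the shift along the tool's x, y, z in cm; "wx", "wy", "wz": the turn, a rotation vector about the tool's x, y, z in rad; "jaw": the opening, from -1 (shut) to 1 (fully open). In form: [{"tx": .., "ty": .., "tz": .., "wx": .., "wy": .., "wz": .., "jaw": ..}, ...]. A call has 1 to 20 rows; each row shifts and turns the commanded pose from where the row before left it, along the tool's axes as they then stand; what a row does not reach is not made up. A row lasts 1/10 s, in which the tool goes at most 50 mm and 8.59 degrees, less where a joint would pass 70% of its speed; a pose out of reach is approached as far as the arm can. A call with a gripper value outside its range is refused whole. The fingers move at their own pace and stop on an object; the grip force is fixed at half the most. Time passes only in rows, so rows that do not move let the fingers close. It gives the time, the measured TCP pose, the force and the opening at its end, in the units of the state.
- readout.get_obs(): the state, without advancing time (a new reading comes with each control period).
- imaging.capture(name): name is "side" or "top"; returns the picture (384x512x3 uint8, blue, green, red); there is no depth.
- imaging.get_calibration(name): a dict with "fx", "fy", "cx", "cy" (pixels), "dist" ([k1, k2, p1, p2, k3] as OpenCV has them; the pictures are not rectified), "position" and "rotation" of the camera in the world. Camera axes: x right, y up, looking along -z (the intrinsics and any distortion apply to the point x, -y, -z); pixel columns grow to the right and rows downward; lengths in mm; the calibration is good to about 2 mm. A picture is of the moment at which its call begins. get_calibration takes no time and is no camera call.
- bot.close_job(): hands the job in, once; it reports no verdict.
The state is a dict: "time": time; "joint_positions": joint angles; "dq": joint speeds; "tau": joint torques, N m; "tool_pos": TCP position; "tcp_rot": TCP orientation; "contact_force": force on the tool from outside, world axes, zero at the start; "moment": the same for the moment, N m; "grip_width": finger opening in mm.
Only numpy, scipy, OpenCV 4.12 (cv2) and the standard library are available. Lean on these libraries where they do the work, as an engineer would, in place of code of your own. Each camera call takes 0.05 s, during which the arm holds its last target.

## Working session

There is one attempt and no reset: what is moved stays moved. The work goes in short steps, Python scripts to look and compute and a tool call to move; the robot and the scene stay as the last step left them, time stands still between calls to the robot, and variables do not carry over. Pictures are saved under pics/ and viewed, and the job is handed in when it is done.

Besides the shell and the picture viewer there is one more tool, called after "Call:" by a JSON object that holds its "op" and its "data". arm_command: Moves the arm, as the interface text tells. Its arguments: {"type":"object","properties":{"plan":{"type":"array"}},"required":["plan"]}

```bash
ls; mkdir -p pics; python3 - <<'E'
from plant import readout, imaging, bot
import cv2
print(readout.get_obs())
for n in("side","top"):
    c=imaging.get_calibration(n);print(n,c)
    cv2.imwrite(f"pics/{n}0.png",imaging.capture(n))
E
```

```text
pics
{'time': 0.0, 'joint_positions': array([-1.33998861e+00,  3.42706208e-01,  1.52504079e+00,  7.71370849e-06,
        1.27538667e+00, -1.45993737e-01]), 'dq': array([-0.00177684, -0.00032564,  0.00061449,  0.00150844, -0.00182185,
        0.00063619]), 'tau': array([-2.80329870e-03, -4.31254935e+01, -2.44221675e+01,  7.14259129e-02,
        5.58997749e-02, -1.25528209e-04]), 'tool_pos': array([ 193.11048865, -487.78407525,  248.04520918]), 'tcp_rot': array([2.99081244, 1.56925529, 1.79681532]), 'contact_force': array([-0.80945476,  0.82488366,  0.32704242]), 'moment': array([-0.0462602 , -0.00251372, -0.05499072]), 'grip_width': 91.87450280438291}
side {'fx': 432.59138906443616, 'fy': 432.59138906443616, 'cx': 252.33921538130386, 'cy': 189.7470433710829, 'dist': array([-0.10210856,  0.        ,  0.        ,  0.        ,  0.        ]), 'position': array([  222.24689007, -1154.77112269,  1142.6105485 ]), 'rotation': array([ 0.82589666, -0.01073704, -0.28723023])}
top {'fx': 432.3382572069812, 'fy': 432.3382572069812, 'cx': 262.8212921827428, 'cy': 188.79281267786524, 'dist': array([-0.05088456,  0.        ,  0.        ,  0.        ,  0.        ]), 'position': array([ 364.06083653, -109.0420546 , 1458.90063453]), 'rotation': array([ 0.12686619, -0.00252413, -1.59185   ])}
```

View pics/side0.png

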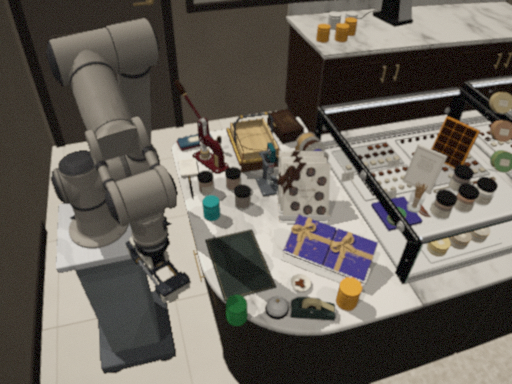

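View pics/top0.png

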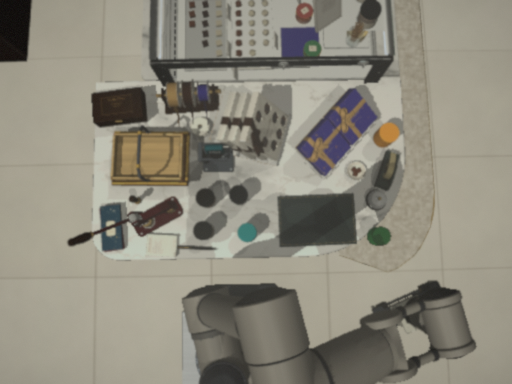

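```bash
cat > h.py <<'E'
import numpy as np, cv2
from scipy.spatial.transform import Rotation as R
from plant import readout, imaging, bot
def cal(n):
    c=imaging.get_calibration(n)
    K=np.array([[c['fx'],0,c['cx']],[0,c['fy'],c['cy']],[0,0,1.]])
    Rm=R.from_euler('xyz',c['rotation']).as_matrix()
    return K,c['dist'],np.array(c['position']),Rm
def ray(n,uv):
    K,d,p,Rm=cal(n)
    u=cv2.undistortPoints(np.array(uv,float).reshape(-1,1,2),K,d).reshape(-1,2)
    v=np.c_[u[:,0],-u[:,1],-np.ones(len(u))]
    return p,v@Rm.T
def onz(n,uv,z):
    p,v=ray(n,uv); return p+v*((z-p[2])/v[:,2])[:,None]
def proj(n,X):
    K,d,p,Rm=cal(n)
    x=(np.array(X,float).reshape(-1,3)-p)@Rm
    x=x*[1,-1,-1]
    return cv2.projectPoints(x,np.zeros(3),np.zeros(3),K,d)[0].reshape(-1,2)
def tri(uvs,uvt):
    out=[]
    for a,b in zip(np.atleast_2d(uvs),np.atleast_2d(uvt)):
        A=np.zeros((3,3));bb=np.zeros(3)
        for n,q in(("side",a),("top",b)):
            p,v=ray(n,[q]);v=v[0]/np.linalg.norm(v[0]);M=np.eye(3)-np.outer(v,v);A+=M;bb+=M@p
        out.append(np.linalg.solve(A,bb))
    return np.array(out)
def crop(img,x0,y0,x1,y1,s,fn):
    cv2.imwrite(fn,cv2.resize(img[y0:y1,x0:x1],None,fx=s,fy=s,interpolation=cv2.INTER_CUBIC))
E
python3 - <<'E'
from h import *
t=cv2.imread('pics/top0.png');s=cv2.imread('pics/side0.png')
crop(t,85,75,285,265,3.1,'pics/t1.png')
crop(t,255,75,445,275,3,'pics/t2.png')
crop(s,165,70,395,330,2.3,'pics/s1.png')
print(proj('top',[[0,0,0],[193,-488,248]]),proj('side',[[193,-488,248]]))
E
```

```text
[[230.65992179 356.55313893]
 [400.42877694 303.06159637]] [[161.50093797 281.19628982]]
```

View pics/t1.png

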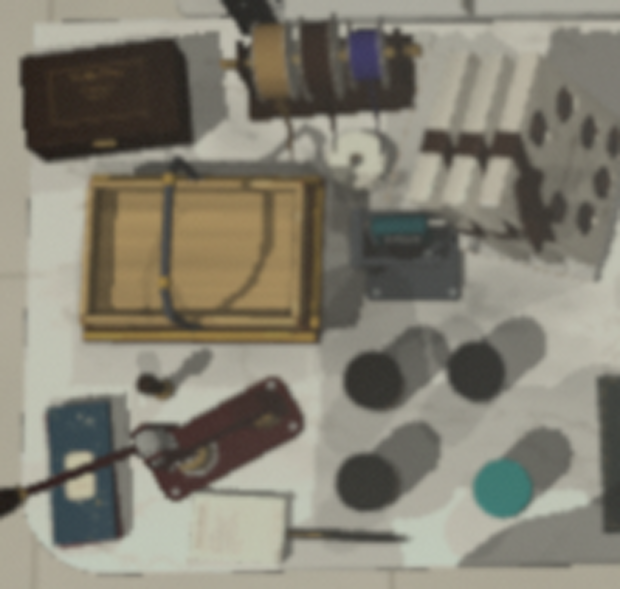

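View pics/t2.png

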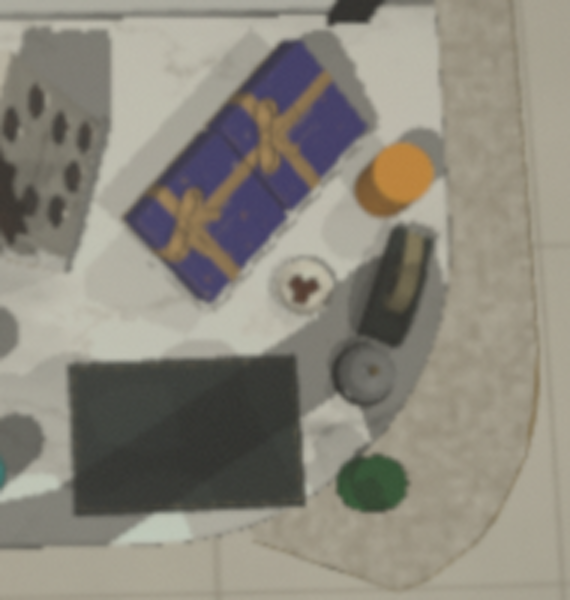

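View pics/s1.png

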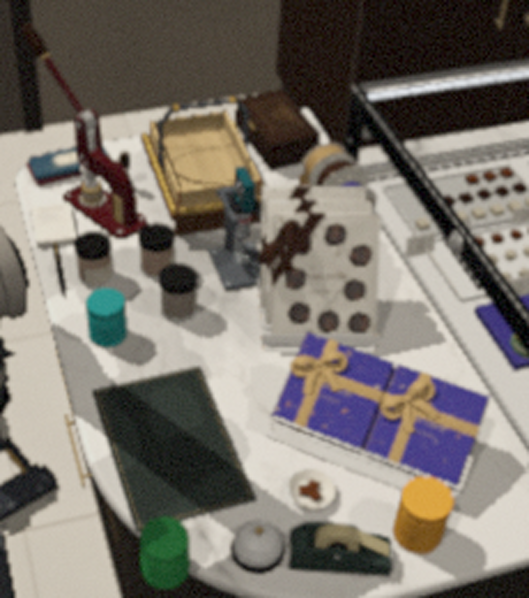

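```bash
python3 - <<'E'
from h import *
# average several frames to reduce noise
for n,b in (('top',(100,115,245,190)),('side',(215,105,305,205))):
    im=np.mean([imaging.capture(n).astype(float) for _ in range(4)],0).clip(0,255).astype(np.uint8)
    cv2.imwrite(f'pics/{n}1.png',im)
    crop(im,*b,5.5 if n=='top' else 6,f'pics/{n}1h.png')
print(readout.get_obs()['time'])
E
```

```text
0.5
```

View pics/top1h.png

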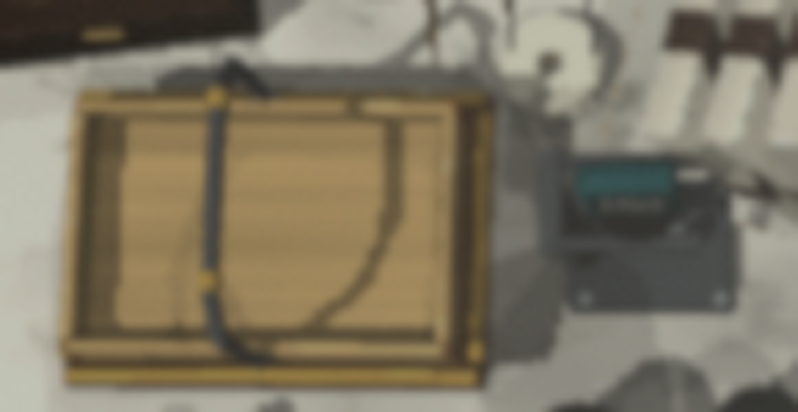

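View pics/side1h.png

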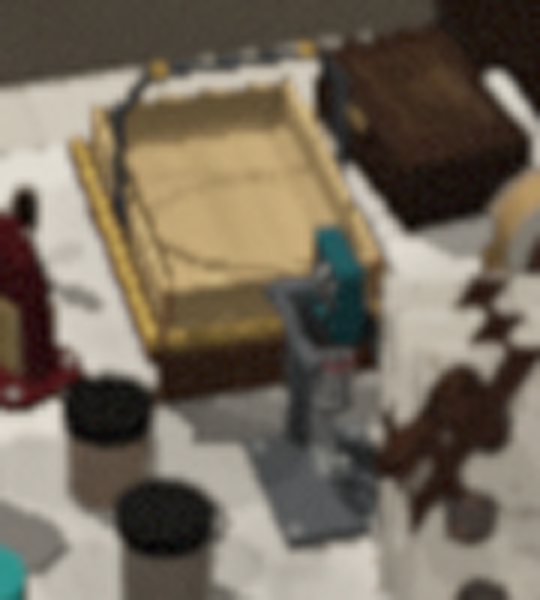

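```bash
python3 - <<'E'
from h import *
f=lambda p,o,s:(np.array(p,float)+.5)/s-.5+np.array(o)
t=f([[216,95],[208,280]],(100,115),5.5);s=f([[307,47],[158,70]],(215,105),6)
print(tri(s,t)); print('z190 top',onz('top',t,190),'side',onz('side',s,190))
print('tray',onz('top',f([[80,95],[462,97],[64,355],[455,355]],(100,115),5.5),98))
print('riser',onz('top',f([[490,97],[480,385],[66,385]],(100,115),5.5),69))
im=cv2.imread('pics/top1.png')
g=cv2.cvtColor(im,cv2.COLOR_BGR2HSV)
for m in [(slice(150,275),slice(260,375))]:
    mask=((g[...,2]<75)).astype(np.uint8); 
    z=np.zeros_like(mask); z[180:256,265:365]=mask[180:256,265:365]
    c=max(cv2.findContours(z,0,1)[0],key=cv2.contourArea); r=cv2.minAreaRect(c);print('mat',r,cv2.contourArea(c))
    b=cv2.boxPoints(r);w=onz('top',b,3);print(w,w.mean(0)); print(np.linalg.norm(np.diff(w,axis=0),axis=1))
k=(g[...,2]<62).astype(np.uint8); z=np.zeros_like(k); z[175:245,188:255]=k[175:245,188:255]
for c in cv2.findContours(z,0,1)[0]:
    if cv2.contourArea(c)>100: 
        (u,v),r=cv2.minEnclosingCircle(c); M=cv2.moments(c);uv=[M['m10']/M['m00'],M['m01']/M['m00']];print('jar',uv,r,cv2.contourArea(c),onz('top',[uv],78))
E
```

```text
[[705.48082573 253.89376707 195.03132849]
 [602.90459319 257.13779164 192.58322221]]
z190 top [[707.01641694 255.31546459 190.        ]
 [603.78782296 257.83202952 190.        ]] side [[707.86144841 261.3537808  190.        ]
 [603.53211806 260.96595978 190.        ]]
tray [[733.89188576 362.72939652  98.        ]
 [727.22887063 136.17411866  98.        ]
 [578.73425663 368.19661526  98.        ]
 [573.86649519 139.69096294  98.        ]]
riser [[734.58277759 124.54222483  69.        ]
 [560.10504075 130.13317126  69.        ]
 [565.27758285 376.73171288  69.        ]]
mat ((316.3540954589844, 219.77569580078125), (48.73368835449219, 75.302734375), 86.93350982666016) 3424.5
[[ 519.0403406  -165.5459726     3.        ]
 [ 527.42786439 -421.58926407    3.        ]
 [ 363.02035991 -422.81943252    3.        ]
 [ 355.35452345 -170.15758449    3.        ]] [ 441.21077209 -295.02806342    3.        ]
[256.18063483 164.41210674 252.77811317]
jar [202.85946872322194, 230.15509854327334] 8.423065185546875 194.5 [[411.28524484  77.47124901  78.        ]]
jar [205.21463414634147, 197.2609756097561] 8.719019889831543 205.0 [[516.49333647  69.43797126  78.        ]]
jar [238.23549783549782, 194.29783549783548] 8.620152473449707 192.5 [[523.88615904 -36.83799105  78.        ]]
```

```bash
cat >> h.py <<'E'
def pose():
    o=readout.get_obs(); return np.array(o['tool_pos']),R.from_euler('xyz',o['tcp_rot']).as_matrix(),o
def target_R(jaw_deg):
    # tool x down, tool z horizontal at angle jaw_deg
    a=np.radians(jaw_deg); x=np.array([0,0,-1.]); z=np.array([np.cos(a),np.sin(a),0]); y=np.cross(z,x)
    return np.c_[x,y,z]
def delta(tp,jaw_deg=None):
    """shift (cm, in present tool axes) and turn to target"""
    p,M,o=pose()
    print('t',round(o['time'],2),'pos',p.round(1),'jawaxis deg',round(np.degrees(np.arctan2(M[1,2],M[0,2])),2),'toolx',M[:,0].round(4),'F',np.round(o['contact_force'],1),'w',round(o['grip_width'],1))
    if jaw_deg is not None:
        T=target_R(jaw_deg); w=R.from_matrix(M.T@T).as_rotvec(); print('turn',w.round(4),np.degrees(np.linalg.norm(w)).round(1))
        print('then shift cm in new axes',(T.T@(np.array(tp)-p)/10).round(2))
    print('shift cm now axes',(M.T@(np.array(tp)-p)/10).round(2))
E
python3 - <<'E'
from h import *
print('lever',tri([[182,85]],[[70,240]]))
delta([655,257,320],88.5);delta([655,257,320],-91.5)
print(pose()[1])
E
```

```text
lever [[391.97602663 413.4437875  280.72133503]]
t 0.5 pos [ 193.2 -488.2  248.7] jawaxis deg -68.41 toolx [ 0. -0. -1.] F [ 0.5 -0.6  0.5] w 92.0
turn [-2.7386  0.      0.    ] 156.9
then shift cm in new axes [ -7.13 -44.21  75.7 ]
shift cm now axes [ -7.13  70.36 -52.3 ]
t 0.5 pos [ 193.2 -488.2  248.7] jawaxis deg -68.41 toolx [ 0. -0. -1.] F [ 0.5 -0.6  0.5] w 92.0
turn [ 0.403  0.    -0.   ] 23.1
then shift cm in new axes [ -7.13  44.21 -75.7 ]
shift cm now axes [ -7.13  70.36 -52.3 ]
[[ 2.46976216e-05  9.29857817e-01  3.67919067e-01]
 [-8.01331417e-06  3.67919067e-01 -9.29857817e-01]
 [-1.00000000e+00  2.00170254e-05  1.65379687e-05]]
```

Call:
{"op": "arm_command", "data": {"plan": [{"tx":-2,"wx":0.1,"jaw":1},{"tx":-2,"wx":0.1,"jaw":1},{"tx":-2,"wx":0.1,"jaw":1},{"tx":-1.1,"wx":0.103,"jaw":1},{"ty":2,"tz":-3.4,"jaw":1},{"ty":2,"tz":-3.4,"jaw":1},{"ty":2,"tz":-3.4,"jaw":1},{"ty":2,"tz":-3.4,"jaw":1},{"ty":2,"tz":-3.4,"jaw":1},{"ty":2,"tz":-3.4,"jaw":1},{"ty":2,"tz":-3.4,"jaw":1},{"ty":2,"tz":-3.4,"jaw":1},{"ty":2,"tz":-3.4,"jaw":1},{"ty":2,"tz":-3.4,"jaw":1},{"ty":2,"tz":-3.4,"jaw":1},{"ty":2,"tz":-3.4,"jaw":1},{"ty":2,"tz":-3.4,"jaw":1},{"ty":2,"tz":-3.4,"jaw":1},{"ty":2,"tz":-3.4,"jaw":1},{"ty":2,"tz":-3.4,"jaw":1}]}}

```text
invalid input at $.plan[0]: expected keys tx, ty, tz, wx, wy, wz, jaw
```

```bash
python3 - <<'E'
from h import *
delta([655,257,320],-91.5);print(pose()[2]['joint_positions'])
im=imaging.capture('side');cv2.imwrite('pics/s2.png',im)
E
```

```text
t 0.5 pos [ 193.2 -488.2  248.7] jawaxis deg -68.41 toolx [ 0. -0. -1.] F [ 0.5 -0.6  0.5] w 92.0
turn [ 0.403  0.    -0.   ] 23.1
then shift cm in new axes [ -7.13  44.21 -75.7 ]
shift cm now axes [ -7.13  70.36 -52.3 ]
[-1.33999872e+00  3.42043107e-01  1.52414077e+00  2.32152238e-05
  1.27539533e+00 -1.45979274e-01]
```

View pics/s2.png

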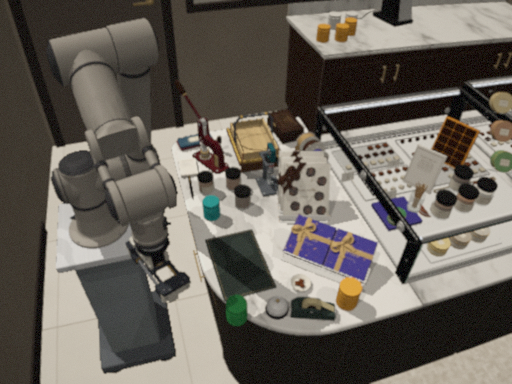

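All keys are needed in every row; I'm resending it in full. The picture is unchanged because the arm did not move.

Call:
{"op": "arm_command", "data": {"plan": [{"tx":-2,"ty":0,"tz":0,"wx":0.1,"wy":0,"wz":0,"jaw":1},{"tx":-2,"ty":0,"tz":0,"wx":0.1,"wy":0,"wz":0,"jaw":1},{"tx":-2,"ty":0,"tz":0,"wx":0.1,"wy":0,"wz":0,"jaw":1},{"tx":-1.1,"ty":0,"tz":0,"wx":0.103,"wy":0,"wz":0,"jaw":1},{"tx":0,"ty":2,"tz":-3.4,"wx":0,"wy":0,"wz":0,"jaw":1},{"tx":0,"ty":2,"tz":-3.4,"wx":0,"wy":0,"wz":0,"jaw":1},{"tx":0,"ty":2,"tz":-3.4,"wx":0,"wy":0,"wz":0,"jaw":1},{"tx":0,"ty":2,"tz":-3.4,"wx":0,"wy":0,"wz":0,"jaw":1},{"tx":0,"ty":2,"tz":-3.4,"wx":0,"wy":0,"wz":0,"jaw":1},{"tx":0,"ty":2,"tz":-3.4,"wx":0,"wy":0,"wz":0,"jaw":1},{"tx":0,"ty":2,"tz":-3.4,"wx":0,"wy":0,"wz":0,"jaw":1},{"tx":0,"ty":2,"tz":-3.4,"wx":0,"wy":0,"wz":0,"jaw":1},{"tx":0,"ty":2,"tz":-3.4,"wx":0,"wy":0,"wz":0,"jaw":1},{"tx":0,"ty":2,"tz":-3.4,"wx":0,"wy":0,"wz":0,"jaw":1},{"tx":0,"ty":2,"tz":-3.4,"wx":0,"wy":0,"wz":0,"jaw":1},{"tx":0,"ty":2,"tz":-3.4,"wx":0,"wy":0,"wz":0,"jaw":1},{"tx":0,"ty":2,"tz":-3.4,"wx":0,"wy":0,"wz":0,"jaw":1},{"tx":0,"ty":2,"tz":-3.4,"wx":0,"wy":0,"wz":0,"jaw":1},{"tx":0,"ty":2,"tz":-3.4,"wx":0,"wy":0,"wz":0,"jaw":1},{"tx":0,"ty":2,"tz":-3.4,"wx":0,"wy":0,"wz":0,"jaw":1}]}}

```text
time: 2.55
tool_pos: [528.0, 48.9, 319.8]
tcp_rot: [0.968, 1.57, -0.629]
contact_force: [0.7, -1.0, -0.5]
grip_width: 91.9
```

```bash
python3 - <<'E'
from h import *
delta([655,257,320],-91.5);print(pose()[2]['joint_positions'])
im=imaging.capture('side');cv2.imwrite('pics/s3.png',im)
E
```

```text
t 2.55 pos [528.   48.9 319.8] jawaxis deg -91.49 toolx [ 3.e-04 -2.e-04 -1.e+00] F [ 0.7 -1.  -0.5] w 91.9
turn [ 0.0002  0.0002 -0.0003] 0.0
then shift cm in new axes [-2.000e-02  1.215e+01 -2.114e+01]
shift cm now axes [-2.000e-02  1.216e+01 -2.114e+01]
[-5.21987465e-02  3.06669870e-01  1.37875968e+00 -1.97975221e-04
  1.45586053e+00  1.54464461e+00]
```

View pics/s3.png

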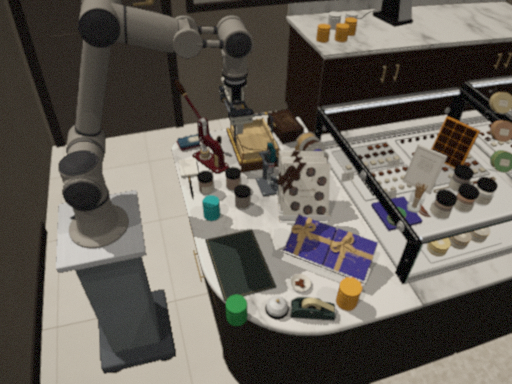

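Call:
{"op": "arm_command", "data": {"plan": [{"tx":0,"ty":2,"tz":-3.5,"wx":0,"wy":0,"wz":0,"jaw":1},{"tx":0,"ty":2,"tz":-3.5,"wx":0,"wy":0,"wz":0,"jaw":1},{"tx":0,"ty":2,"tz":-3.5,"wx":0,"wy":0,"wz":0,"jaw":1},{"tx":0,"ty":2,"tz":-3.5,"wx":0,"wy":0,"wz":0,"jaw":1},{"tx":0,"ty":2,"tz":-3.5,"wx":0,"wy":0,"wz":0,"jaw":1},{"tx":0,"ty":2.16,"tz":-3.64,"wx":0,"wy":0,"wz":0,"jaw":1},{"tx":3,"ty":0,"tz":0,"wx":0,"wy":0,"wz":0,"jaw":1},{"tx":3,"ty":0,"tz":0,"wx":0,"wy":0,"wz":0,"jaw":1},{"tx":2,"ty":0,"tz":0,"wx":0,"wy":0,"wz":0,"jaw":1},{"tx":0,"ty":0,"tz":0,"wx":0,"wy":0,"wz":0,"jaw":1},{"tx":0,"ty":0,"tz":0,"wx":0,"wy":0,"wz":0,"jaw":1}]}}

```text
time: 3.7
tool_pos: [654.6, 255.3, 240.2]
tcp_rot: [1.479, 1.571, -0.118]
contact_force: [0.4, 0.4, 0.9]
grip_width: 91.6
```

```bash
python3 - <<'E'
from h import *
delta([655,257,193],-91.5);print(pose()[2]['joint_positions'])
im=imaging.capture('side');crop(im,190,60,320,190,5,'pics/s4.png')
im=imaging.capture('top');crop(im,95,100,245,250,4,'pics/t4.png')
E
```

```text
t 3.7 pos [654.6 255.3 240.2] jawaxis deg -91.51 toolx [ 2.e-04 -0.e+00 -1.e+00] F [0.4 0.4 0.9] w 91.6
turn [-0.0001  0.     -0.0002] 0.0
then shift cm in new axes [ 4.72  0.03 -0.17]
shift cm now axes [ 4.72  0.03 -0.17]
[ 2.63002528e-01  6.93585079e-01  9.54987275e-01 -8.14439286e-05
  1.49281773e+00  1.86007846e+00]
```

View pics/s4.png

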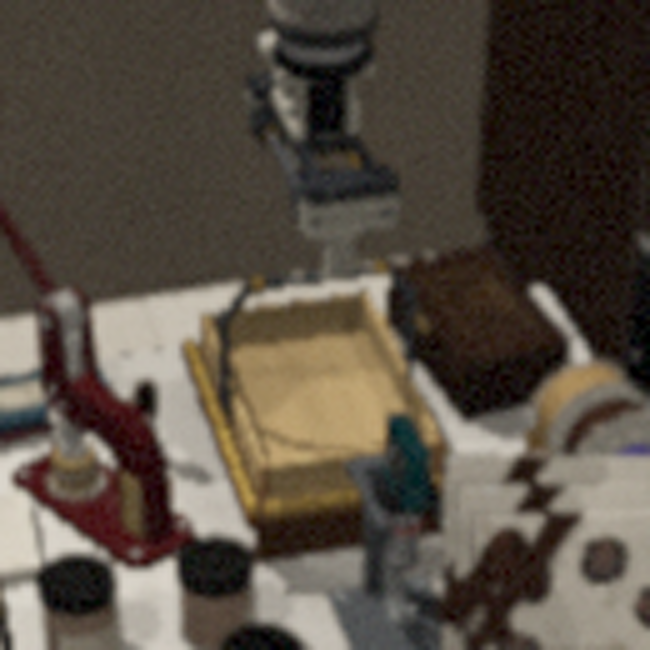

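View pics/t4.png

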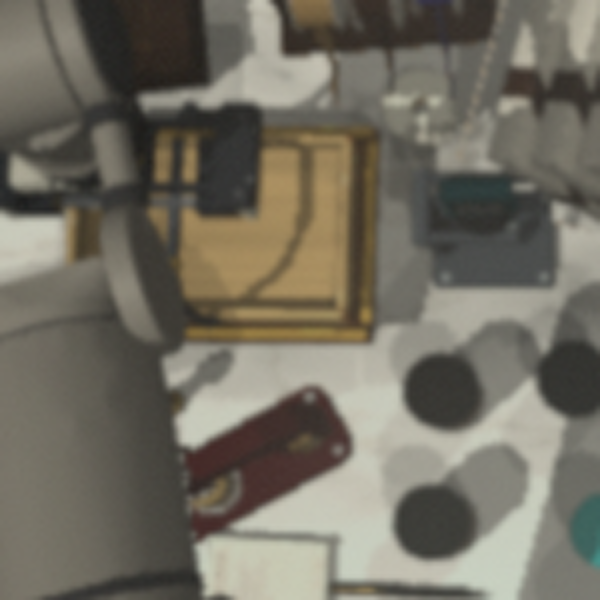

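Call:
{"op": "arm_command", "data": {"plan": [{"tx":1.5,"ty":0,"tz":0,"wx":0,"wy":0,"wz":0,"jaw":1},{"tx":1.5,"ty":0,"tz":0,"wx":0,"wy":0,"wz":0,"jaw":1},{"tx":1.7,"ty":0,"tz":0,"wx":0,"wy":0,"wz":0,"jaw":1},{"tx":0,"ty":0,"tz":0,"wx":0,"wy":0,"wz":0,"jaw":1},{"tx":0,"ty":0,"tz":0,"wx":0,"wy":0,"wz":0,"jaw":-1},{"tx":0,"ty":0,"tz":0,"wx":0,"wy":0,"wz":0,"jaw":-1},{"tx":0,"ty":0,"tz":0,"wx":0,"wy":0,"wz":0,"jaw":-1},{"tx":0,"ty":0,"tz":0,"wx":0,"wy":0,"wz":0,"jaw":-1},{"tx":0,"ty":0,"tz":0,"wx":0,"wy":0,"wz":0,"jaw":-1},{"tx":0,"ty":0,"tz":0,"wx":0,"wy":0,"wz":0,"jaw":-1},{"tx":0,"ty":0,"tz":0,"wx":0,"wy":0,"wz":0,"jaw":-1},{"tx":0,"ty":0,"tz":0,"wx":0,"wy":0,"wz":0,"jaw":-1},{"tx":0,"ty":0,"tz":0,"wx":0,"wy":0,"wz":0,"jaw":-1}]}}

```text
time: 5.1
tool_pos: [654.4, 255.4, 192.6]
tcp_rot: [-0.293, 1.571, -1.89]
contact_force: [0.1, -0.1, 0.4]
grip_width: 24.4
```

Call:
{"op": "arm_command", "data": {"plan": [{"tx":0,"ty":0,"tz":0,"wx":0,"wy":0,"wz":0,"jaw":-1},{"tx":0,"ty":0,"tz":0,"wx":0,"wy":0,"wz":0,"jaw":-1},{"tx":0,"ty":0,"tz":0,"wx":0,"wy":0,"wz":0,"jaw":-1},{"tx":0,"ty":0,"tz":0,"wx":0,"wy":0,"wz":0,"jaw":-1},{"tx":0,"ty":0,"tz":0,"wx":0,"wy":0,"wz":0,"jaw":-1}]}}

```text
time: 5.6
tool_pos: [654.4, 255.3, 192.7]
tcp_rot: [-0.126, 1.571, -1.723]
contact_force: [-0.3, -0.5, 0.0]
grip_width: 8.6
```

Call:
{"op": "arm_command", "data": {"plan": [{"tx":-0.5,"ty":0,"tz":0,"wx":0,"wy":0,"wz":0,"jaw":-1},{"tx":-0.5,"ty":0,"tz":0,"wx":0,"wy":0,"wz":0,"jaw":-1},{"tx":-0.5,"ty":0,"tz":0,"wx":0,"wy":0,"wz":0,"jaw":-1},{"tx":-0.5,"ty":0,"tz":0,"wx":0,"wy":0,"wz":0,"jaw":-1},{"tx":0,"ty":0,"tz":0,"wx":0,"wy":0,"wz":0,"jaw":-1},{"tx":0,"ty":0,"tz":0,"wx":0,"wy":0,"wz":0,"jaw":-1}]}}

```text
time: 6.2
tool_pos: [654.5, 255.4, 212.8]
tcp_rot: [1.511, 1.57, -0.086]
contact_force: [0.2, 0.1, -3.5]
grip_width: 8.9
```

```bash
python3 - <<'E'
from h import *
delta([655,257,400],-91.5)
im=imaging.capture('side');crop(im,190,60,320,190,5,'pics/s5.png')
E
```

```text
t 6.2 pos [654.5 255.4 212.8] jawaxis deg -91.5 toolx [ 3.e-04 -0.e+00 -1.e+00] F [ 0.2  0.1 -3.5] w 8.9
turn [ 0.      0.     -0.0003] 0.0
then shift cm in new axes [-18.72   0.05  -0.16]
shift cm now axes [-18.72   0.05  -0.16]
```

View pics/s5.png

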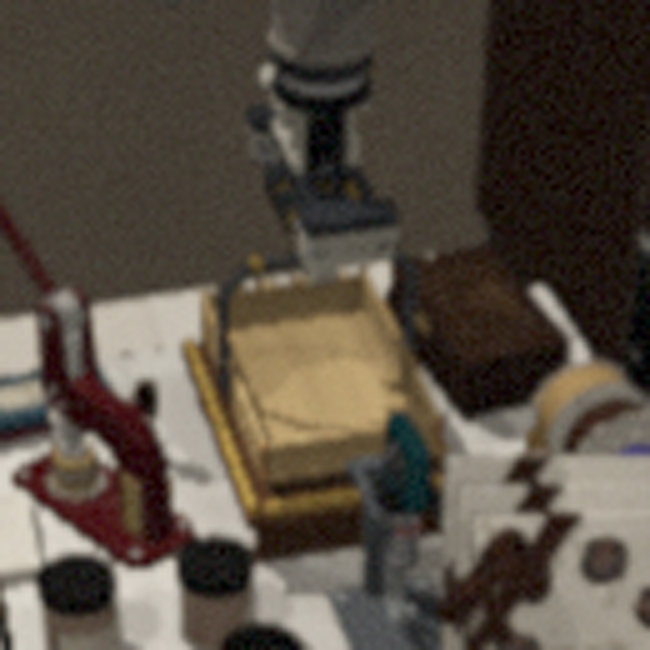

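Call:
{"op": "arm_command", "data": {"plan": [{"tx":-2,"ty":0,"tz":0,"wx":0,"wy":0,"wz":0,"jaw":-1},{"tx":-3,"ty":0,"tz":0,"wx":0,"wy":0,"wz":0,"jaw":-1},{"tx":-3,"ty":0,"tz":0,"wx":0,"wy":0,"wz":0,"jaw":-1},{"tx":-3,"ty":0,"tz":0,"wx":0,"wy":0,"wz":0,"jaw":-1},{"tx":-2.7,"ty":0,"tz":0,"wx":0,"wy":0,"wz":0,"jaw":-1},{"tx":-1.5,"ty":0,"tz":0,"wx":0,"wy":0,"wz":0,"jaw":-1},{"tx":0,"ty":-1,"tz":1.2,"wx":0,"wy":0,"wz":0,"jaw":-1},{"tx":0,"ty":-2,"tz":2.4,"wx":0,"wy":0,"wz":0,"jaw":-1},{"tx":0,"ty":-2,"tz":2.4,"wx":0,"wy":0,"wz":0,"jaw":-1},{"tx":0,"ty":-2,"tz":2.4,"wx":0,"wy":0,"wz":0,"jaw":-1},{"tx":0,"ty":-2,"tz":2.4,"wx":0,"wy":0,"wz":0,"jaw":-1},{"tx":0,"ty":-2,"tz":2.5,"wx":0,"wy":0,"wz":0,"jaw":-1},{"tx":0,"ty":-2,"tz":2.5,"wx":0,"wy":0,"wz":0,"jaw":-1}]}}

```text
time: 7.55
tool_pos: [519.1, 100.0, 364.6]
tcp_rot: [-0.345, 1.571, -1.942]
contact_force: [-0.0, 0.1, -3.5]
grip_width: 8.7
```

Call:
{"op": "arm_command", "data": {"plan": [{"tx":0,"ty":-0.5,"tz":3,"wx":0,"wy":0,"wz":0,"jaw":-1},{"tx":0,"ty":-0.5,"tz":3,"wx":0,"wy":0,"wz":0,"jaw":-1},{"tx":0,"ty":-0.5,"tz":3,"wx":0,"wy":0,"wz":0,"jaw":-1},{"tx":0,"ty":-0.5,"tz":3,"wx":0,"wy":0,"wz":0,"jaw":-1},{"tx":0,"ty":-0.5,"tz":3,"wx":0,"wy":0,"wz":0,"jaw":-1},{"tx":0,"ty":-0.5,"tz":3,"wx":0,"wy":0,"wz":0,"jaw":-1},{"tx":0,"ty":-0.5,"tz":3,"wx":0,"wy":0,"wz":0,"jaw":-1},{"tx":0,"ty":-0.5,"tz":3,"wx":0,"wy":0,"wz":0,"jaw":-1},{"tx":0,"ty":-0.5,"tz":3,"wx":0,"wy":0,"wz":0,"jaw":-1},{"tx":0,"ty":-0.5,"tz":3,"wx":0,"wy":0,"wz":0,"jaw":-1},{"tx":0,"ty":-0.5,"tz":3,"wx":0,"wy":0,"wz":0,"jaw":-1},{"tx":0,"ty":-0.5,"tz":3,"wx":0,"wy":0,"wz":0,"jaw":-1},{"tx":0,"ty":-0.5,"tz":2,"wx":0,"wy":0,"wz":0,"jaw":-1},{"tx":0,"ty":-0.3,"tz":1.5,"wx":0,"wy":0,"wz":0,"jaw":-1},{"tx":0,"ty":0,"tz":0,"wx":-0.058,"wy":0,"wz":0,"jaw":-1},{"tx":0,"ty":0,"tz":0,"wx":0,"wy":0,"wz":0,"jaw":-1},{"tx":0,"ty":0,"tz":0,"wx":0,"wy":0,"wz":0,"jaw":-1}]}}

```text
time: 9.25
tool_pos: [442.1, -291.7, 364.7]
tcp_rot: [2.891, 1.57, 1.351]
contact_force: [0.4, 0.1, -3.0]
grip_width: 8.8
```

```bash
python3 - <<'E'
from h import *
delta([441,-295,143],-88.2)
for n,b in (('side',(180,170,310,310)),('top',(245,150,385,275))):
    im=np.mean([imaging.capture(n).astype(float) for _ in range(2)],0).clip(0,255).astype(np.uint8)
    crop(im,*b,4.2 if n=='side' else 4.6,f'pics/{n}6.png')
E
```

```text
t 9.25 pos [ 442.1 -291.7  364.7] jawaxis deg -88.23 toolx [ 1.e-04  4.e-04 -1.e+00] F [ 0.4  0.1 -3. ] w 8.8
turn [-0.0005 -0.0004 -0.0001] 0.0
then shift cm in new axes [22.17 -0.12  0.32]
shift cm now axes [22.17 -0.12  0.33]
```

View pics/side6.png

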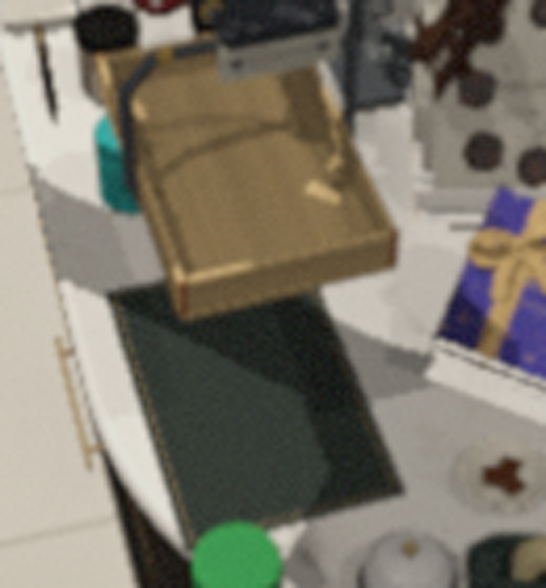

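View pics/top6.png

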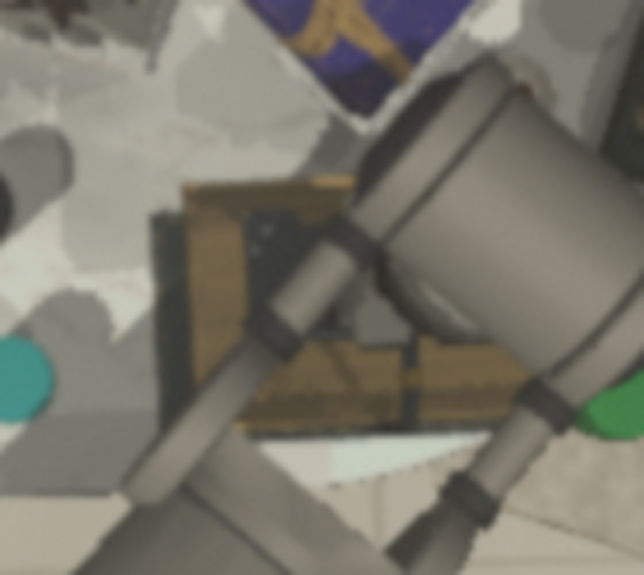

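Call:
{"op": "arm_command", "data": {"plan": [{"tx":2,"ty":-0.12,"tz":0.33,"wx":0,"wy":0,"wz":0,"jaw":-1},{"tx":3,"ty":0,"tz":0,"wx":0,"wy":0,"wz":0,"jaw":-1},{"tx":3,"ty":0,"tz":0,"wx":0,"wy":0,"wz":0,"jaw":-1},{"tx":3,"ty":0,"tz":0,"wx":0,"wy":0,"wz":0,"jaw":-1},{"tx":3,"ty":0,"tz":0,"wx":0,"wy":0,"wz":0,"jaw":-1},{"tx":3,"ty":0,"tz":0,"wx":0,"wy":0,"wz":0,"jaw":-1},{"tx":3,"ty":0,"tz":0,"wx":0,"wy":0,"wz":0,"jaw":-1},{"tx":1,"ty":0,"tz":0,"wx":0,"wy":0,"wz":0,"jaw":-1},{"tx":0.5,"ty":0,"tz":0,"wx":0,"wy":0,"wz":0,"jaw":-1},{"tx":0,"ty":0,"tz":0,"wx":0,"wy":0,"wz":0,"jaw":-1},{"tx":0,"ty":0,"tz":0,"wx":0,"wy":0,"wz":0,"jaw":-1}]}}

```text
time: 10.55
tool_pos: [441.6, -296.2, 151.2]
tcp_rot: [0.776, 1.568, -0.763]
contact_force: [-0.6, -0.5, -3.3]
grip_width: 9.1
```

```bash
python3 - <<'E'
from h import *
delta([441,-295,135.5],-88.2)
for n,b in (('side',(180,190,310,310)),('top',(245,150,385,275))):
    im=np.mean([imaging.capture(n).astype(float) for _ in range(2)],0).clip(0,255).astype(np.uint8)
    crop(im,*b,4.6,f'pics/{n}7.png')
E
```

```text
t 10.55 pos [ 441.6 -296.2  151.2] jawaxis deg -88.18 toolx [ 0.002  -0.0019 -1.    ] F [-0.6 -0.5 -3.3] w 9.1
turn [ 0.0004  0.002  -0.0019] 0.2
then shift cm in new axes [ 1.57 -0.06 -0.12]
shift cm now axes [ 1.57 -0.06 -0.12]
```

View pics/side7.png

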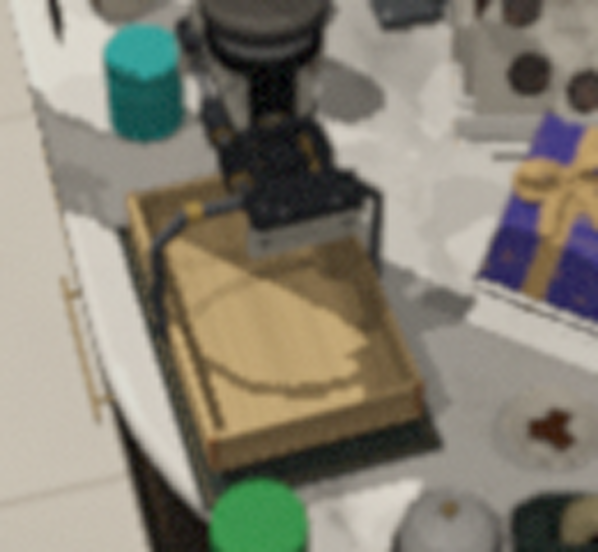

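View pics/top7.png

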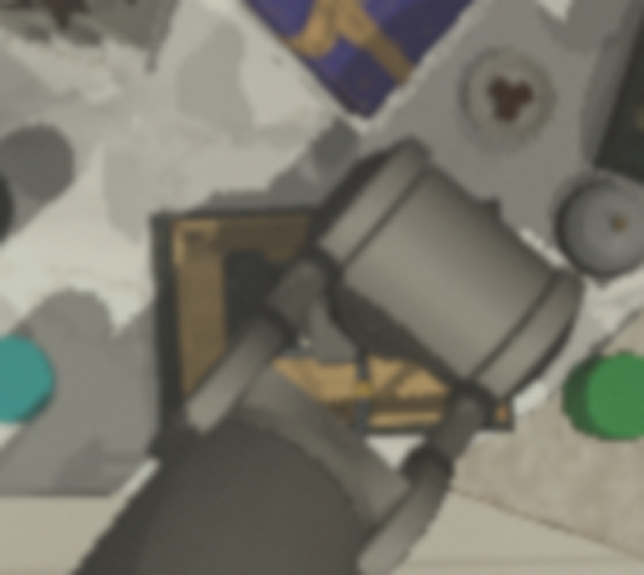

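Call:
{"op": "arm_command", "data": {"plan": [{"tx":0.5,"ty":0,"tz":-0.05,"wx":0,"wy":0,"wz":0,"jaw":-1},{"tx":0.4,"ty":0,"tz":0,"wx":0,"wy":0,"wz":0,"jaw":-1},{"tx":0.3,"ty":0,"tz":0,"wx":0,"wy":0,"wz":0,"jaw":-1},{"tx":0,"ty":0,"tz":0,"wx":0,"wy":0,"wz":0,"jaw":-1},{"tx":0,"ty":0,"tz":0,"wx":0,"wy":0,"wz":0,"jaw":-1},{"tx":0,"ty":0,"tz":0,"wx":0,"wy":0,"wz":0,"jaw":-1}]}}

```text
time: 11.35
tool_pos: [441.0, -295.2, 137.8]
tcp_rot: [0.642, 1.57, -0.897]
contact_force: [0.3, -0.6, -3.5]
grip_width: 9.3
```

Call:
{"op": "arm_command", "data": {"plan": [{"tx":0.1,"ty":0,"tz":0,"wx":0,"wy":0,"wz":0,"jaw":-1},{"tx":0.1,"ty":0,"tz":0,"wx":0,"wy":0,"wz":0,"jaw":-1},{"tx":0,"ty":0,"tz":0,"wx":0,"wy":0,"wz":0,"jaw":-1},{"tx":0,"ty":0,"tz":0,"wx":0,"wy":0,"wz":0,"jaw":-1}]}}

```text
time: 11.75
tool_pos: [440.9, -295.1, 135.7]
tcp_rot: [0.201, 1.571, -1.338]
contact_force: [0.4, -0.9, -3.3]
grip_width: 9.4
```

Call:
{"op": "arm_command", "data": {"plan": [{"tx":0.1,"ty":0,"tz":0,"wx":0,"wy":0,"wz":0,"jaw":-1},{"tx":0,"ty":0,"tz":0,"wx":0,"wy":0,"wz":0,"jaw":-1},{"tx":0,"ty":0,"tz":0,"wx":0,"wy":0,"wz":0,"jaw":-1}]}}

```text
time: 12.05
tool_pos: [440.9, -295.1, 135.6]
tcp_rot: [0.662, 1.57, -0.876]
contact_force: [-3.1, 3.0, 5.7]
grip_width: 8.8
```

Call:
{"op": "arm_command", "data": {"plan": [{"tx":0,"ty":0,"tz":0,"wx":0,"wy":0,"wz":0,"jaw":0},{"tx":0,"ty":0,"tz":0,"wx":0,"wy":0,"wz":0,"jaw":0},{"tx":0,"ty":0,"tz":0,"wx":0,"wy":0,"wz":0,"jaw":0},{"tx":0,"ty":0,"tz":0,"wx":0,"wy":0,"wz":0,"jaw":0},{"tx":0,"ty":0,"tz":0,"wx":0,"wy":0,"wz":0,"jaw":0},{"tx":-2,"ty":0,"tz":0,"wx":0,"wy":0,"wz":0,"jaw":0},{"tx":-3,"ty":0,"tz":0,"wx":0,"wy":0,"wz":0,"jaw":0.6},{"tx":-3,"ty":0,"tz":0,"wx":0,"wy":0,"wz":0,"jaw":0.6},{"tx":-3,"ty":0,"tz":-3,"wx":0,"wy":0,"wz":0,"jaw":0.6},{"tx":-2,"ty":0,"tz":-4,"wx":0,"wy":0,"wz":0,"jaw":0.6},{"tx":0,"ty":0,"tz":-4,"wx":0,"wy":0,"wz":0,"jaw":0.6},{"tx":0,"ty":0,"tz":-4,"wx":0,"wy":0,"wz":0,"jaw":0.6},{"tx":0,"ty":0,"tz":0,"wx":0,"wy":0,"wz":0,"jaw":0.6}]}}

```text
time: 13.35
tool_pos: [435.6, -141.4, 265.1]
tcp_rot: [2.938, 1.57, 1.403]
contact_force: [0.1, -1.3, 0.2]
grip_width: 73.7
```

```bash
python3 - <<'E'
from h import *
delta([441,-295,135.5],-88.2)
for n,b in (('side',(180,120,340,310)),('top',(180,110,400,275))):
    im=np.mean([imaging.capture(n).astype(float) for _ in range(3)],0).clip(0,255).astype(np.uint8)
    cv2.imwrite(f'pics/{n}8f.png',im)
    crop(im,*b,3.1 if n=='side' else 3.6,f'pics/{n}8.png')
E
```

```text
t 13.35 pos [ 435.6 -141.4  265.1] jawaxis deg -87.95 toolx [ 2.0e-04  1.2e-03 -1.0e+00] F [ 0.1 -1.3  0.2] w 73.7
turn [ 0.0043 -0.0012 -0.0002] 0.3
then shift cm in new axes [12.96  0.06 15.37]
shift cm now axes [ 1.294e+01 -1.000e-02  1.539e+01]
```

View pics/side8.png

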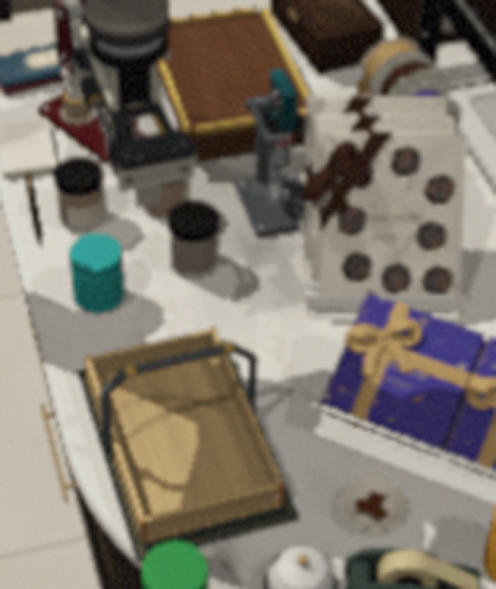

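View pics/top8.png

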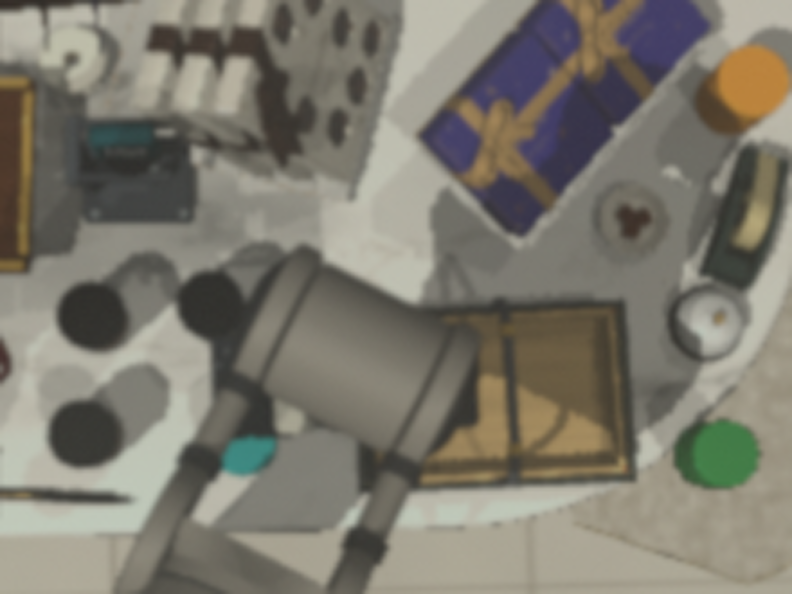

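```bash
python3 - <<'E'
from h import *
im=cv2.imread('pics/top1.png');crop(im,190,135,240,180,14,'pics/tsc.png')
im2=cv2.imread('pics/side1.png');crop(im2,245,135,300,205,8,'pics/ssc.png')
for n,i,b in(('top',im,(195,135,240,165)),('side',im2,(255,135,285,175))):
    g=cv2.cvtColor(i,cv2.COLOR_BGR2HSV)
    m=((g[...,0]>80)&(g[...,0]<100)&(g[...,1]>90)).astype(np.uint8); z=np.zeros_like(m); x0,y0,x1,y1=b; z[y0:y1,x0:x1]=m[y0:y1,x0:x1]
    c=max(cv2.findContours(z,0,1)[0],key=cv2.contourArea);r=cv2.minAreaRect(c);print(n,r,cv2.contourArea(c)); 
    if n=='top': print(onz('top',cv2.boxPoints(r),202),onz('top',[r[0]],202))
E
```

```text
Traceback (most recent call last):
ValueError: max() iterable argument is empty
```

View pics/tsc.png

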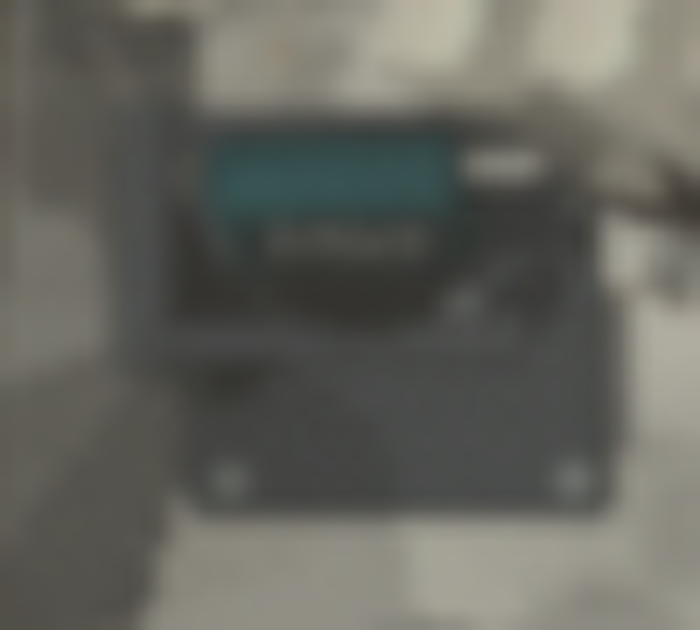

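View pics/ssc.png

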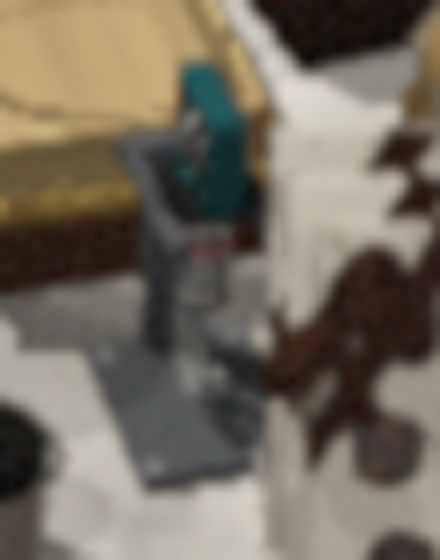

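```bash
python3 - <<'E'
from h import *
f=lambda p,o,s:(np.array(p,float)+.5)/s-.5+np.array(o)
print('grip top',onz('top',f([[332,178],[212,178],[455,178]],(190,135),14),202))
print('grip top side',onz('side',f([[205,75],[232,130]],(245,135),8),202))
print('screws z~6',onz('top',f([[232,480],[572,478]],(190,135),14),8))
print('turq/green lid, panel',onz('top',[[247,232],[379,236]],78))
E
```

```text
grip top [[651.6716327   28.97343547 202.        ]
 [652.22552439  54.45744968 202.        ]
 [651.10951668   2.86818643 202.        ]]
grip top side [[652.84542128  38.42910849 202.        ]
 [651.63823084  -3.68366745 202.        ]]
screws z~6 [[621.55812653  75.05202224   8.        ]
 [620.30496883  -7.68830934   8.        ]]
turq/green lid, panel [[ 402.60698563  -63.00268377   78.        ]
 [ 380.55279885 -483.73546388   78.        ]]
```

Call:
{"op": "arm_command", "data": {"plan": [{"tx":0,"ty":3,"tz":-3.4,"wx":0,"wy":0,"wz":0,"jaw":0.8},{"tx":0,"ty":3,"tz":-3.4,"wx":0,"wy":0,"wz":0,"jaw":0.8},{"tx":0,"ty":3.2,"tz":-3.35,"wx":0,"wy":0,"wz":0,"jaw":0.8},{"tx":3,"ty":0,"tz":0,"wx":0,"wy":0,"wz":0,"jaw":0.8},{"tx":4,"ty":0,"tz":0,"wx":0,"wy":0,"wz":0,"jaw":0.8},{"tx":4,"ty":0,"tz":0,"wx":0,"wy":0,"wz":0,"jaw":0.8},{"tx":2,"ty":0,"tz":0,"wx":0,"wy":0,"wz":0,"jaw":0.8},{"tx":0,"ty":0,"tz":0,"wx":0,"wy":0,"wz":0,"jaw":0.8},{"tx":0,"ty":0,"tz":0,"wx":0,"wy":0,"wz":0,"jaw":0.8}]}}

```text
time: 14.55
tool_pos: [525.4, -41.6, 135.0]
tcp_rot: [0.107, 1.571, -1.433]
contact_force: [0.4, 0.2, 0.4]
grip_width: 82.3
```

```bash
python3 - <<'E'
from h import *
delta([523.9,-36.8,88],-88.2)
im=imaging.capture('side');crop(im,180,120,310,250,4.5,'pics/s9.png')
im=imaging.capture('top');crop(im,180,150,280,250,5,'pics/t9.png')
E
```

```text
t 14.55 pos [525.4 -41.6 135. ] jawaxis deg -88.24 toolx [ 0.e+00 -1.e-04 -1.e+00] F [0.4 0.2 0.4] w 82.3
turn [-0.0008  0.0001 -0.    ] 0.0
then shift cm in new axes [ 4.7  -0.13 -0.49]
shift cm now axes [ 4.7  -0.13 -0.49]
```

View pics/s9.png

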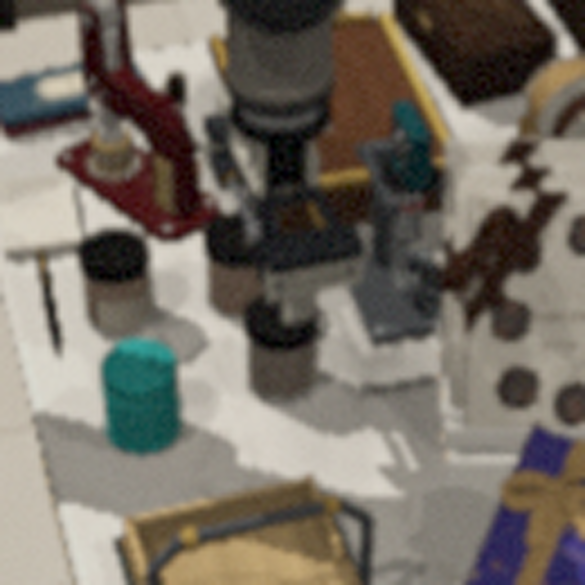

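Call:
{"op": "arm_command", "data": {"plan": [{"tx":0,"ty":-0.13,"tz":-0.49,"wx":0,"wy":0,"wz":0,"jaw":0.8},{"tx":2,"ty":0,"tz":0,"wx":0,"wy":0,"wz":0,"jaw":0.8},{"tx":2,"ty":0,"tz":0,"wx":0,"wy":0,"wz":0,"jaw":0.8},{"tx":0.7,"ty":0,"tz":0,"wx":0,"wy":0,"wz":0,"jaw":0.8},{"tx":0,"ty":0,"tz":0,"wx":0,"wy":0,"wz":0,"jaw":0.4},{"tx":0,"ty":0,"tz":0,"wx":0,"wy":0,"wz":0,"jaw":0},{"tx":0,"ty":0,"tz":0,"wx":0,"wy":0,"wz":0,"jaw":0},{"tx":0,"ty":0,"tz":0,"wx":0,"wy":0,"wz":0,"jaw":0},{"tx":0,"ty":0,"tz":0,"wx":0,"wy":0,"wz":0,"jaw":0},{"tx":0,"ty":0,"tz":0,"wx":0,"wy":0,"wz":0,"jaw":0}]}}

```text
time: 15.65
tool_pos: [524.1, -36.1, 88.7]
tcp_rot: [1.27, 1.569, -0.269]
contact_force: [0.3, -0.3, 6.6]
grip_width: 61.3
```

Call:
{"op": "arm_command", "data": {"plan": [{"tx":-0.5,"ty":0,"tz":0,"wx":0,"wy":0,"wz":0,"jaw":-0.5},{"tx":-1,"ty":0,"tz":0,"wx":0,"wy":0,"wz":0,"jaw":-0.5},{"tx":-1,"ty":0,"tz":0,"wx":0,"wy":0,"wz":0,"jaw":-0.5},{"tx":0,"ty":0,"tz":0,"wx":0,"wy":0,"wz":0,"jaw":-0.5},{"tx":0,"ty":0,"tz":0,"wx":0,"wy":0,"wz":0,"jaw":-0.5}]}}

```text
time: 16.15
tool_pos: [523.5, -35.9, 113.1]
tcp_rot: [1.24, 1.57, -0.299]
contact_force: [-0.7, 0.2, -1.3]
grip_width: 60.9
```

```bash
python3 - <<'E'
from h import *
delta([438.6,-223.1,230],-88.2)
im=imaging.capture('side');crop(im,180,120,310,250,4.5,'pics/s10.png')
E
```

```text
t 16.15 pos [523.5 -35.9 113.1] jawaxis deg -88.18 toolx [ 8.e-04 -2.e-04 -1.e+00] F [-0.7  0.2 -1.3] w 60.9
turn [ 0.0004  0.0003 -0.0008] 0.1
then shift cm in new axes [-11.69  -9.08  18.44]
shift cm now axes [-11.69  -9.08  18.44]
```

View pics/s10.png

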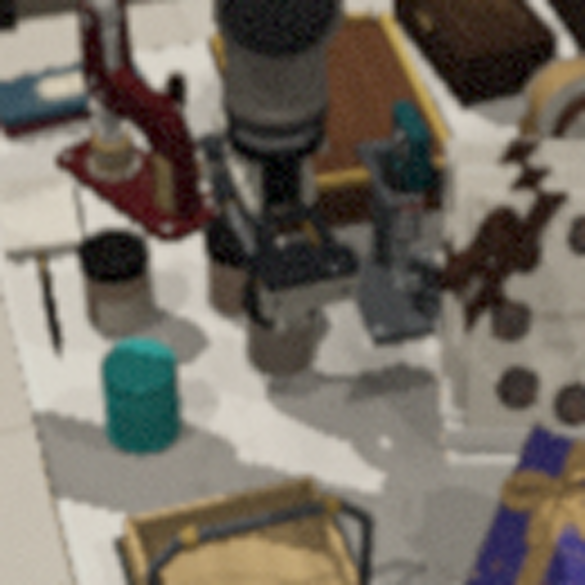

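Call:
{"op": "arm_command", "data": {"plan": [{"tx":-2,"ty":0,"tz":0,"wx":0,"wy":0,"wz":0,"jaw":-0.5},{"tx":-3,"ty":0,"tz":0,"wx":0,"wy":0,"wz":0,"jaw":-0.5},{"tx":-3,"ty":-1,"tz":2,"wx":0,"wy":0,"wz":0,"jaw":-0.5},{"tx":0,"ty":-1.6,"tz":3.2,"wx":0,"wy":0,"wz":0,"jaw":-0.5},{"tx":0,"ty":-1.6,"tz":3.2,"wx":0,"wy":0,"wz":0,"jaw":-0.5},{"tx":0,"ty":-1.6,"tz":3.2,"wx":0,"wy":0,"wz":0,"jaw":-0.5},{"tx":0,"ty":-1.6,"tz":3.2,"wx":0,"wy":0,"wz":0,"jaw":-0.5},{"tx":0,"ty":-1.6,"tz":3.2,"wx":0,"wy":0,"wz":0,"jaw":-0.5},{"tx":0,"ty":0,"tz":0,"wx":0,"wy":0,"wz":0,"jaw":-0.5},{"tx":0,"ty":0,"tz":0,"wx":0,"wy":0,"wz":0,"jaw":-0.5},{"tx":0,"ty":0,"tz":0,"wx":0,"wy":0,"wz":0,"jaw":-0.5}]}}

```text
time: 17.3
tool_pos: [439.3, -217.9, 192.4]
tcp_rot: [-2.571, 1.57, 2.174]
contact_force: [0.0, 1.1, -1.5]
grip_width: 61.2
```

```bash
python3 - <<'E'
from h import *
delta([438.6,-223.1,99.7],-88.2)
im=imaging.capture('side');cv2.imwrite('pics/s11f.png',im);crop(im,180,150,310,290,4.2,'pics/s11.png')
im=imaging.capture('top');crop(im,245,150,385,275,4.5,'pics/t11.png')
E
```

```text
t 17.3 pos [ 439.3 -217.9  192.4] jawaxis deg -88.15 toolx [-4.e-04  6.e-04 -1.e+00] F [ 0.   1.1 -1.5] w 61.2
turn [ 0.0009 -0.0007  0.0004] 0.1
then shift cm in new axes [ 9.27 -0.09  0.52]
shift cm now axes [ 9.27 -0.08  0.53]
```

View pics/s11.png

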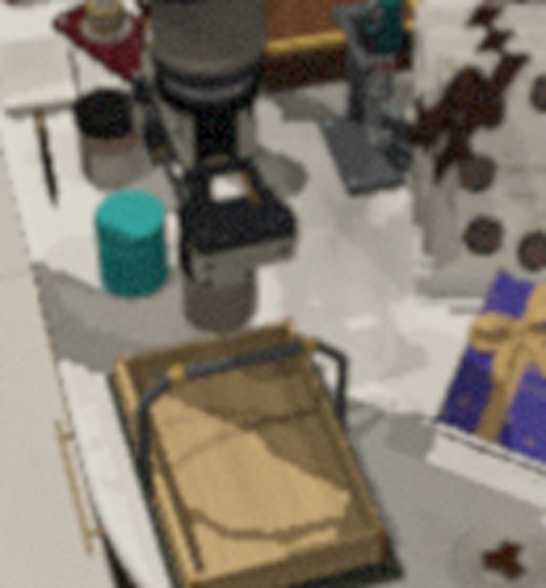

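View pics/t11.png

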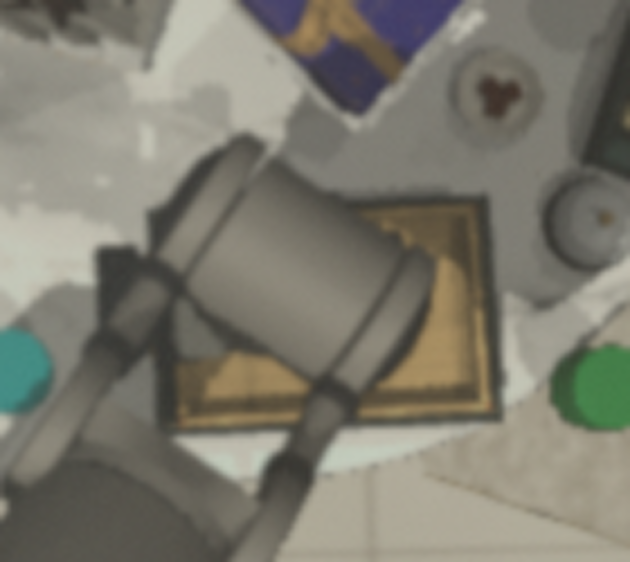

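```bash
cat >> h.py <<'E'
def hampt(C,yaw,pts):
    a=np.radians(yaw); M=np.array([[np.cos(a),-np.sin(a),0],[np.sin(a),np.cos(a),0],[0,0,1]])
    return np.array(pts,float)@M.T+np.array([C[0],C[1],3])
E
python3 - <<'E'
from h import *
P=hampt((440.9,-295.1),91.8,[[113,75,38],[113,-75,38],[-113,-75,38],[-113,75,38],[0,55,130],[0,-55,130]])
s=cv2.resize(cv2.imread('pics/s11f.png')[170:300,180:300],None,fx=5,fy=5,interpolation=cv2.INTER_CUBIC)
t=cv2.resize(cv2.imread('pics/top8f.png')[185:250,270:365],None,fx=7,fy=7,interpolation=cv2.INTER_CUBIC)
for p in proj('side',P): cv2.circle(s,tuple(((p-[180,170]+.5)*5).astype(int)),3,(0,0,255),1)
for p in proj('top',P): cv2.circle(t,tuple(((p-[270,185]+.5)*7).astype(int)),3,(0,0,255),1)
cv2.imwrite('pics/chk_s.png',s);cv2.imwrite('pics/chk_t.png',t)
E
```

```text
(no output)
```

View pics/chk_s.png

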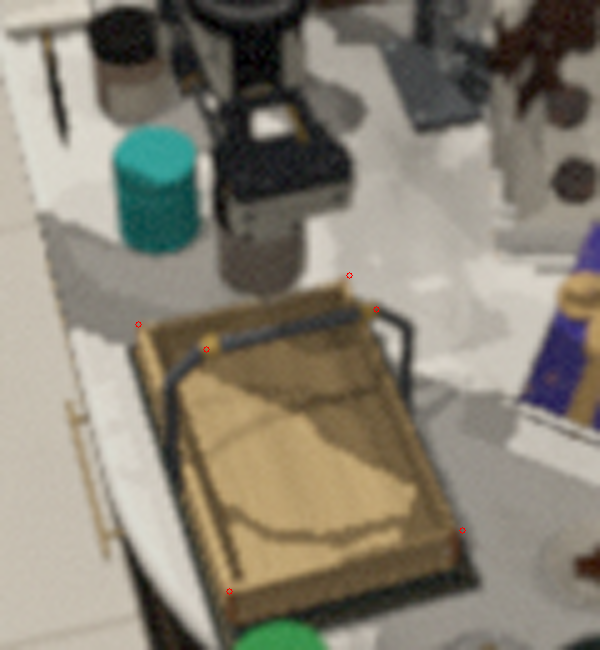

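View pics/chk_t.png

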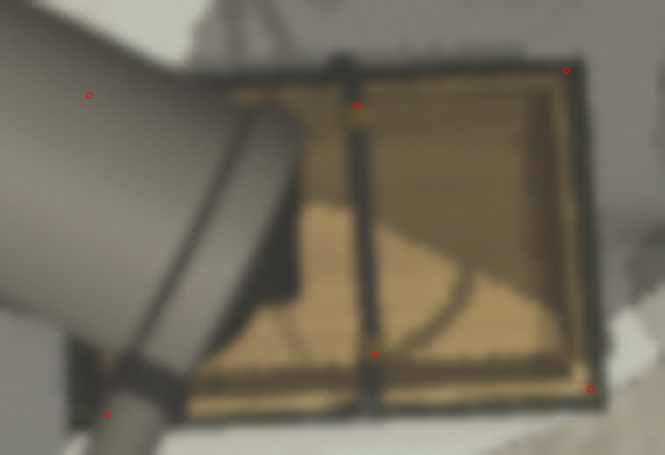

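Call:
{"op": "arm_command", "data": {"plan": [{"tx":1,"ty":-0.08,"tz":0.7,"wx":0,"wy":0,"wz":0,"jaw":-0.5},{"tx":2,"ty":0,"tz":0,"wx":0,"wy":0,"wz":0,"jaw":-0.5},{"tx":2.5,"ty":0,"tz":0,"wx":0,"wy":0,"wz":0,"jaw":-0.5},{"tx":2,"ty":0,"tz":0,"wx":0,"wy":0,"wz":0,"jaw":-0.5},{"tx":1,"ty":0,"tz":0,"wx":0,"wy":0,"wz":0,"jaw":-0.5},{"tx":0,"ty":0,"tz":0,"wx":0,"wy":0,"wz":0,"jaw":-0.5},{"tx":0,"ty":0,"tz":0,"wx":0,"wy":0,"wz":0,"jaw":-0.5},{"tx":0,"ty":0,"tz":0,"wx":0,"wy":0,"wz":0,"jaw":-0.5}]}}

```text
time: 18.2
tool_pos: [439.2, -226.1, 108.6]
tcp_rot: [0.878, 1.569, -0.66]
contact_force: [0.3, 0.4, -1.4]
grip_width: 61.3
```

Call:
{"op": "arm_command", "data": {"plan": [{"tx":0.2,"ty":0,"tz":0,"wx":0,"wy":0,"wz":0,"jaw":-0.5},{"tx":0.2,"ty":0,"tz":0,"wx":0,"wy":0,"wz":0,"jaw":-0.5},{"tx":0.2,"ty":0,"tz":0,"wx":0,"wy":0,"wz":0,"jaw":-0.5},{"tx":0,"ty":0,"tz":0,"wx":0,"wy":0,"wz":0,"jaw":-0.5},{"tx":0,"ty":0,"tz":0,"wx":0,"wy":0,"wz":0,"jaw":-0.5}]}}

```text
time: 18.7
tool_pos: [438.6, -225.7, 101.7]
tcp_rot: [-0.865, 1.571, -2.404]
contact_force: [-0.3, -0.2, -1.3]
grip_width: 61.0
```

Call:
{"op": "arm_command", "data": {"plan": [{"tx":0.1,"ty":0,"tz":0,"wx":0,"wy":0,"wz":0,"jaw":-0.5},{"tx":0.1,"ty":0,"tz":0,"wx":0,"wy":0,"wz":0,"jaw":-0.5},{"tx":0,"ty":0,"tz":0,"wx":0,"wy":0,"wz":0,"jaw":-0.5},{"tx":0,"ty":0,"tz":0,"wx":0,"wy":0,"wz":0,"jaw":-0.5}]}}

```text
time: 19.1
tool_pos: [438.6, -225.8, 99.8]
tcp_rot: [0.531, 1.571, -1.008]
contact_force: [-0.8, 0.4, 0.4]
grip_width: 60.9
```

Call:
{"op": "arm_command", "data": {"plan": [{"tx":0,"ty":0,"tz":0,"wx":0,"wy":0,"wz":0,"jaw":0.65},{"tx":0,"ty":0,"tz":0,"wx":0,"wy":0,"wz":0,"jaw":0.65},{"tx":0,"ty":0,"tz":0,"wx":0,"wy":0,"wz":0,"jaw":0.65},{"tx":0,"ty":0,"tz":0,"wx":0,"wy":0,"wz":0,"jaw":0.65},{"tx":-1,"ty":0,"tz":0,"wx":0,"wy":0,"wz":0,"jaw":0.65},{"tx":-3,"ty":0,"tz":0,"wx":0,"wy":0,"wz":0,"jaw":0.65},{"tx":-4,"ty":0,"tz":0,"wx":0,"wy":0,"wz":0,"jaw":0.8},{"tx":-2,"ty":1,"tz":-4,"wx":0,"wy":0,"wz":0,"jaw":0.8},{"tx":0,"ty":1,"tz":-4,"wx":0,"wy":0,"wz":0,"jaw":0.8},{"tx":0,"ty":1,"tz":-4,"wx":0,"wy":0,"wz":0,"jaw":0.8},{"tx":0,"ty":1,"tz":-4,"wx":0,"wy":0,"wz":0,"jaw":0.8},{"tx":0,"ty":0,"tz":0,"wx":0,"wy":0,"wz":0,"jaw":0.8},{"tx":0,"ty":0,"tz":0,"wx":0,"wy":0,"wz":0,"jaw":0.8}]}}

```text
time: 20.4
tool_pos: [473.6, -64.0, 200.3]
tcp_rot: [0.771, 1.57, -0.766]
contact_force: [0.4, 0.3, -0.6]
grip_width: 82.8
```

```bash
python3 - <<'E'
from h import *
delta([516.5,69.4,150],-88.2)
im=imaging.capture('side');cv2.imwrite('pics/s12f.png',im);crop(im,180,110,310,290,3.3,'pics/s12.png')
im=imaging.capture('top');cv2.imwrite('pics/t12f.png',im);crop(im,180,140,380,265,3.8,'pics/t12.png')
E
```

```text
t 20.4 pos [473.6 -64.  200.3] jawaxis deg -88.04 toolx [ 7.e-04 -7.e-04 -1.e+00] F [ 0.4  0.3 -0.6] w 82.8
turn [ 0.0029  0.0007 -0.0007] 0.2
then shift cm in new axes [  5.03   4.7  -13.2 ]
shift cm now axes [  5.03   4.74 -13.19]
```

View pics/s12.png

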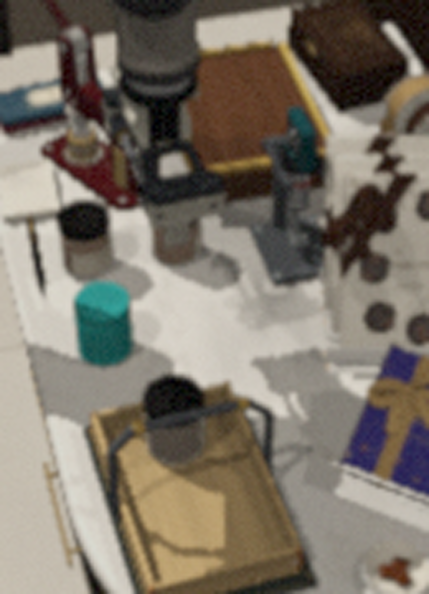

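View pics/t12.png

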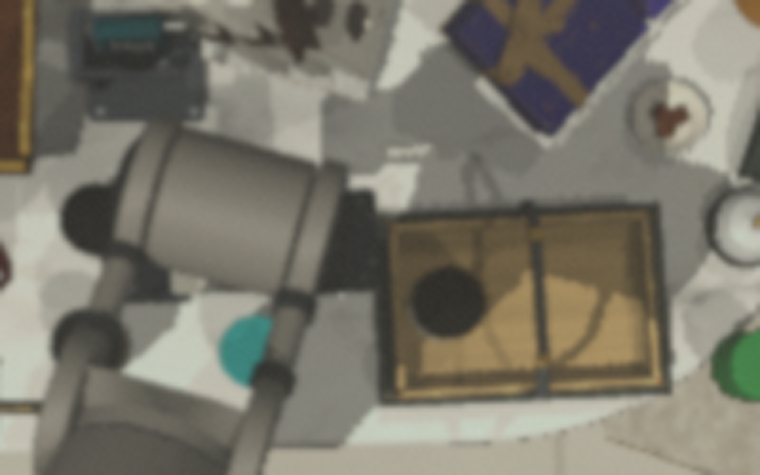

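Call:
{"op": "arm_command", "data": {"plan": [{"tx":0,"ty":1.2,"tz":-3.3,"wx":0,"wy":0,"wz":0,"jaw":0.8},{"tx":0,"ty":1.2,"tz":-3.3,"wx":0,"wy":0,"wz":0,"jaw":0.8},{"tx":0,"ty":1.2,"tz":-3.3,"wx":0,"wy":0,"wz":0,"jaw":0.8},{"tx":1,"ty":1.1,"tz":-3.3,"wx":0,"wy":0,"wz":0,"jaw":0.8},{"tx":2.5,"ty":0,"tz":0,"wx":0,"wy":0,"wz":0,"jaw":0.8},{"tx":1.5,"ty":0,"tz":0,"wx":0,"wy":0,"wz":0,"jaw":0.8},{"tx":0,"ty":0,"tz":0,"wx":0,"wy":0,"wz":0,"jaw":0.8},{"tx":0,"ty":0,"tz":0,"wx":0,"wy":0,"wz":0,"jaw":0.8},{"tx":0,"ty":0,"tz":0,"wx":0,"wy":0,"wz":0,"jaw":0.8}]}}

```text
time: 21.4
tool_pos: [517.0, 68.0, 150.8]
tcp_rot: [1.442, 1.569, -0.098]
contact_force: [-0.2, -0.2, -1.0]
grip_width: 82.6
```

```bash
python3 - <<'E'
from h import *
delta([516.5,69.4,88.5],-88.2)
im=imaging.capture('side');crop(im,180,110,310,240,4.5,'pics/s13.png')
E
```

```text
t 21.4 pos [517.   68.  150.8] jawaxis deg -88.26 toolx [ 1.9e-03 -2.0e-04 -1.0e+00] F [-0.2 -0.2 -1. ] w 82.6
turn [-0.0011  0.0002 -0.0019] 0.1
then shift cm in new axes [ 6.23 -0.05 -0.14]
shift cm now axes [ 6.23 -0.06 -0.14]
```

View pics/s13.png

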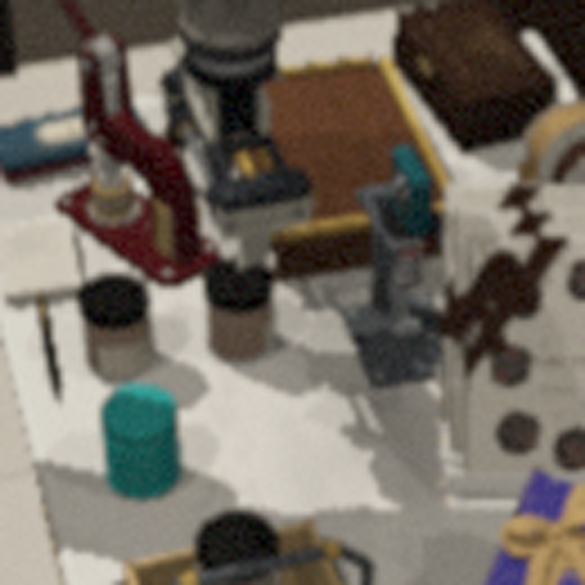

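Call:
{"op": "arm_command", "data": {"plan": [{"tx":-3,"ty":0,"tz":-0.1,"wx":0,"wy":0,"wz":0,"jaw":0.8},{"tx":-2.5,"ty":0,"tz":0,"wx":0,"wy":0,"wz":0,"jaw":0.8},{"tx":0,"ty":0,"tz":0,"wx":-0.13,"wy":0,"wz":0,"jaw":0.8},{"tx":0,"ty":0,"tz":0,"wx":-0.13,"wy":0,"wz":0,"jaw":0.8},{"tx":0,"ty":0,"tz":0,"wx":-0.13,"wy":0,"wz":0,"jaw":0.8},{"tx":0,"ty":0,"tz":0,"wx":-0.13,"wy":0,"wz":0,"jaw":0.8},{"tx":0,"ty":0,"tz":0,"wx":-0.13,"wy":0,"wz":0,"jaw":0.8},{"tx":0,"ty":0,"tz":0,"wx":-0.13,"wy":0,"wz":0,"jaw":0.8},{"tx":0,"ty":0,"tz":0,"wx":-0.13,"wy":0,"wz":0,"jaw":0.8},{"tx":0,"ty":0,"tz":0,"wx":-0.13,"wy":0,"wz":0,"jaw":0.8},{"tx":0,"ty":0,"tz":0,"wx":-0.13,"wy":0,"wz":0,"jaw":0.8},{"tx":0,"ty":0,"tz":0,"wx":-0.13,"wy":0,"wz":0,"jaw":0.8},{"tx":0,"ty":0,"tz":0,"wx":-0.13,"wy":0,"wz":0,"jaw":0.8},{"tx":0,"ty":0,"tz":0,"wx":-0.14,"wy":0,"wz":0,"jaw":0.8},{"tx":2,"ty":0,"tz":0,"wx":0,"wy":0,"wz":0,"jaw":0.8},{"tx":3,"ty":0,"tz":0,"wx":0,"wy":0,"wz":0,"jaw":0.8},{"tx":0,"ty":0,"tz":0,"wx":0,"wy":0,"wz":0,"jaw":0.8},{"tx":0,"ty":0,"tz":0,"wx":0,"wy":0,"wz":0,"jaw":0.8},{"tx":0,"ty":0,"tz":0,"wx":0,"wy":0,"wz":0,"jaw":0.8}]}}

```text
time: 23.35
tool_pos: [517.2, 69.8, 156.4]
tcp_rot: [-0.066, 1.568, -0.035]
contact_force: [-0.2, -0.4, -0.3]
grip_width: 82.7
```

```bash
python3 - <<'E'
from h import *
delta([516.5,69.4,88.5],1.8); print(pose()[2]['joint_positions'].round(2))
im=imaging.capture('side');crop(im,180,110,310,240,4.5,'pics/s14.png')
E
```

```text
t 23.35 pos [517.2  69.8 156.4] jawaxis deg 1.76 toolx [ 2.8e-03 -1.0e-04 -1.0e+00] F [-0.2 -0.4 -0.3] w 82.7
turn [-0.0006  0.0028  0.0002] 0.2
then shift cm in new axes [ 6.79 -0.04 -0.07]
shift cm now axes [ 6.79 -0.04 -0.09]
[-0.01  0.43  1.67 -0.    1.04 -0.04]
```

View pics/s14.png

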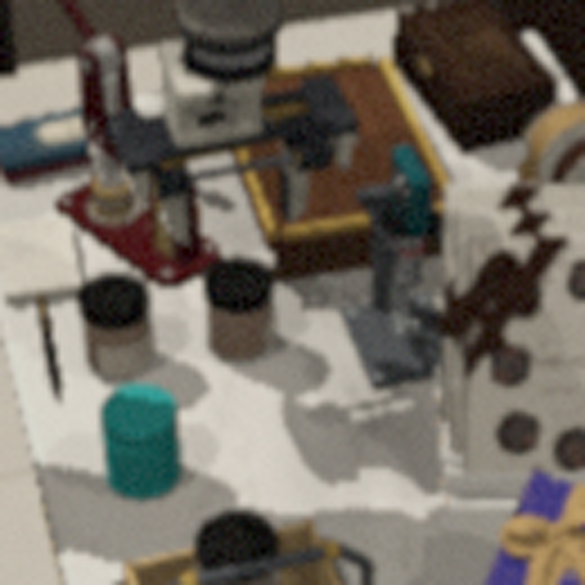

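Call:
{"op": "arm_command", "data": {"plan": [{"tx":2,"ty":-0.04,"tz":-0.08,"wx":0,"wy":0,"wz":0,"jaw":0.8},{"tx":2.5,"ty":0,"tz":0,"wx":0,"wy":0,"wz":0,"jaw":0.8},{"tx":1.5,"ty":0,"tz":0,"wx":0,"wy":0,"wz":0,"jaw":0.8},{"tx":0.8,"ty":0,"tz":0,"wx":0,"wy":0,"wz":0,"jaw":0.8},{"tx":0,"ty":0,"tz":0,"wx":0,"wy":0,"wz":0,"jaw":0.3},{"tx":0,"ty":0,"tz":0,"wx":0,"wy":0,"wz":0,"jaw":-0.5},{"tx":0,"ty":0,"tz":0,"wx":0,"wy":0,"wz":0,"jaw":-0.5},{"tx":0,"ty":0,"tz":0,"wx":0,"wy":0,"wz":0,"jaw":-0.5},{"tx":0,"ty":0,"tz":0,"wx":0,"wy":0,"wz":0,"jaw":-0.5},{"tx":0,"ty":0,"tz":0,"wx":0,"wy":0,"wz":0,"jaw":-0.5},{"tx":0,"ty":0,"tz":0,"wx":0,"wy":0,"wz":0,"jaw":-0.5}]}}

```text
time: 24.5
tool_pos: [516.7, 69.5, 87.9]
tcp_rot: [-0.055, 1.567, -0.024]
contact_force: [2.7, 0.4, 6.6]
grip_width: 61.3
```

Call:
{"op": "arm_command", "data": {"plan": [{"tx":-1,"ty":0,"tz":0,"wx":0,"wy":0,"wz":0,"jaw":-0.5},{"tx":-3,"ty":0,"tz":0,"wx":0,"wy":0,"wz":0,"jaw":-0.5},{"tx":-4,"ty":0,"tz":0,"wx":0,"wy":0,"wz":0,"jaw":-0.5},{"tx":-4,"ty":0,"tz":0,"wx":0,"wy":0,"wz":0,"jaw":-0.5},{"tx":-3,"ty":0,"tz":0,"wx":0,"wy":0,"wz":0,"jaw":-0.5},{"tx":-2,"ty":0,"tz":0,"wx":0,"wy":0,"wz":0,"jaw":-0.5},{"tx":0,"ty":0,"tz":0,"wx":0,"wy":0,"wz":0,"jaw":-0.5},{"tx":0,"ty":0,"tz":0,"wx":0,"wy":0,"wz":0,"jaw":-0.5}]}}

```text
time: 25.3
tool_pos: [514.7, 69.5, 256.1]
tcp_rot: [-3.091, 1.569, -3.06]
contact_force: [0.5, 0.5, -1.6]
grip_width: 61.0
```

```bash
python3 - <<'E'
from h import *
# jar1 target hamper (-50,-36)
T=hampt((440.9,-295.1),91.8,[[-50,-36,0]])[0];print(T)
delta([T[0],T[1],256],1.8)
im=imaging.capture('side');crop(im,180,90,310,220,4.5,'pics/s15.png')
E
```

```text
[ 478.45277413 -343.94454069    3.        ]
t 25.3 pos [514.7  69.5 256.1] jawaxis deg 1.78 toolx [-1.3e-03 -1.0e-04 -1.0e+00] F [ 0.5  0.5 -1.6] w 61.0
turn [-0.0004 -0.0013  0.0001] 0.1
then shift cm in new axes [ 1.000e-02 -4.121e+01 -4.930e+00]
shift cm now axes [ 2.000e-02 -4.121e+01 -4.910e+00]
```

View pics/s15.png

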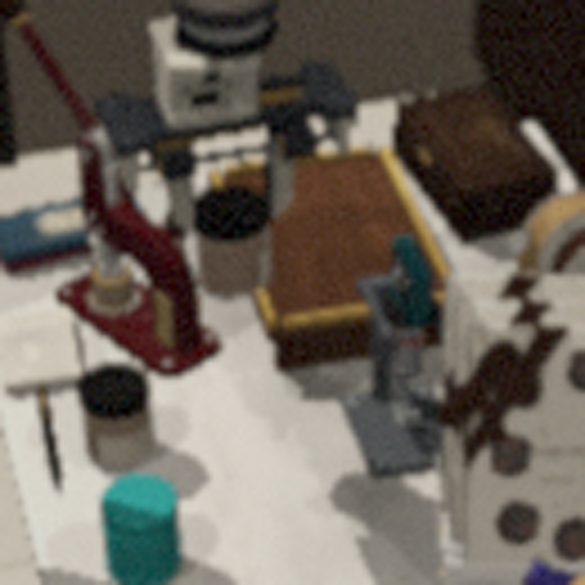

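Call:
{"op": "arm_command", "data": {"plan": [{"tx":0,"ty":-2,"tz":-0.2,"wx":0,"wy":0,"wz":0,"jaw":-0.5},{"tx":0,"ty":-3.6,"tz":-0.45,"wx":0,"wy":0,"wz":0,"jaw":-0.5},{"tx":0,"ty":-3.6,"tz":-0.45,"wx":0,"wy":0,"wz":0,"jaw":-0.5},{"tx":0,"ty":-3.6,"tz":-0.45,"wx":0,"wy":0,"wz":0,"jaw":-0.5},{"tx":0,"ty":-3.6,"tz":-0.45,"wx":0,"wy":0,"wz":0,"jaw":-0.5},{"tx":0,"ty":-3.6,"tz":-0.45,"wx":0,"wy":0,"wz":0,"jaw":-0.5},{"tx":0,"ty":-3.6,"tz":-0.45,"wx":0,"wy":0,"wz":0,"jaw":-0.5},{"tx":0,"ty":-3.6,"tz":-0.45,"wx":0,"wy":0,"wz":0,"jaw":-0.5},{"tx":0,"ty":-3.6,"tz":-0.45,"wx":0,"wy":0,"wz":0,"jaw":-0.5},{"tx":0,"ty":-3.6,"tz":-0.45,"wx":0,"wy":0,"wz":0,"jaw":-0.5},{"tx":0,"ty":-3.6,"tz":-0.45,"wx":0,"wy":0,"wz":0,"jaw":-0.5},{"tx":0,"ty":-2.2,"tz":-0.2,"wx":0,"wy":0,"wz":0,"jaw":-0.5},{"tx":0,"ty":-1,"tz":0,"wx":0,"wy":0,"wz":0,"jaw":-0.5},{"tx":0,"ty":0,"tz":0,"wx":0,"wy":0,"wz":0,"jaw":-0.5},{"tx":0,"ty":0,"tz":0,"wx":0,"wy":0,"wz":0,"jaw":-0.5},{"tx":0,"ty":0,"tz":0,"wx":0,"wy":0,"wz":0,"jaw":-0.5}]}}

```text
time: 26.95
tool_pos: [479.5, -342.4, 256.5]
tcp_rot: [2.044, 1.57, 2.076]
contact_force: [-0.1, -0.6, -1.9]
grip_width: 61.0
```

```bash
python3 - <<'E'
from h import *
delta([478.5,-343.9,99],1.8)
im=imaging.capture('side');crop(im,180,150,310,310,3.7,'pics/s16.png')
E
```

```text
t 26.95 pos [ 479.5 -342.4  256.5] jawaxis deg 1.86 toolx [-4.e-04  7.e-04 -1.e+00] F [-0.1 -0.6 -1.9] w 61.0
turn [ 0.0011 -0.0004 -0.0008] 0.1
then shift cm in new axes [15.75 -0.15 -0.11]
shift cm now axes [15.75 -0.16 -0.1 ]
```

View pics/s16.png

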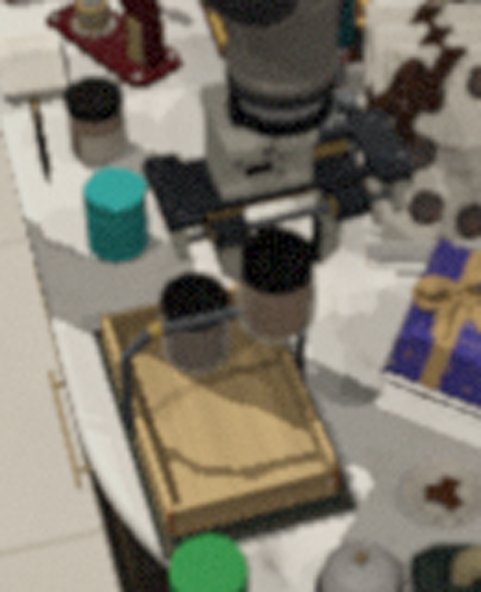

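Call:
{"op": "arm_command", "data": {"plan": [{"tx":2,"ty":-0.15,"tz":-0.1,"wx":0,"wy":0,"wz":0,"jaw":-0.5},{"tx":3,"ty":0,"tz":0,"wx":0,"wy":0,"wz":0,"jaw":-0.5},{"tx":3,"ty":0,"tz":0,"wx":0,"wy":0,"wz":0,"jaw":-0.5},{"tx":3,"ty":0,"tz":0,"wx":0,"wy":0,"wz":0,"jaw":-0.5},{"tx":2,"ty":0,"tz":0,"wx":0,"wy":0,"wz":0,"jaw":-0.5},{"tx":1,"ty":0,"tz":0,"wx":0,"wy":0,"wz":0,"jaw":-0.5},{"tx":0.6,"ty":0,"tz":0,"wx":0,"wy":0,"wz":0,"jaw":-0.5},{"tx":0.4,"ty":0,"tz":0,"wx":0,"wy":0,"wz":0,"jaw":-0.5},{"tx":0.3,"ty":0,"tz":0,"wx":0,"wy":0,"wz":0,"jaw":-0.5},{"tx":0.2,"ty":0,"tz":0,"wx":0,"wy":0,"wz":0,"jaw":-0.5},{"tx":0,"ty":0,"tz":0,"wx":0,"wy":0,"wz":0,"jaw":-0.5},{"tx":0,"ty":0,"tz":0,"wx":0,"wy":0,"wz":0,"jaw":-0.5},{"tx":0,"ty":0,"tz":0,"wx":0,"wy":0,"wz":0,"jaw":-0.5}]}}

```text
time: 28.3
tool_pos: [478.4, -345.5, 102.0]
tcp_rot: [-0.81, 1.57, -0.779]
contact_force: [0.3, -0.1, -1.8]
grip_width: 61.3
```

Call:
{"op": "arm_command", "data": {"plan": [{"tx":0.1,"ty":0.1,"tz":0,"wx":0,"wy":0,"wz":0,"jaw":-0.5},{"tx":0.1,"ty":0,"tz":0,"wx":0,"wy":0,"wz":0,"jaw":-0.5},{"tx":0.1,"ty":0,"tz":0,"wx":0,"wy":0,"wz":0,"jaw":-0.5},{"tx":0,"ty":0,"tz":0,"wx":0,"wy":0,"wz":0,"jaw":-0.5},{"tx":0,"ty":0,"tz":0,"wx":0,"wy":0,"wz":0,"jaw":-0.5}]}}

```text
time: 28.8
tool_pos: [478.3, -344.4, 98.9]
tcp_rot: [-1.084, 1.57, -1.053]
contact_force: [-0.1, -0.6, 0.9]
grip_width: 61.0
```

Call:
{"op": "arm_command", "data": {"plan": [{"tx":0,"ty":0,"tz":0,"wx":0,"wy":0,"wz":0,"jaw":0.6},{"tx":0,"ty":0,"tz":0,"wx":0,"wy":0,"wz":0,"jaw":0.6},{"tx":0,"ty":0,"tz":0,"wx":0,"wy":0,"wz":0,"jaw":0.6},{"tx":0,"ty":0,"tz":0,"wx":0,"wy":0,"wz":0,"jaw":0.6},{"tx":-1,"ty":0,"tz":0,"wx":0,"wy":0,"wz":0,"jaw":0.6},{"tx":-3,"ty":0,"tz":0,"wx":0,"wy":0,"wz":0,"jaw":0.6},{"tx":-4,"ty":0,"tz":0,"wx":0,"wy":0,"wz":0,"jaw":0.8},{"tx":-3,"ty":1.3,"tz":0,"wx":0,"wy":0,"wz":0,"jaw":0.8},{"tx":0,"ty":4,"tz":-0.5,"wx":0,"wy":0,"wz":0,"jaw":0.8},{"tx":0,"ty":4,"tz":-0.5,"wx":0,"wy":0,"wz":0,"jaw":0.8},{"tx":0,"ty":4,"tz":-0.5,"wx":0,"wy":0,"wz":0,"jaw":0.8},{"tx":0,"ty":4,"tz":-0.5,"wx":0,"wy":0,"wz":0,"jaw":0.8},{"tx":0,"ty":4,"tz":-0.5,"wx":0,"wy":0,"wz":0,"jaw":0.8},{"tx":0,"ty":4,"tz":-0.5,"wx":0,"wy":0,"wz":0,"jaw":0.8},{"tx":0,"ty":4,"tz":-0.5,"wx":0,"wy":0,"wz":0,"jaw":0.8},{"tx":0,"ty":4,"tz":-0.5,"wx":0,"wy":0,"wz":0,"jaw":0.8},{"tx":0,"ty":0,"tz":0,"wx":0,"wy":0,"wz":0,"jaw":0.8},{"tx":0,"ty":0,"tz":0,"wx":0,"wy":0,"wz":0,"jaw":0.8},{"tx":0,"ty":0,"tz":0,"wx":0,"wy":0,"wz":0,"jaw":0.8}]}}

```text
time: 30.7
tool_pos: [428.4, -13.5, 209.2]
tcp_rot: [-0.574, 1.57, -0.543]
contact_force: [0.5, 0.6, 0.5]
grip_width: 82.6
```

```bash
python3 - <<'E'
from h import *
delta([411.3,77.5,150],1.8)
im=imaging.capture('side');cv2.imwrite('pics/s17f.png',im);crop(im,180,110,310,290,3.3,'pics/s17.png')
im=imaging.capture('top');cv2.imwrite('pics/t17f.png',im);crop(im,180,140,380,265,3.8,'pics/t17.png')
E
```

```text
t 30.7 pos [428.4 -13.5 209.2] jawaxis deg 1.75 toolx [ 1.1e-03 -6.0e-04 -1.0e+00] F [0.5 0.6 0.5] w 82.6
turn [-0.0008  0.001   0.0007] 0.1
then shift cm in new axes [ 5.92  9.15 -1.42]
shift cm now axes [ 5.91  9.15 -1.44]
```

View pics/s17.png

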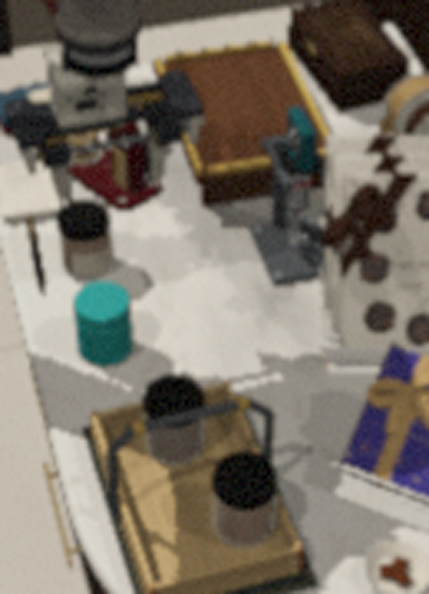

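View pics/t17.png

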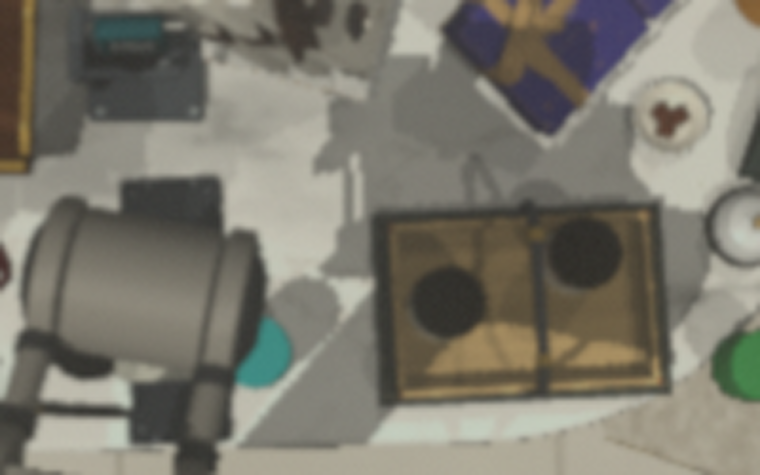

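Call:
{"op": "arm_command", "data": {"plan": [{"tx":0,"ty":3,"tz":-0.5,"wx":0,"wy":0,"wz":0,"jaw":0.8},{"tx":0,"ty":3,"tz":-0.5,"wx":0,"wy":0,"wz":0,"jaw":0.8},{"tx":2,"ty":3.15,"tz":-0.44,"wx":0,"wy":0,"wz":0,"jaw":0.8},{"tx":3,"ty":0,"tz":0,"wx":0,"wy":0,"wz":0,"jaw":0.8},{"tx":2.5,"ty":0,"tz":0,"wx":0,"wy":0,"wz":0,"jaw":0.8},{"tx":0,"ty":0,"tz":0,"wx":0,"wy":0,"wz":0,"jaw":0.8},{"tx":0,"ty":0,"tz":0,"wx":0,"wy":0,"wz":0,"jaw":0.8},{"tx":0,"ty":0,"tz":0,"wx":0,"wy":0,"wz":0,"jaw":0.8}]}}

```text
time: 31.6
tool_pos: [411.8, 77.7, 134.8]
tcp_rot: [-0.071, 1.569, -0.041]
contact_force: [1.2, 0.5, -0.4]
grip_width: 82.3
```

```bash
python3 - <<'E'
from h import *
delta([411.3,77.5,88.3],1.8)
im=imaging.capture('side');cv2.imwrite('pics/s18f.png',im);crop(im,170,130,270,230,5.5,'pics/s18.png')
print(proj('side',[[411.3,77.5,78],[411.3,77.5,0]]))
E
```

```text
t 31.6 pos [411.8  77.7 134.8] jawaxis deg 1.71 toolx [ 2.2e-03 -1.0e-04 -1.0e+00] F [ 1.2  0.5 -0.4] w 82.3
turn [-0.0016  0.0022  0.0002] 0.2
then shift cm in new axes [ 4.65 -0.02 -0.05]
shift cm now axes [ 4.65 -0.02 -0.06]
[[204.80156344 174.85180827]
 [206.07252819 190.05167807]]
```

View pics/s18.png

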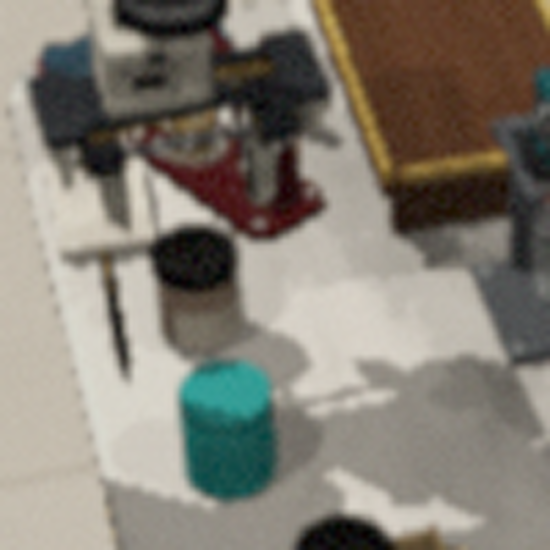

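Call:
{"op": "arm_command", "data": {"plan": [{"tx":2,"ty":-0.1,"tz":-0.05,"wx":0,"wy":0,"wz":0,"jaw":0.8},{"tx":1.5,"ty":0,"tz":0,"wx":0,"wy":0,"wz":0,"jaw":0.8},{"tx":1.1,"ty":0,"tz":0,"wx":0,"wy":0,"wz":0,"jaw":0.8},{"tx":0,"ty":0,"tz":0,"wx":0,"wy":0,"wz":0,"jaw":0.8},{"tx":0,"ty":0,"tz":0,"wx":0,"wy":0,"wz":0,"jaw":0.3},{"tx":0,"ty":0,"tz":0,"wx":0,"wy":0,"wz":0,"jaw":-0.5},{"tx":0,"ty":0,"tz":0,"wx":0,"wy":0,"wz":0,"jaw":-0.5},{"tx":0,"ty":0,"tz":0,"wx":0,"wy":0,"wz":0,"jaw":-0.5},{"tx":0,"ty":0,"tz":0,"wx":0,"wy":0,"wz":0,"jaw":-0.5},{"tx":0,"ty":0,"tz":0,"wx":0,"wy":0,"wz":0,"jaw":-0.5},{"tx":0,"ty":0,"tz":0,"wx":0,"wy":0,"wz":0,"jaw":-0.5}]}}

```text
time: 32.75
tool_pos: [411.2, 77.2, 88.4]
tcp_rot: [-0.068, 1.569, -0.037]
contact_force: [1.2, -0.9, 6.5]
grip_width: 61.4
```

Call:
{"op": "arm_command", "data": {"plan": [{"tx":-1,"ty":0,"tz":0,"wx":0,"wy":0,"wz":0,"jaw":-0.5},{"tx":-3,"ty":0,"tz":0,"wx":0,"wy":0,"wz":0,"jaw":-0.5},{"tx":-4,"ty":0,"tz":0,"wx":0,"wy":0,"wz":0,"jaw":-0.5},{"tx":-4,"ty":0,"tz":0,"wx":0,"wy":0,"wz":0,"jaw":-0.5},{"tx":-3,"ty":0,"tz":0,"wx":0,"wy":0,"wz":0,"jaw":-0.5},{"tx":-2,"ty":0,"tz":0,"wx":0,"wy":0,"wz":0,"jaw":-0.5},{"tx":0,"ty":0,"tz":0,"wx":0,"wy":0,"wz":0,"jaw":-0.5},{"tx":0,"ty":0,"tz":0,"wx":0,"wy":0,"wz":0,"jaw":-0.5}]}}

```text
time: 33.55
tool_pos: [409.6, 77.2, 257.3]
tcp_rot: [-3.023, 1.57, -2.992]
contact_force: [-0.3, -0.6, -1.4]
grip_width: 61.2
```

```bash
python3 - <<'E'
from h import *
T=hampt((440.9,-295.1),91.8,[[-56,36,0]])[0];print(T)
delta([T[0],T[1],256],-28.1)
im=imaging.capture('side');crop(im,170,90,300,220,4.5,'pics/s19.png')
# jar positions in hamper from the t17 top picture
g=cv2.cvtColor(cv2.imread('pics/t17f.png'),cv2.COLOR_BGR2HSV)[...,2]
for b in((285,205,312,235),(322,190,348,222)):
    z=np.zeros(g.shape,np.uint8);z[b[1]:b[3],b[0]:b[2]]=(g[b[1]:b[3],b[0]:b[2]]<55)
    c=max(cv2.findContours(z,0,1)[0],key=cv2.contourArea);q,r=cv2.minEnclosingCircle(c);w=onz('top',[q],89)[0]
    a=np.radians(91.8);d=w[:2]-[440.9,-295.1];print(q,r,w.round(1),'hamper xy',d@[np.cos(a),np.sin(a)],d@[-np.sin(a),np.cos(a)])
E
```

```text
[ 406.67676634 -352.20315471    3.        ]
t 33.55 pos [409.6  77.2 257.3] jawaxis deg 1.78 toolx [-7.e-04 -1.e-04 -1.e+00] F [-0.3 -0.6 -1.4] w 61.2
turn [ 5.215e-01 -6.000e-04  2.000e-04] 29.9
then shift cm in new axes [  0.13 -38.02  19.97]
shift cm now axes [  0.14 -42.91  -1.63]
(297.6142883300781, 219.028564453125) 8.614432334899902 [ 439.8 -224.4   89. ] hamper xy 70.7361226315502 -1.1631798808610514
(333.4814758300781, 205.70370483398438) 8.659566879272461 [ 479.7 -340.    89. ] hamper xy -46.08789972906472 -37.415341945466956
```

View pics/s19.png

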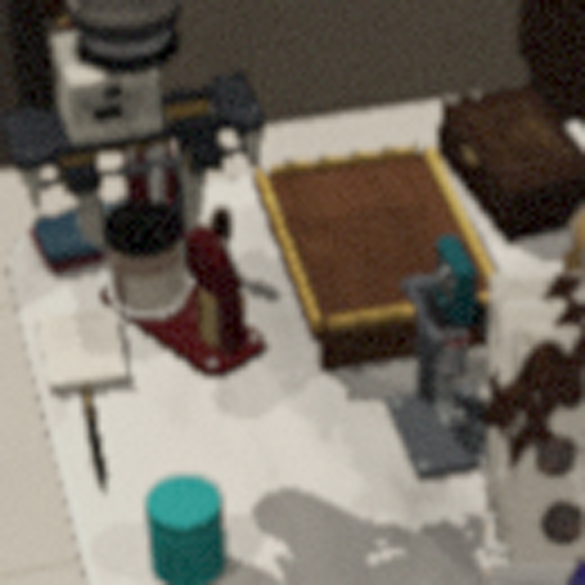

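Call:
{"op": "arm_command", "data": {"plan": [{"tx":0,"ty":-2,"tz":0,"wx":0.13,"wy":0,"wz":0,"jaw":-0.5},{"tx":0,"ty":0,"tz":0,"wx":0.13,"wy":0,"wz":0,"jaw":-0.5},{"tx":0,"ty":0,"tz":0,"wx":0.13,"wy":0,"wz":0,"jaw":-0.5},{"tx":0,"ty":0,"tz":0,"wx":0.13,"wy":0,"wz":0,"jaw":-0.5},{"tx":0,"ty":-3,"tz":1.6,"wx":0,"wy":0,"wz":0,"jaw":-0.5},{"tx":0,"ty":-3,"tz":1.6,"wx":0,"wy":0,"wz":0,"jaw":-0.5},{"tx":0,"ty":-3,"tz":1.6,"wx":0,"wy":0,"wz":0,"jaw":-0.5},{"tx":0,"ty":-3,"tz":1.6,"wx":0,"wy":0,"wz":0,"jaw":-0.5},{"tx":0,"ty":-3,"tz":1.6,"wx":0,"wy":0,"wz":0,"jaw":-0.5},{"tx":0,"ty":-3,"tz":1.6,"wx":0,"wy":0,"wz":0,"jaw":-0.5},{"tx":0,"ty":-3,"tz":1.6,"wx":0,"wy":0,"wz":0,"jaw":-0.5},{"tx":0,"ty":-3,"tz":1.6,"wx":0,"wy":0,"wz":0,"jaw":-0.5},{"tx":0,"ty":-3,"tz":1.6,"wx":0,"wy":0,"wz":0,"jaw":-0.5},{"tx":0,"ty":-3,"tz":1.6,"wx":0,"wy":0,"wz":0,"jaw":-0.5},{"tx":0,"ty":-3,"tz":1.6,"wx":0,"wy":0,"wz":0,"jaw":-0.5},{"tx":0,"ty":-2,"tz":1,"wx":0,"wy":0,"wz":0,"jaw":-0.5},{"tx":0,"ty":0,"tz":0,"wx":0,"wy":0,"wz":0,"jaw":-0.5},{"tx":0,"ty":0,"tz":0,"wx":0,"wy":0,"wz":0,"jaw":-0.5},{"tx":0,"ty":0,"tz":0,"wx":0,"wy":0,"wz":0,"jaw":-0.5}]}}

```text
time: 35.5
tool_pos: [410.5, -337.9, 256.8]
tcp_rot: [2.693, 1.569, 2.204]
contact_force: [-0.1, -1.2, -0.8]
grip_width: 61.5
```

```bash
python3 - <<'E'
from h import *
T=hampt((440.9,-295.1),91.8,[[-55,36,0]])[0]
delta([T[0],T[1],99],-28.1)
im=imaging.capture('side');crop(im,180,150,310,310,3.7,'pics/s20.png')
E
```

```text
t 35.5 pos [ 410.5 -337.9  256.8] jawaxis deg -27.98 toolx [-0.0014  0.0018 -1.    ] F [-0.1 -1.2 -0.8] w 61.5
turn [ 0.002  -0.0021 -0.001 ] 0.2
then shift cm in new axes [15.78 -1.35  0.29]
shift cm now axes [15.78 -1.37  0.32]
```

View pics/s20.png

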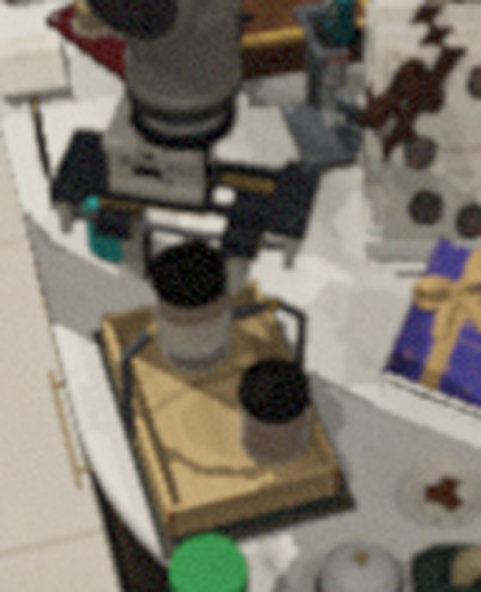

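Call:
{"op": "arm_command", "data": {"plan": [{"tx":0,"ty":-1.37,"tz":0.3,"wx":0,"wy":0,"wz":0,"jaw":-0.5},{"tx":2,"ty":0,"tz":0,"wx":0,"wy":0,"wz":0,"jaw":-0.5},{"tx":3,"ty":0,"tz":0,"wx":0,"wy":0,"wz":0,"jaw":-0.5},{"tx":3,"ty":0,"tz":0,"wx":0,"wy":0,"wz":0,"jaw":-0.5},{"tx":3,"ty":0,"tz":0,"wx":0,"wy":0,"wz":0,"jaw":-0.5},{"tx":0.5,"ty":0,"tz":0,"wx":0,"wy":0,"wz":0,"jaw":-0.5},{"tx":0,"ty":0,"tz":0,"wx":0,"wy":0,"wz":0,"jaw":-0.5},{"tx":0,"ty":0,"tz":0,"wx":0,"wy":0,"wz":0,"jaw":-0.5},{"tx":0,"ty":0,"tz":0,"wx":0,"wy":0,"wz":0,"jaw":-0.5}]}}

```text
time: 36.45
tool_pos: [407.5, -353.4, 144.5]
tcp_rot: [-0.395, 1.567, -0.884]
contact_force: [-0.5, 0.6, -0.7]
grip_width: 61.4
```

```bash
python3 - <<'E'
from h import *
T=hampt((440.9,-295.1),91.8,[[-55,36,0]])[0]
delta([T[0],T[1],99],-28.1)
im=imaging.capture('side');crop(im,190,190,300,310,5,'pics/s21.png')
E
```

```text
t 36.45 pos [ 407.5 -353.4  144.5] jawaxis deg -28.01 toolx [ 0.0021 -0.0026 -1.    ] F [-0.5  0.6 -0.7] w 61.4
turn [0.0016 0.0031 0.0013] 0.2
then shift cm in new axes [ 4.55  0.15 -0.18]
shift cm now axes [ 4.55  0.16 -0.2 ]
```

View pics/s21.png

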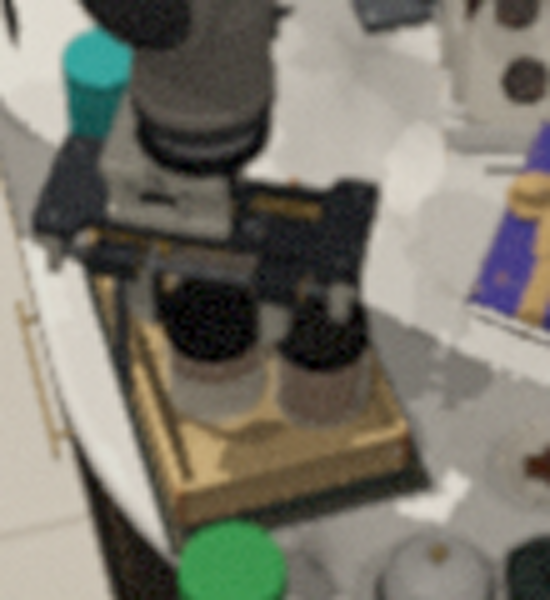

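Call:
{"op": "arm_command", "data": {"plan": [{"tx":1,"ty":0.1,"tz":-0.1,"wx":0,"wy":0,"wz":0,"jaw":-0.5},{"tx":1,"ty":0,"tz":0,"wx":0,"wy":0,"wz":0,"jaw":-0.5},{"tx":1,"ty":0,"tz":0,"wx":0,"wy":0,"wz":0,"jaw":-0.5},{"tx":0.6,"ty":0,"tz":0,"wx":0,"wy":0,"wz":0,"jaw":-0.5},{"tx":0.4,"ty":0,"tz":0,"wx":0,"wy":0,"wz":0,"jaw":-0.5},{"tx":0.2,"ty":0,"tz":0,"wx":0,"wy":0,"wz":0,"jaw":-0.5},{"tx":0,"ty":0,"tz":0,"wx":0,"wy":0,"wz":0,"jaw":-0.5},{"tx":0,"ty":0,"tz":0,"wx":0,"wy":0,"wz":0,"jaw":-0.5}]}}

```text
time: 37.3
tool_pos: [406.6, -351.5, 101.0]
tcp_rot: [-0.458, 1.57, -0.947]
contact_force: [0.4, -0.1, -0.8]
grip_width: 61.2
```

Call:
{"op": "arm_command", "data": {"plan": [{"tx":0.1,"ty":0,"tz":0,"wx":0,"wy":0,"wz":0,"jaw":-0.5},{"tx":0.1,"ty":0,"tz":0,"wx":0,"wy":0,"wz":0,"jaw":-0.5},{"tx":0,"ty":0,"tz":0,"wx":0,"wy":0,"wz":0,"jaw":-0.5},{"tx":0,"ty":0,"tz":0,"wx":0,"wy":0,"wz":0,"jaw":-0.5}]}}

```text
time: 37.7
tool_pos: [406.7, -351.5, 99.4]
tcp_rot: [-0.443, 1.57, -0.932]
contact_force: [0.5, 0.4, 5.2]
grip_width: 61.2
```

Call:
{"op": "arm_command", "data": {"plan": [{"tx":0,"ty":0,"tz":0,"wx":0,"wy":0,"wz":0,"jaw":0.48},{"tx":0,"ty":0,"tz":0,"wx":0,"wy":0,"wz":0,"jaw":0.48},{"tx":0,"ty":0,"tz":0,"wx":0,"wy":0,"wz":0,"jaw":0.48},{"tx":0,"ty":0,"tz":0,"wx":0,"wy":0,"wz":0,"jaw":0.48},{"tx":-1,"ty":0,"tz":0,"wx":0,"wy":0,"wz":0,"jaw":0.48},{"tx":-3,"ty":0,"tz":0,"wx":0,"wy":0,"wz":0,"jaw":0.48},{"tx":-4,"ty":0,"tz":0,"wx":0,"wy":0,"wz":0,"jaw":0.48},{"tx":-4,"ty":0,"tz":0,"wx":0,"wy":0,"wz":0,"jaw":0},{"tx":-4,"ty":0,"tz":0,"wx":-0.13,"wy":0,"wz":0,"jaw":0},{"tx":0,"ty":0,"tz":0,"wx":-0.13,"wy":0,"wz":0,"jaw":0},{"tx":0,"ty":0,"tz":0,"wx":-0.13,"wy":0,"wz":0,"jaw":0},{"tx":0,"ty":0,"tz":0,"wx":-0.08,"wy":0,"wz":0,"jaw":0},{"tx":0,"ty":4,"tz":1,"wx":0,"wy":0,"wz":0,"jaw":0},{"tx":0,"ty":4,"tz":1,"wx":0,"wy":0,"wz":0,"jaw":0},{"tx":0,"ty":4,"tz":1,"wx":0,"wy":0,"wz":0,"jaw":0},{"tx":0,"ty":4,"tz":1,"wx":0,"wy":0,"wz":0,"jaw":0},{"tx":0,"ty":4,"tz":1,"wx":0,"wy":0,"wz":0,"jaw":0},{"tx":0,"ty":4,"tz":1,"wx":0,"wy":0,"wz":0,"jaw":0}]}}

```text
time: 39.5
tool_pos: [471.2, -110.8, 259.6]
tcp_rot: [-0.425, 1.57, -0.444]
contact_force: [0.2, -0.2, 0.2]
grip_width: 46.3
```

```bash
python3 - <<'E'
from h import *
delta([652,29,300],-1)
im=imaging.capture('side');cv2.imwrite('pics/s22f.png',im);crop(im,180,110,310,300,3.1,'pics/s22.png')
im=imaging.capture('top');cv2.imwrite('pics/t22f.png',im);crop(im,180,140,380,265,3.8,'pics/t22.png')
g=cv2.cvtColor(im,cv2.COLOR_BGR2HSV)[...,2]
for b in((285,205,312,235),(322,190,348,222),(322,215,350,240)):
    z=np.zeros(g.shape,np.uint8);z[b[1]:b[3],b[0]:b[2]]=(g[b[1]:b[3],b[0]:b[2]]<55)
    c=max(cv2.findContours(z,0,1)[0],key=cv2.contourArea);q,r=cv2.minEnclosingCircle(c);w=onz('top',[q],89)[0]
    a=np.radians(91.8);d=w[:2]-[440.9,-295.1];print(q,r,w.round(1),'hamper xy',d@[np.cos(a),np.sin(a)],d@[-np.sin(a),np.cos(a)])
E
```

```text
t 39.5 pos [ 471.2 -110.8  259.6] jawaxis deg -1.1 toolx [ 1.e-03 -5.e-04 -1.e+00] F [ 0.2 -0.2  0.2] w 46.3
turn [-0.0017  0.001   0.0005] 0.1
then shift cm in new axes [-4.04 14.3  17.84]
shift cm now axes [-4.03 14.33 17.82]
(297.53125, 218.8671875) 8.733290672302246 [ 440.4 -224.1   89. ] hamper xy 70.96737937638613 -1.687322575243596
(333.3994140625, 205.87278747558594) 8.859847068786621 [ 479.2 -339.7   89. ] hamper xy -45.7870021952359 -36.89038169794325
(336.5, 228.0) 8.558721542358398 [ 408.8 -346.7   89. ] hamper xy -50.557269345223126 33.72702910581372
```

View pics/s22.png

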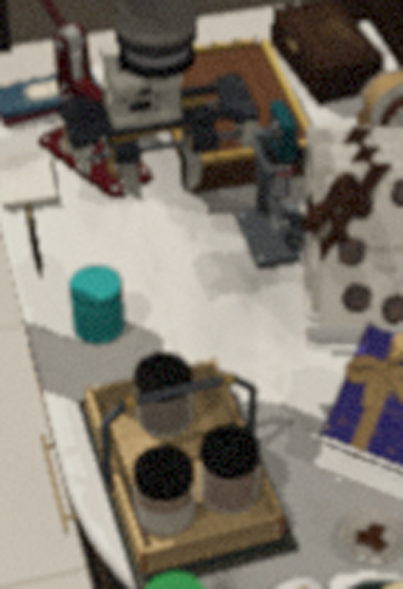

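View pics/t22.png

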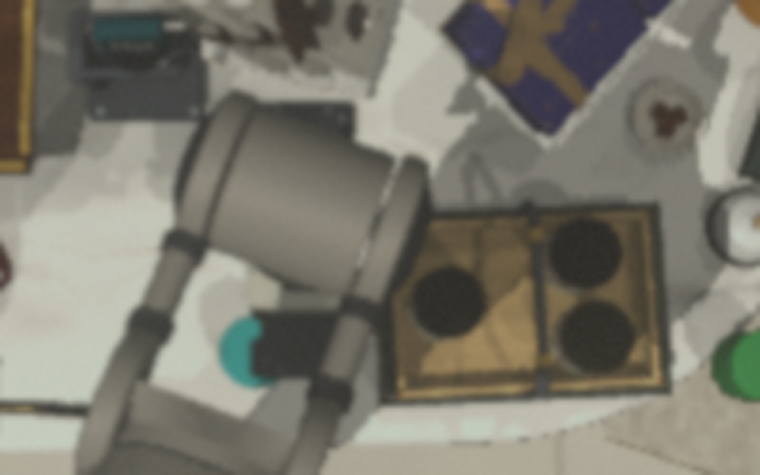

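```bash
python3 - <<'E'
from h import *
b=onz('side',[[280,218],[328,222]],0);print(b)
for z in (100,150,200,250): print(z,proj('side',np.c_[b[:,:2],[z,z]]).round(0).tolist(), proj('top',np.c_[b[:,:2],[z,z]]).round(0).tolist())
im=imaging.capture('side');crop(im,240,110,350,230,5,'pics/s23.png')
im=imaging.capture('top');crop(im,190,75,300,185,5,'pics/t23.png')
E
```

```text
[[ 639.06941676 -142.96015107    0.        ]
 [ 800.27538857 -209.99026319    0.        ]]
100 [[282.0, 198.0], [332.0, 202.0]] [[271.0, 157.0], [290.0, 108.0]]
150 [[282.0, 188.0], [334.0, 192.0]] [[271.0, 154.0], [291.0, 103.0]]
200 [[283.0, 177.0], [336.0, 181.0]] [[271.0, 150.0], [292.0, 98.0]]
250 [[284.0, 165.0], [338.0, 169.0]] [[272.0, 147.0], [293.0, 92.0]]
```

View pics/s23.png

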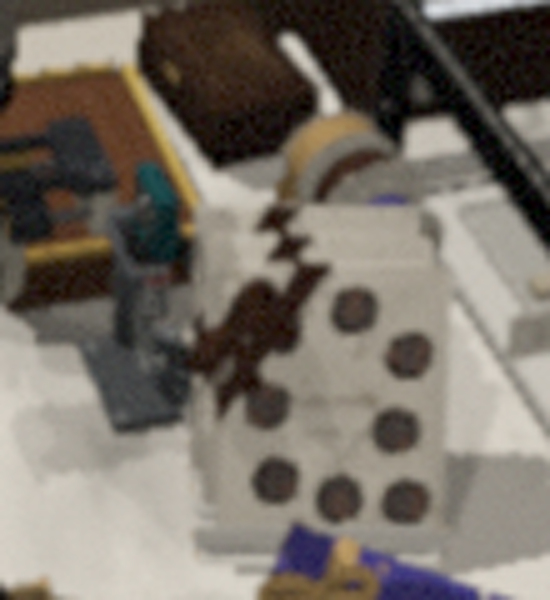

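View pics/t23.png

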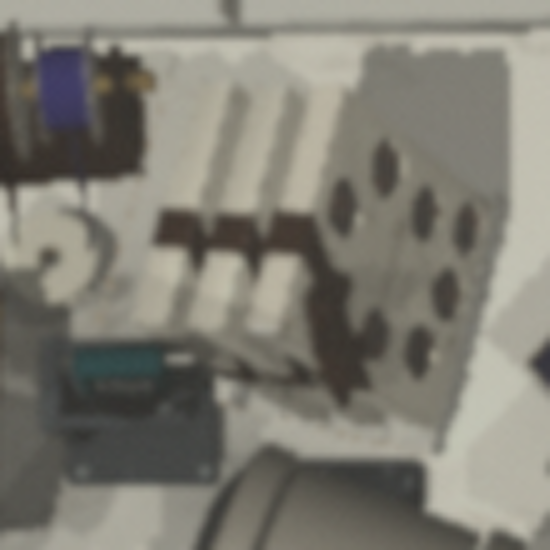

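```bash
python3 - <<'E'
from h import *
print(tri([[283,162],[279,152]],[[246,141],[221,141]]))
print(tri([[283,162],[279,152]],[[221,141],[246,141]]))
E
```

```text
[[667.1663975  -68.02947556 198.23927224]
 [675.85581053   7.32624393 183.15851745]]
[[692.56156921  11.6730742  128.6660493 ]
 [652.47721236 -69.07241779 246.65755737]]
```

Call:
{"op": "arm_command", "data": {"plan": [{"tx":-2,"ty":0,"tz":0,"wx":0,"wy":0,"wz":0,"jaw":0},{"tx":-2,"ty":0,"tz":0,"wx":0,"wy":0,"wz":0,"jaw":0},{"tx":0,"ty":3,"tz":0,"wx":0,"wy":0,"wz":0,"jaw":0},{"tx":0,"ty":3,"tz":2,"wx":0,"wy":0,"wz":0,"jaw":0},{"tx":0,"ty":3,"tz":3,"wx":0,"wy":0,"wz":0,"jaw":0},{"tx":0,"ty":3,"tz":3,"wx":0,"wy":0,"wz":0,"jaw":0},{"tx":0,"ty":2.3,"tz":3,"wx":0,"wy":0,"wz":0,"jaw":0},{"tx":0,"ty":0,"tz":3,"wx":0,"wy":0,"wz":0,"jaw":0},{"tx":0,"ty":0,"tz":3,"wx":0,"wy":0,"wz":0,"jaw":0},{"tx":2,"ty":0,"tz":0.8,"wx":0,"wy":0,"wz":0,"jaw":0},{"tx":2,"ty":0,"tz":0,"wx":0,"wy":0,"wz":0,"jaw":0},{"tx":2,"ty":0,"tz":0,"wx":0,"wy":0,"wz":0,"jaw":0},{"tx":0,"ty":0,"tz":0,"wx":0,"wy":0,"wz":0,"jaw":0},{"tx":0,"ty":0,"tz":0,"wx":0,"wy":0,"wz":0,"jaw":0},{"tx":0,"ty":0,"tz":0,"wx":0,"wy":0,"wz":0,"jaw":0}]}}

```text
time: 41.2
tool_pos: [652.3, 26.3, 240.4]
tcp_rot: [-0.126, 1.568, -0.146]
contact_force: [0.0, 0.5, 0.4]
grip_width: 45.9
```

```bash
python3 - <<'E'
from h import *
delta([652,29,183],-1)
im=imaging.capture('side');crop(im,235,85,335,205,5,'pics/s24.png')
im=imaging.capture('top');crop(im,180,95,260,185,6,'pics/t24.png')
E
```

```text
t 41.2 pos [652.3  26.3 240.4] jawaxis deg -1.14 toolx [ 2.6e-03 -4.0e-04 -1.0e+00] F [0.  0.5 0.4] w 45.9
turn [-0.0025  0.0026  0.0003] 0.2
then shift cm in new axes [ 5.74  0.27 -0.04]
shift cm now axes [ 5.74  0.27 -0.05]
```

View pics/s24.png

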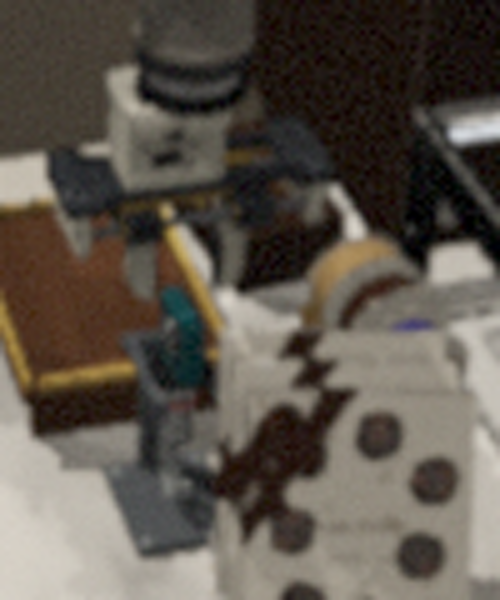

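View pics/t24.png

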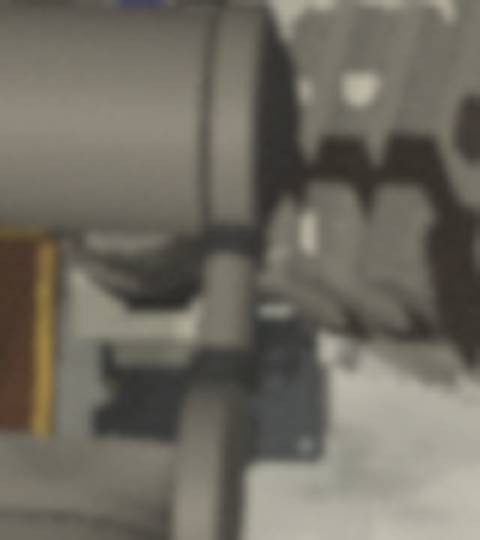

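Call:
{"op": "arm_command", "data": {"plan": [{"tx":1,"ty":0.27,"tz":-0.05,"wx":0,"wy":0,"wz":0,"jaw":0},{"tx":2,"ty":0,"tz":0,"wx":0,"wy":0,"wz":0,"jaw":0},{"tx":1.7,"ty":0,"tz":0,"wx":0,"wy":0,"wz":0,"jaw":0},{"tx":1,"ty":0,"tz":0,"wx":0,"wy":0,"wz":0,"jaw":0},{"tx":0,"ty":0,"tz":0,"wx":0,"wy":0,"wz":0,"jaw":0},{"tx":0,"ty":0,"tz":0,"wx":0,"wy":0,"wz":0,"jaw":0},{"tx":0,"ty":0,"tz":0,"wx":0,"wy":0,"wz":0,"jaw":-0.3},{"tx":0,"ty":0,"tz":0,"wx":0,"wy":0,"wz":0,"jaw":-0.45},{"tx":0,"ty":0,"tz":0,"wx":0,"wy":0,"wz":0,"jaw":-0.45},{"tx":0,"ty":0,"tz":0,"wx":0,"wy":0,"wz":0,"jaw":-0.45}]}}

```text
time: 42.3
tool_pos: [652.3, 31.6, 185.5]
tcp_rot: [0.181, 1.564, 0.163]
contact_force: [-3.1, 1.5, 2.3]
grip_width: 25.3
```

```bash
python3 - <<'E'
from h import *
delta([652,29,183],-1)
im=imaging.capture('side');crop(im,240,95,300,205,5.4,'pics/s25.png')
E
```

```text
t 42.3 pos [652.3  31.6 185.5] jawaxis deg -1.0 toolx [ 0.0067  0.0011 -1.    ] F [-3.1  1.5  2.3] w 25.3
turn [ 0.      0.0067 -0.0012] 0.4
then shift cm in new axes [ 0.25 -0.26 -0.03]
shift cm now axes [ 0.25 -0.26 -0.03]
```

View pics/s25.png

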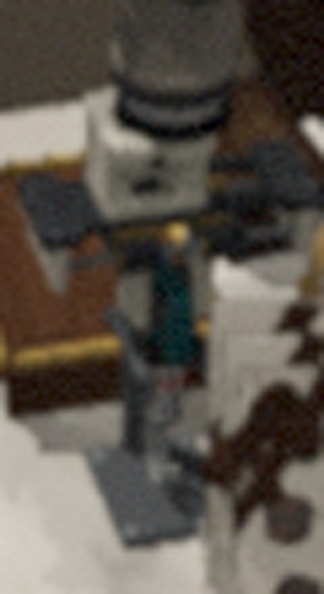

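Call:
{"op": "arm_command", "data": {"plan": [{"tx":0,"ty":-0.2,"tz":-0.25,"wx":0,"wy":0,"wz":0,"jaw":-0.4},{"tx":0,"ty":0,"tz":0,"wx":0,"wy":0,"wz":0,"jaw":-0.4},{"tx":0,"ty":0,"tz":0,"wx":0,"wy":0,"wz":0,"jaw":-0.4},{"tx":0,"ty":0,"tz":0,"wx":0,"wy":0,"wz":0,"jaw":-0.4}]}}

```text
time: 42.75
tool_pos: [648.5, 27.6, 181.0]
tcp_rot: [-3.016, 1.569, -3.036]
contact_force: [-0.9, -0.1, 0.4]
grip_width: 27.6
```

```bash
python3 - <<'E'
from h import *
delta([650,29,183],-1);print(pose()[2]['moment'])
E
```

```text
t 42.75 pos [648.5  27.6 181. ] jawaxis deg -1.11 toolx [-1.4e-03 -1.0e-04 -1.0e+00] F [-0.9 -0.1  0.4] w 27.6
turn [-0.0019 -0.0014  0.0002] 0.1
then shift cm in new axes [-0.2   0.14  0.15]
shift cm now axes [-0.2   0.14  0.15]
[ 0.05386521 -0.13536848  0.03339066]
```

Call:
{"op": "arm_command", "data": {"plan": [{"tx":-0.2,"ty":0.1,"tz":0.15,"wx":0,"wy":0,"wz":0,"jaw":-0.4},{"tx":0,"ty":0,"tz":0,"wx":0,"wy":0,"wz":0,"jaw":-0.4},{"tx":0,"ty":0,"tz":0,"wx":0,"wy":0,"wz":0,"jaw":-0.4},{"tx":0,"ty":0,"tz":0,"wx":0,"wy":0,"wz":0,"jaw":-0.4}]}}

```text
time: 43.15
tool_pos: [649.9, 28.9, 183.4]
tcp_rot: [-3.107, 1.57, -3.126]
contact_force: [-2.0, -0.0, -0.2]
grip_width: 27.6
```

Call:
{"op": "arm_command", "data": {"plan": [{"tx":0,"ty":0,"tz":0,"wx":0,"wy":0,"wz":0,"jaw":-0.5},{"tx":0,"ty":0,"tz":0,"wx":0,"wy":0,"wz":0,"jaw":-0.5},{"tx":0,"ty":0,"tz":0,"wx":0,"wy":0,"wz":0,"jaw":-0.5}]}}

```text
time: 43.45
tool_pos: [650.6, 28.8, 184.0]
tcp_rot: [-0.13, 1.57, -0.149]
contact_force: [0.0, -0.0, -0.1]
grip_width: 23.0
```

```bash
python3 - <<'E'
from h import *
delta([650,29,183],-1);print(pose()[2]['moment'])
E
```

```text
t 43.45 pos [650.6  28.8 184. ] jawaxis deg -1.09 toolx [ 1.2e-03 -2.0e-04 -1.0e+00] F [ 0.  -0.  -0.1] w 23.0
turn [-0.0015  0.0012  0.0002] 0.1
then shift cm in new axes [ 0.1   0.02 -0.06]
shift cm now axes [ 0.1   0.02 -0.06]
[ 0.01428306 -0.12544497  0.04165122]
```

Call:
{"op": "arm_command", "data": {"plan": [{"tx":0,"ty":0,"tz":0,"wx":0,"wy":0,"wz":0,"jaw":-0.6},{"tx":0,"ty":0,"tz":0,"wx":0,"wy":0,"wz":0,"jaw":-1},{"tx":0,"ty":0,"tz":0,"wx":0,"wy":0,"wz":0,"jaw":-1},{"tx":0,"ty":0,"tz":0,"wx":0,"wy":0,"wz":0,"jaw":-1},{"tx":0,"ty":0,"tz":0,"wx":0,"wy":0,"wz":0,"jaw":-1},{"tx":0,"ty":0,"tz":0,"wx":0,"wy":0,"wz":0,"jaw":-1}]}}

```text
time: 44.05
tool_pos: [650.6, 28.8, 184.0]
tcp_rot: [-0.146, 1.57, -0.165]
contact_force: [1.8, -0.1, 2.4]
grip_width: 19.9
```

```bash
python3 - <<'E'
from h import *
delta([650,29,183],-1);print(pose()[2]['moment'])
im=imaging.capture('side');crop(im,240,95,300,205,5.4,'pics/s26.png')
E
```

```text
t 44.05 pos [650.6  28.8 184. ] jawaxis deg -1.09 toolx [ 1.1e-03 -2.0e-04 -1.0e+00] F [ 1.8 -0.1  2.4] w 19.9
turn [-0.0015  0.0011  0.0002] 0.1
then shift cm in new axes [ 0.1   0.01 -0.06]
shift cm now axes [ 0.1   0.01 -0.06]
[ 0.00714068 -0.58211101 -0.04320161]
```

View pics/s26.png

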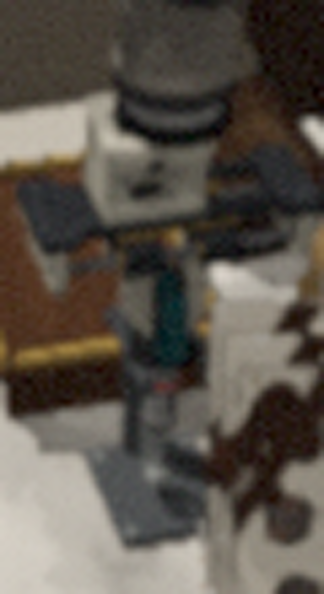

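Call:
{"op": "arm_command", "data": {"plan": [{"tx":-0.5,"ty":0,"tz":0,"wx":0,"wy":0,"wz":0,"jaw":-1},{"tx":-1,"ty":0,"tz":0,"wx":0,"wy":0,"wz":0,"jaw":-1},{"tx":-1.5,"ty":0,"tz":0,"wx":0,"wy":0,"wz":0,"jaw":-1},{"tx":-2,"ty":0,"tz":0,"wx":0,"wy":0,"wz":0,"jaw":-1},{"tx":-2.5,"ty":0,"tz":0,"wx":0,"wy":0,"wz":0,"jaw":-1},{"tx":-2.5,"ty":0,"tz":0,"wx":0,"wy":0,"wz":0,"jaw":-1},{"tx":-2.5,"ty":0,"tz":0,"wx":0,"wy":0,"wz":0,"jaw":-1},{"tx":-2,"ty":0,"tz":0,"wx":0,"wy":0,"wz":0,"jaw":-1},{"tx":-0.5,"ty":0,"tz":0,"wx":0,"wy":0,"wz":0,"jaw":-1},{"tx":0,"ty":0,"tz":0,"wx":0,"wy":0,"wz":0,"jaw":-1},{"tx":0,"ty":0,"tz":0,"wx":0,"wy":0,"wz":0,"jaw":-1}]}}

```text
time: 45.2
tool_pos: [649.8, 28.9, 332.4]
tcp_rot: [-3.139, 1.568, 3.125]
contact_force: [0.9, -0.4, -1.3]
grip_width: 20.1
```

```bash
python3 - <<'E'
from h import *
delta([650,29,183],-1);print(pose()[2]['moment'])
im=imaging.capture('side');crop(im,240,65,320,205,4.2,'pics/s27.png')
E
```

```text
t 45.2 pos [649.8  28.9 332.4] jawaxis deg -1.09 toolx [-0.0024  0.     -1.    ] F [ 0.9 -0.4 -1.3] w 20.1
turn [-0.0015 -0.0024  0.    ] 0.2
then shift cm in new axes [1.494e+01 1.000e-02 2.000e-02]
shift cm now axes [1.494e+01 1.000e-02 6.000e-02]
[ 0.00131998 -0.07942209  0.02200381]
```

View pics/s27.png

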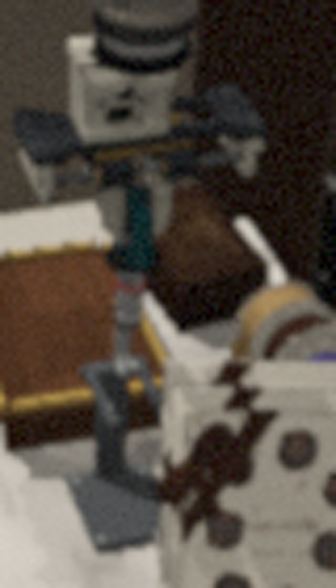

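Call:
{"op": "arm_command", "data": {"plan": [{"tx":-1,"ty":0,"tz":-1,"wx":0,"wy":0,"wz":0,"jaw":-1},{"tx":-1,"ty":0,"tz":-2,"wx":0,"wy":0,"wz":0,"jaw":-1},{"tx":0,"ty":0,"tz":-3,"wx":0,"wy":0,"wz":0,"jaw":-1},{"tx":0,"ty":0,"tz":-3,"wx":0,"wy":0,"wz":0,"jaw":-1},{"tx":0,"ty":0,"tz":-3,"wx":0,"wy":0,"wz":0,"jaw":-1},{"tx":0,"ty":-2,"tz":-3,"wx":0,"wy":0,"wz":0,"jaw":-1},{"tx":0,"ty":-3,"tz":-2,"wx":0,"wy":0,"wz":0,"jaw":-1},{"tx":0,"ty":-3,"tz":-2,"wx":0,"wy":0,"wz":0,"jaw":-1},{"tx":0,"ty":-3,"tz":-1,"wx":0,"wy":0,"wz":0,"jaw":-1},{"tx":0,"ty":-3,"tz":0,"wx":0,"wy":0,"wz":0,"jaw":-1},{"tx":0,"ty":-3,"tz":0,"wx":0,"wy":0,"wz":0,"jaw":-1},{"tx":0,"ty":-3,"tz":0,"wx":0,"wy":0,"wz":0,"jaw":-1},{"tx":0,"ty":-3,"tz":0,"wx":-0.05,"wy":0,"wz":0,"jaw":-1},{"tx":0,"ty":-2,"tz":0,"wx":0,"wy":0,"wz":0,"jaw":-1},{"tx":0,"ty":-1,"tz":0,"wx":0,"wy":0,"wz":0,"jaw":-1},{"tx":0,"ty":0,"tz":0,"wx":0,"wy":0,"wz":0,"jaw":-1},{"tx":0,"ty":0,"tz":0,"wx":0,"wy":0,"wz":0,"jaw":-1},{"tx":0,"ty":0,"tz":0,"wx":0,"wy":0,"wz":0,"jaw":-1}]}}

```text
time: 47.05
tool_pos: [446.8, -226.2, 353.9]
tcp_rot: [0.62, 1.571, 0.652]
contact_force: [0.1, -0.3, -0.6]
grip_width: 20.1
```

```bash
python3 - <<'E'
from h import *
delta([440,-265,300],1.8);print(pose()[2]['moment'])
im=imaging.capture('side');crop(im,180,90,310,290,3,'pics/s28.png')
E
```

```text
t 47.05 pos [ 446.8 -226.2  353.9] jawaxis deg 1.84 toolx [ 2.e-04  2.e-04 -1.e+00] F [ 0.1 -0.3 -0.6] w 20.1
turn [ 0.0007  0.0002 -0.0002] 0.0
then shift cm in new axes [ 5.39 -3.86 -0.8 ]
shift cm now axes [ 5.39 -3.86 -0.81]
[-0.00849461 -0.11012049 -0.01887989]
```

View pics/s28.png

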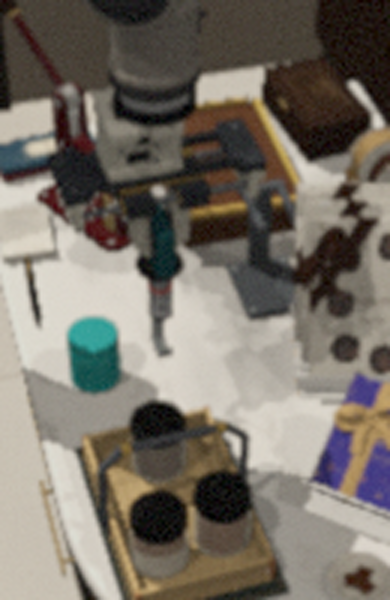

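Call:
{"op": "arm_command", "data": {"plan": [{"tx":0,"ty":-1.5,"tz":-0.4,"wx":0,"wy":0,"wz":0,"jaw":-1},{"tx":0,"ty":-1.5,"tz":-0.4,"wx":0,"wy":0,"wz":0,"jaw":-1},{"tx":1.4,"ty":-0.86,"tz":0,"wx":0,"wy":0,"wz":0,"jaw":-1},{"tx":2,"ty":0,"tz":0,"wx":0,"wy":0,"wz":0,"jaw":-1},{"tx":2,"ty":0,"tz":0,"wx":0,"wy":0,"wz":0,"jaw":-1},{"tx":0,"ty":0,"tz":0,"wx":0,"wy":0,"wz":0,"jaw":-1},{"tx":0,"ty":0,"tz":0,"wx":0,"wy":0,"wz":0,"jaw":-1},{"tx":0,"ty":0,"tz":0,"wx":0,"wy":0,"wz":0,"jaw":-1}]}}

```text
time: 47.9
tool_pos: [440.4, -266.8, 301.0]
tcp_rot: [-0.783, 1.569, -0.752]
contact_force: [0.5, 0.4, -0.3]
grip_width: 19.7
```

```bash
python3 - <<'E'
from h import *
delta([440,-265,261],1.8)
p=pose()[0]
im=imaging.capture('side');
big=cv2.resize(im[130:270,190:300],None,fx=5,fy=4.2*5/4.2,interpolation=cv2.INTER_CUBIC)
big=cv2.resize(im[140:260,190:300],None,fx=5,fy=5,interpolation=cv2.INTER_CUBIC)
for z in (44,44+62,44+115,44+119):
    q=(proj('side',[p-[0,0,z]])[0]-[190,140]+.5)*5; cv2.circle(big,tuple(q.astype(int)),3,(0,0,255),1)
cv2.imwrite('pics/s29.png',big)
E
```

```text
t 47.9 pos [ 440.4 -266.8  301. ] jawaxis deg 1.76 toolx [ 0.0016 -0.0015 -1.    ] F [ 0.5  0.4 -0.3] w 19.7
turn [-0.0006  0.0016  0.0016] 0.1
then shift cm in new axes [ 4.    0.18 -0.03]
shift cm now axes [ 4.    0.18 -0.04]
```

View pics/s29.png

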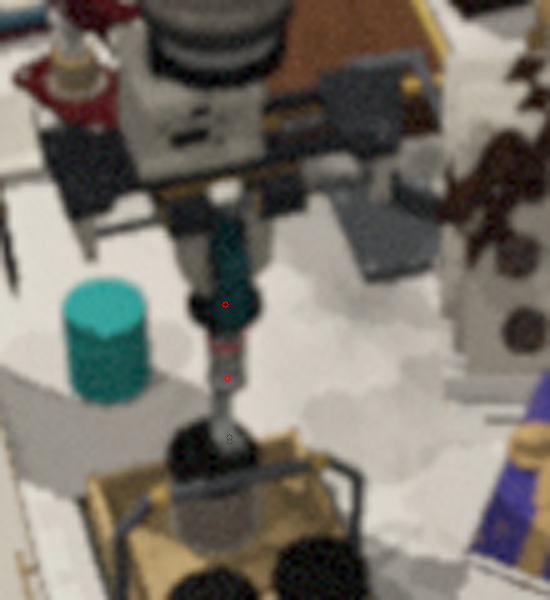

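Call:
{"op": "arm_command", "data": {"plan": [{"tx":0.5,"ty":0.2,"tz":0,"wx":0,"wy":0,"wz":0,"jaw":-1},{"tx":1,"ty":0,"tz":0,"wx":0,"wy":0,"wz":0,"jaw":-1},{"tx":1,"ty":0,"tz":0,"wx":0,"wy":0,"wz":0,"jaw":-1},{"tx":1,"ty":0,"tz":0,"wx":0,"wy":0,"wz":0,"jaw":-1},{"tx":0.4,"ty":0,"tz":0,"wx":0,"wy":0,"wz":0,"jaw":-1},{"tx":0,"ty":0,"tz":0,"wx":0,"wy":0,"wz":0,"jaw":-1},{"tx":0,"ty":0,"tz":0,"wx":0,"wy":0,"wz":0,"jaw":-1},{"tx":0,"ty":0,"tz":0,"wx":0,"wy":0,"wz":0,"jaw":-1}]}}

```text
time: 48.75
tool_pos: [440.2, -264.3, 261.1]
tcp_rot: [-0.788, 1.57, -0.757]
contact_force: [0.6, -0.5, -1.1]
grip_width: 19.7
```

```bash
python3 - <<'E'
from h import *
delta([440.9,-295.1,261],1.8)
p=pose()[0]
im=np.mean([imaging.capture('side').astype(float) for _ in range(3)],0).astype(np.uint8)
big=cv2.resize(im[180:260,200:290],None,fx=8,fy=8,interpolation=cv2.INTER_CUBIC)
for z in (44,44+62,44+115,44+119):
    q=(proj('side',[p-[0,0,z]])[0]-[200,180]+.5)*8; cv2.circle(big,tuple(q.astype(int)),3,(0,0,255),1)
cv2.imwrite('pics/s30.png',big)
E
```

```text
t 48.75 pos [ 440.2 -264.3  261.1] jawaxis deg 1.78 toolx [ 7.e-04 -6.e-04 -1.e+00] F [ 0.6 -0.5 -1.1] w 19.7
turn [-0.0004  0.0007  0.0007] 0.1
then shift cm in new axes [ 0.01 -3.09 -0.02]
shift cm now axes [ 0.02 -3.09 -0.02]
```

View pics/s30.png

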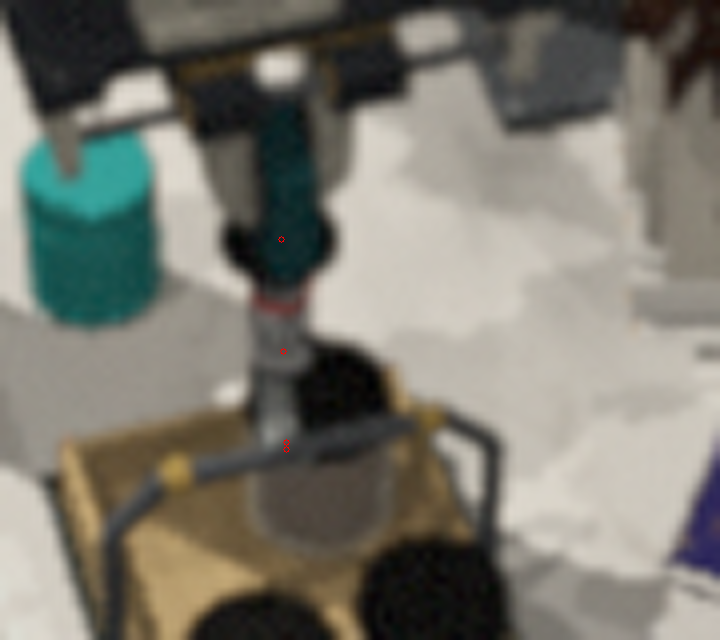

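```bash
python3 - <<'E'
from h import *
w=onz('side',[[243.1,227.6]],89)[0];a=np.radians(91.8);d=w[:2]-[440.9,-295.1];print(w,d@[np.cos(a),np.sin(a)],d@[-np.sin(a),np.cos(a)])
im=imaging.capture('side');crop(im,170,120,330,310,3.1,'pics/s31.png')
im=imaging.capture('top');crop(im,240,150,400,275,4.5,'pics/t31.png')
E
```

```text
[ 475.6832266  -229.67961707   89.        ] 64.29553436804783 -36.82096706648522
```

View pics/s31.png

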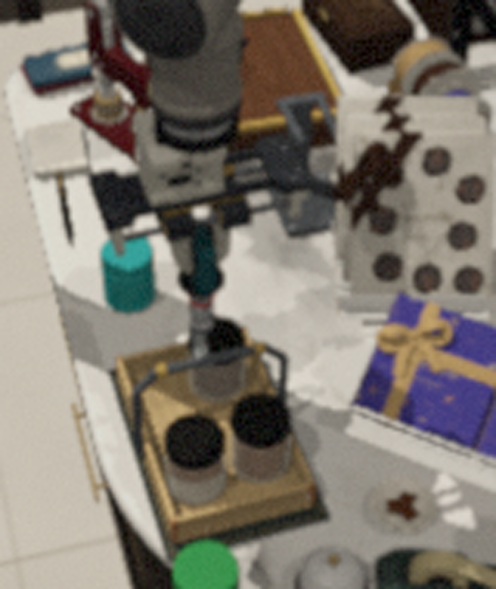

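View pics/t31.png

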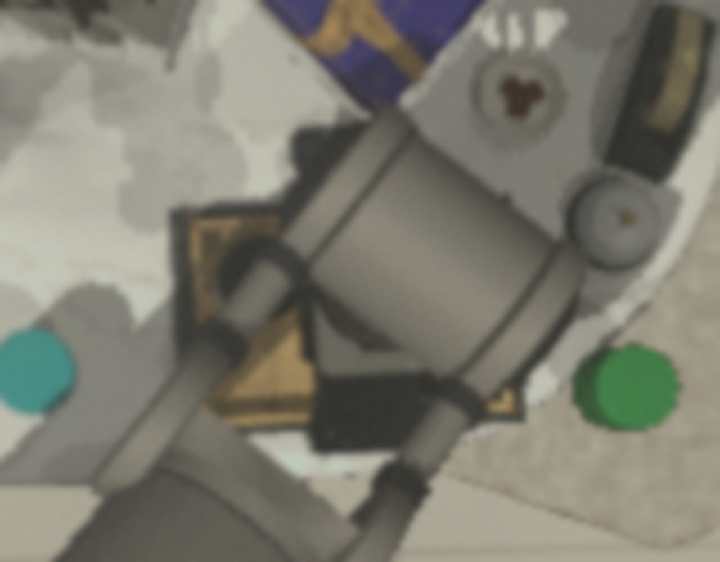

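Call:
{"op": "arm_command", "data": {"plan": [{"tx":0,"ty":-0.3,"tz":0.3,"wx":0,"wy":0,"wz":0,"jaw":-1},{"tx":0,"ty":-0.5,"tz":0.3,"wx":0,"wy":0,"wz":0,"jaw":-1},{"tx":0,"ty":-0.5,"tz":0,"wx":0,"wy":0,"wz":0,"jaw":-1},{"tx":0,"ty":-0.5,"tz":0,"wx":0,"wy":0,"wz":0,"jaw":-1},{"tx":0,"ty":0,"tz":0,"wx":0,"wy":0,"wz":0,"jaw":-1},{"tx":0,"ty":0,"tz":0,"wx":0,"wy":0,"wz":0,"jaw":-1}]}}

```text
time: 49.6
tool_pos: [446.4, -282.0, 260.6]
tcp_rot: [2.293, 1.57, 2.323]
contact_force: [-0.7, 0.2, -1.2]
grip_width: 19.6
```

```bash
python3 - <<'E'
from h import *
delta([446.9,-295.1,261],1.8)
p=pose()[0]
im=np.mean([imaging.capture('side').astype(float) for _ in range(3)],0).astype(np.uint8)
big=cv2.resize(im[180:260,200:290],None,fx=8,fy=8,interpolation=cv2.INTER_CUBIC)
for z in (44,44+62,44+115,44+119):
    q=(proj('side',[p-[0,0,z]])[0]-[200,180]+.5)*8; cv2.circle(big,tuple(q.astype(int)),3,(0,0,255),1)
cv2.imwrite('pics/s32.png',big)
E
```

```text
t 49.6 pos [ 446.4 -282.   260.6] jawaxis deg 1.75 toolx [-2.e-04  2.e-04 -1.e+00] F [-0.7  0.2 -1.2] w 19.6
turn [-0.0009 -0.0002 -0.0002] 0.1
then shift cm in new axes [-0.04 -1.31  0.01]
shift cm now axes [-0.04 -1.31  0.01]
```

View pics/s32.png

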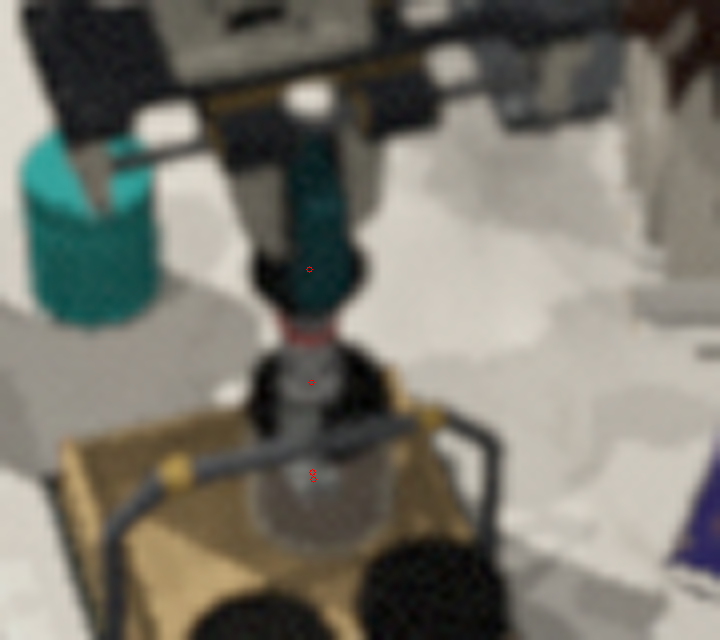

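Call:
{"op": "arm_command", "data": {"plan": [{"tx":0,"ty":-0.5,"tz":0,"wx":0,"wy":0,"wz":0,"jaw":-1},{"tx":0,"ty":-0.5,"tz":0,"wx":0,"wy":0,"wz":0,"jaw":-1},{"tx":0,"ty":-0.3,"tz":0,"wx":0,"wy":0,"wz":0,"jaw":-1},{"tx":0,"ty":0,"tz":0,"wx":0,"wy":0,"wz":0,"jaw":-1},{"tx":0,"ty":0,"tz":0,"wx":0,"wy":0,"wz":0,"jaw":-1},{"tx":0,"ty":0,"tz":0,"wx":0,"wy":0,"wz":0,"jaw":-1}]}}

```text
time: 50.35
tool_pos: [446.9, -294.8, 260.7]
tcp_rot: [-2.855, 1.571, -2.824]
contact_force: [0.2, -0.9, -1.3]
grip_width: 19.5
```

Call:
{"op": "arm_command", "data": {"plan": [{"tx":-0.5,"ty":0,"tz":0,"wx":0,"wy":0,"wz":0,"jaw":-1},{"tx":-0.7,"ty":0,"tz":0,"wx":0,"wy":0,"wz":0,"jaw":-1},{"tx":-0.7,"ty":0,"tz":0,"wx":0,"wy":0,"wz":0,"jaw":-1},{"tx":-0.6,"ty":0,"tz":0,"wx":0,"wy":0,"wz":0,"jaw":-1},{"tx":-0.4,"ty":0,"tz":0,"wx":0,"wy":0,"wz":0,"jaw":-1},{"tx":0,"ty":0,"tz":0,"wx":0,"wy":0,"wz":0,"jaw":-1},{"tx":0,"ty":0,"tz":0,"wx":0,"wy":0,"wz":0,"jaw":-1}]}}

```text
time: 51.05
tool_pos: [446.9, -294.8, 289.5]
tcp_rot: [1.659, 1.571, 1.69]
contact_force: [0.6, -0.0, -3.2]
grip_width: 19.7
```

```bash
python3 - <<'E'
from h import *
delta([446.9,-295.1,261],1.8)
p=pose()[0]
im=np.mean([imaging.capture('side').astype(float) for _ in range(3)],0).astype(np.uint8)
big=cv2.resize(im[180:260,200:290],None,fx=8,fy=8,interpolation=cv2.INTER_CUBIC)
for z in (44,44+62,44+115,44+119):
    q=(proj('side',[p-[0,0,z]])[0]-[200,180]+.5)*8; cv2.circle(big,tuple(q.astype(int)),3,(0,0,255),1)
cv2.imwrite('pics/s33.png',big)
E
```

```text
t 51.05 pos [ 446.9 -294.8  289.5] jawaxis deg 1.78 toolx [-0.e+00  1.e-04 -1.e+00] F [ 0.6 -0.  -3.2] w 19.7
turn [-0.0004 -0.     -0.0001] 0.0
then shift cm in new axes [ 2.85 -0.03 -0.  ]
shift cm now axes [ 2.85 -0.03 -0.  ]
```

View pics/s33.png

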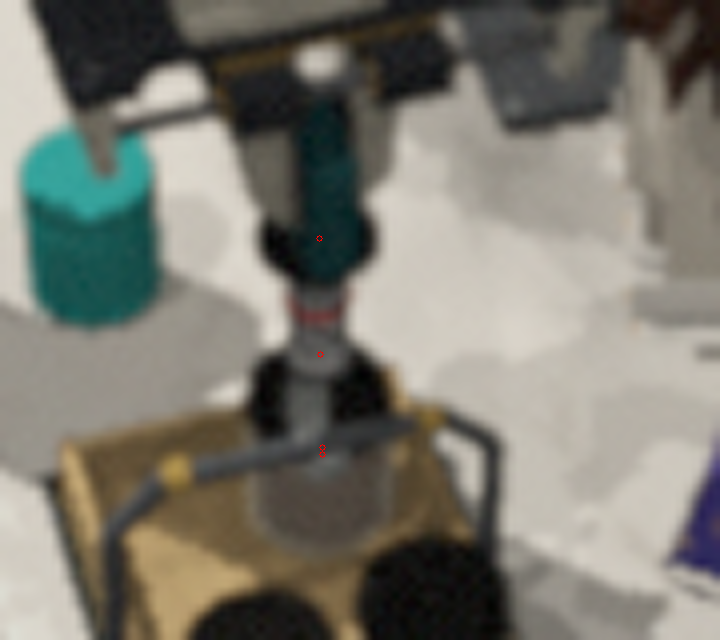

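Call:
{"op": "arm_command", "data": {"plan": [{"tx":-0.4,"ty":0,"tz":0,"wx":0,"wy":0,"wz":0,"jaw":-1},{"tx":-0.4,"ty":0,"tz":0,"wx":0,"wy":0,"wz":0,"jaw":-1},{"tx":-0.4,"ty":0,"tz":0,"wx":0,"wy":0,"wz":0,"jaw":-1},{"tx":-0.3,"ty":0,"tz":0,"wx":0,"wy":0,"wz":0,"jaw":-1},{"tx":-0.3,"ty":0,"tz":0,"wx":0,"wy":0,"wz":0,"jaw":-1},{"tx":-0.3,"ty":0,"tz":0,"wx":0,"wy":0,"wz":0,"jaw":-1},{"tx":-0.3,"ty":0,"tz":0,"wx":0,"wy":0,"wz":0,"jaw":-1},{"tx":0,"ty":0,"tz":0,"wx":0,"wy":0,"wz":0,"jaw":-1},{"tx":0,"ty":0,"tz":0,"wx":0,"wy":0,"wz":0,"jaw":-1},{"tx":0,"ty":0,"tz":0,"wx":0,"wy":0,"wz":0,"jaw":-1}]}}

```text
time: 52.2
tool_pos: [446.8, -294.9, 313.5]
tcp_rot: [2.804, 1.57, 2.835]
contact_force: [-0.0, 0.1, -8.6]
grip_width: 19.5
```

```bash
python3 - <<'E'
from h import *
delta([446.9,-295.1,261],1.8)
im=np.mean([imaging.capture('side').astype(float) for _ in range(3)],0).astype(np.uint8)
crop(im,180,170,310,310,4.2,'pics/s34.png')
E
```

```text
t 52.2 pos [ 446.8 -294.9  313.5] jawaxis deg 1.77 toolx [-3.e-04  1.e-04 -1.e+00] F [-0.   0.1 -8.6] w 19.5
turn [-0.0005 -0.0003 -0.0001] 0.0
then shift cm in new axes [ 5.25 -0.02  0.01]
shift cm now axes [ 5.25 -0.02  0.01]
```

View pics/s34.png

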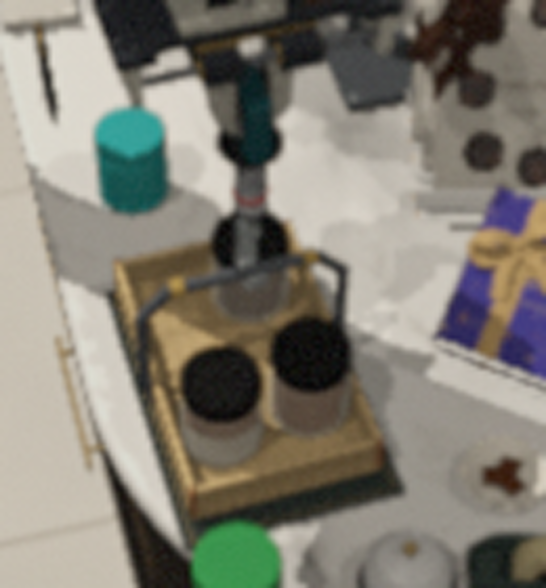

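Call:
{"op": "arm_command", "data": {"plan": [{"tx":-0.5,"ty":0,"tz":0,"wx":0,"wy":0,"wz":0,"jaw":-1},{"tx":-0.8,"ty":0,"tz":0,"wx":0,"wy":0,"wz":0,"jaw":-1},{"tx":-1,"ty":0,"tz":0,"wx":0,"wy":0,"wz":0,"jaw":-1},{"tx":-1,"ty":0,"tz":0,"wx":0,"wy":0,"wz":0,"jaw":-1},{"tx":-1,"ty":0,"tz":0,"wx":0,"wy":0,"wz":0,"jaw":-1},{"tx":-1,"ty":0,"tz":0,"wx":0,"wy":0,"wz":0,"jaw":-1},{"tx":-1,"ty":0,"tz":0,"wx":0,"wy":0,"wz":0,"jaw":-1},{"tx":-0.8,"ty":0,"tz":0,"wx":0,"wy":0,"wz":0,"jaw":-1},{"tx":-0.5,"ty":0,"tz":0,"wx":0,"wy":0,"wz":0,"jaw":-1},{"tx":-0.3,"ty":0,"tz":0,"wx":0,"wy":0,"wz":0,"jaw":-1},{"tx":0,"ty":0,"tz":0,"wx":0,"wy":0,"wz":0,"jaw":-1},{"tx":0,"ty":0,"tz":0,"wx":0,"wy":0,"wz":0,"jaw":-1},{"tx":0,"ty":0,"tz":0,"wx":0,"wy":0,"wz":0,"jaw":-1},{"tx":0,"ty":0,"tz":0,"wx":0,"wy":0,"wz":0,"jaw":-1},{"tx":0,"ty":0,"tz":0,"wx":0,"wy":0,"wz":0,"jaw":-1}]}}

```text
time: 53.85
tool_pos: [446.9, -294.9, 392.5]
tcp_rot: [2.54, 1.571, 2.571]
contact_force: [0.0, 0.4, -8.3]
grip_width: 20.0
```

```bash
python3 - <<'E'
from h import *
delta([446.9,-295.1,261],1.8)
im=np.mean([imaging.capture('side').astype(float) for _ in range(3)],0).astype(np.uint8)
crop(im,180,150,310,310,3.7,'pics/s35.png')
im=imaging.capture('top');crop(im,240,150,400,275,4.5,'pics/t35.png')
E
```

```text
t 53.85 pos [ 446.9 -294.9  392.5] jawaxis deg 1.78 toolx [-2.e-04  1.e-04 -1.e+00] F [ 0.   0.4 -8.3] w 20.0
turn [-0.0004 -0.0002 -0.0001] 0.0
then shift cm in new axes [13.15 -0.02 -0.  ]
shift cm now axes [13.15 -0.03  0.  ]
```

View pics/s35.png

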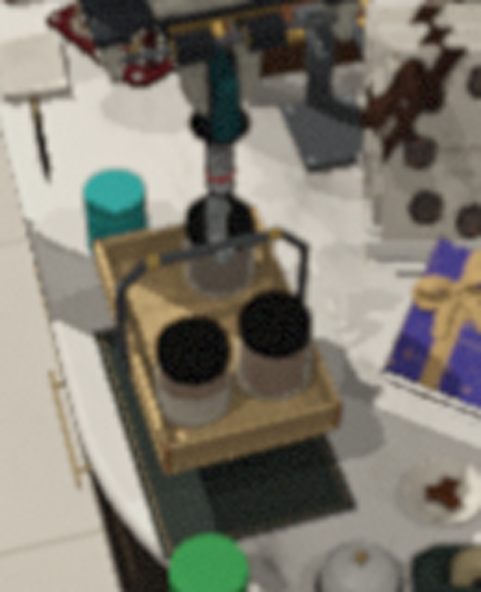

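View pics/t35.png

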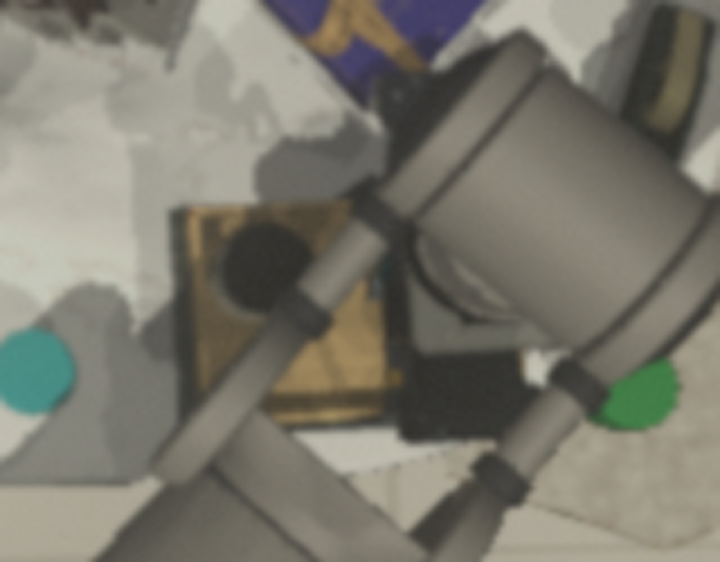

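Call:
{"op": "arm_command", "data": {"plan": [{"tx":0,"ty":0,"tz":0,"wx":0,"wy":0,"wz":0,"jaw":-1},{"tx":0,"ty":0,"tz":0,"wx":0,"wy":0,"wz":0,"jaw":-1},{"tx":0,"ty":0,"tz":0,"wx":0,"wy":0,"wz":0,"jaw":-1},{"tx":0,"ty":0,"tz":0,"wx":0,"wy":0,"wz":0,"jaw":-1},{"tx":0,"ty":0,"tz":0,"wx":0,"wy":0,"wz":0,"jaw":-1},{"tx":0,"ty":0,"tz":0,"wx":0,"wy":0,"wz":0,"jaw":-1},{"tx":0,"ty":0,"tz":0,"wx":0,"wy":0,"wz":0,"jaw":-1},{"tx":0,"ty":0,"tz":0,"wx":0,"wy":0,"wz":0,"jaw":-1},{"tx":0,"ty":0,"tz":0,"wx":0,"wy":0,"wz":0,"jaw":-1},{"tx":0,"ty":0,"tz":0,"wx":0,"wy":0,"wz":0,"jaw":-1},{"tx":0,"ty":0,"tz":0,"wx":0,"wy":0,"wz":0,"jaw":-1},{"tx":0,"ty":0,"tz":0,"wx":0,"wy":0,"wz":0,"jaw":-1},{"tx":0,"ty":0,"tz":0,"wx":0,"wy":0,"wz":0,"jaw":-1},{"tx":0,"ty":0,"tz":0,"wx":0,"wy":0,"wz":0,"jaw":-1},{"tx":0,"ty":0,"tz":0,"wx":0,"wy":0,"wz":0,"jaw":-1},{"tx":0,"ty":0,"tz":0,"wx":0,"wy":0,"wz":0,"jaw":-1},{"tx":0,"ty":0,"tz":0,"wx":0,"wy":0,"wz":0,"jaw":-1},{"tx":0,"ty":0,"tz":0,"wx":0,"wy":0,"wz":0,"jaw":-1},{"tx":0,"ty":0,"tz":0,"wx":0,"wy":0,"wz":0,"jaw":-1},{"tx":0,"ty":0,"tz":0,"wx":0,"wy":0,"wz":0,"jaw":-1}]}}

```text
time: 56.05
tool_pos: [446.9, -294.9, 392.7]
tcp_rot: [-1.47, 1.571, -1.439]
contact_force: [0.1, -0.4, -8.4]
grip_width: 20.2
```

```bash
python3 - <<'E'
from h import *
delta([446.9,-295.1,261],1.8)
im=np.mean([imaging.capture('side').astype(float) for _ in range(3)],0).astype(np.uint8)
crop(im,180,150,310,310,3.7,'pics/s36.png')
E
```

```text
t 56.05 pos [ 446.9 -294.9  392.7] jawaxis deg 1.78 toolx [ 0.e+00 -1.e-04 -1.e+00] F [ 0.1 -0.4 -8.4] w 20.2
turn [-0.0004  0.      0.0001] 0.0
then shift cm in new axes [13.17 -0.02 -0.  ]
shift cm now axes [13.17 -0.02 -0.  ]
```

View pics/s36.png

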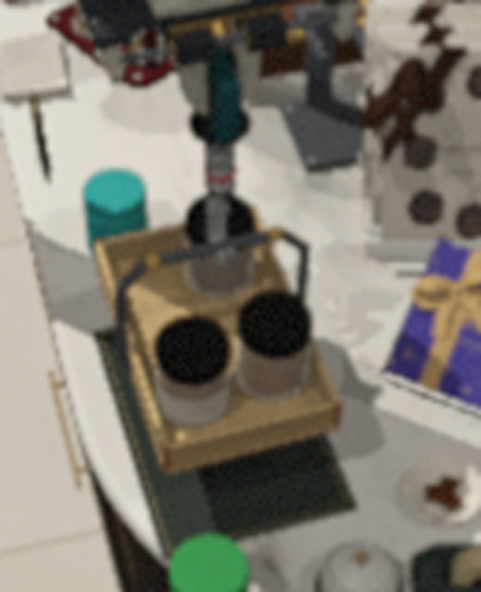

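Call:
{"op": "arm_command", "data": {"plan": [{"tx":0,"ty":0,"tz":0,"wx":0,"wy":0,"wz":0,"jaw":-1},{"tx":0,"ty":0,"tz":0,"wx":0,"wy":0,"wz":0,"jaw":-1},{"tx":0,"ty":0,"tz":0,"wx":0,"wy":0,"wz":0,"jaw":-1},{"tx":0,"ty":0,"tz":0,"wx":0,"wy":0,"wz":0,"jaw":-1},{"tx":0,"ty":0,"tz":0,"wx":0,"wy":0,"wz":0,"jaw":-1},{"tx":0,"ty":0,"tz":0,"wx":0,"wy":0,"wz":0,"jaw":-1},{"tx":0,"ty":0,"tz":0,"wx":0,"wy":0,"wz":0,"jaw":-1},{"tx":0,"ty":0,"tz":0,"wx":0,"wy":0,"wz":0,"jaw":-1},{"tx":0,"ty":0,"tz":0,"wx":0,"wy":0,"wz":0,"jaw":-1},{"tx":0,"ty":0,"tz":0,"wx":0,"wy":0,"wz":0,"jaw":-1},{"tx":0,"ty":0,"tz":0,"wx":0,"wy":0,"wz":0,"jaw":-1},{"tx":0,"ty":0,"tz":0,"wx":0,"wy":0,"wz":0,"jaw":-1},{"tx":0,"ty":0,"tz":0,"wx":0,"wy":0,"wz":0,"jaw":-1},{"tx":0,"ty":0,"tz":0,"wx":0,"wy":0,"wz":0,"jaw":-1},{"tx":0,"ty":0,"tz":0,"wx":0,"wy":0,"wz":0,"jaw":-1},{"tx":0,"ty":0,"tz":0,"wx":0,"wy":0,"wz":0,"jaw":-1},{"tx":0,"ty":0,"tz":0,"wx":0,"wy":0,"wz":0,"jaw":-1},{"tx":0,"ty":0,"tz":0,"wx":0,"wy":0,"wz":0,"jaw":-1},{"tx":0,"ty":0,"tz":0,"wx":0,"wy":0,"wz":0,"jaw":-1},{"tx":0,"ty":0,"tz":0,"wx":0,"wy":0,"wz":0,"jaw":-1}]}}

```text
time: 58.2
tool_pos: [446.9, -294.9, 392.7]
tcp_rot: [-1.896, 1.571, -1.865]
contact_force: [0.2, -0.3, -9.1]
grip_width: 19.9
```

Call:
{"op": "arm_command", "data": {"plan": [{"tx":0.5,"ty":0,"tz":0,"wx":0,"wy":0,"wz":0,"jaw":-1},{"tx":1,"ty":0,"tz":0,"wx":0,"wy":0,"wz":0,"jaw":-1},{"tx":1,"ty":0,"tz":0,"wx":0,"wy":0,"wz":0,"jaw":-1},{"tx":1,"ty":0,"tz":0,"wx":0,"wy":0,"wz":0,"jaw":-1},{"tx":1,"ty":0,"tz":0,"wx":0,"wy":0,"wz":0,"jaw":-1},{"tx":1,"ty":0,"tz":0,"wx":0,"wy":0,"wz":0,"jaw":-1},{"tx":0.5,"ty":0,"tz":0,"wx":0,"wy":0,"wz":0,"jaw":-1},{"tx":0.5,"ty":0,"tz":0,"wx":0,"wy":0,"wz":0,"jaw":-1},{"tx":0.3,"ty":0,"tz":0,"wx":0,"wy":0,"wz":0,"jaw":-1},{"tx":0.3,"ty":0,"tz":0,"wx":0,"wy":0,"wz":0,"jaw":-1},{"tx":0.3,"ty":0,"tz":0,"wx":0,"wy":0,"wz":0,"jaw":-1},{"tx":0,"ty":0,"tz":0,"wx":0,"wy":0,"wz":0,"jaw":-1},{"tx":0,"ty":0,"tz":0,"wx":0,"wy":0,"wz":0,"jaw":-1},{"tx":0,"ty":0,"tz":0,"wx":0,"wy":0,"wz":0,"jaw":-1}]}}

```text
time: 59.6
tool_pos: [447.0, -295.0, 319.0]
tcp_rot: [-0.866, 1.57, -0.835]
contact_force: [0.4, 0.2, -8.4]
grip_width: 20.0
```

```bash
python3 - <<'E'
from h import *
delta([446.9,-295.1,261],1.8)
im=np.mean([imaging.capture('side').astype(float) for _ in range(2)],0).astype(np.uint8)
crop(im,180,170,310,310,4.2,'pics/s37.png')
E
```

```text
t 59.6 pos [ 447. -295.  319.] jawaxis deg 1.77 toolx [ 4.e-04 -4.e-04 -1.e+00] F [ 0.4  0.2 -8.4] w 20.0
turn [-0.0004  0.0004  0.0004] 0.0
then shift cm in new axes [ 5.8  -0.01 -0.01]
shift cm now axes [ 5.8  -0.01 -0.01]
```

View pics/s37.png

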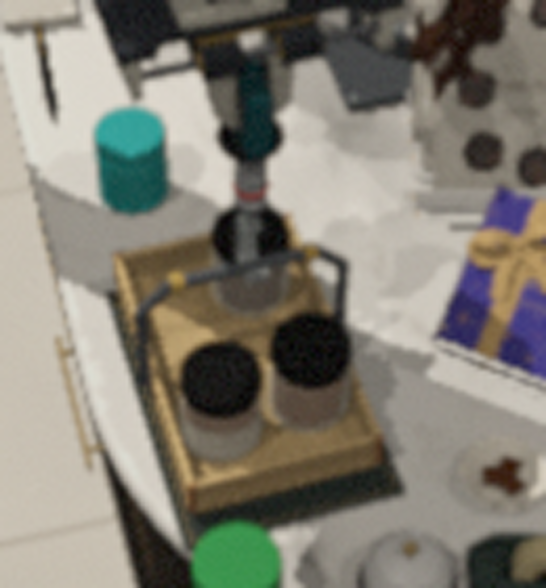

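Call:
{"op": "arm_command", "data": {"plan": [{"tx":0.3,"ty":0,"tz":0,"wx":0,"wy":0,"wz":0,"jaw":-1},{"tx":0.3,"ty":0,"tz":0,"wx":0,"wy":0,"wz":0,"jaw":-1},{"tx":0.3,"ty":0,"tz":0,"wx":0,"wy":0,"wz":0,"jaw":-1},{"tx":0.3,"ty":0,"tz":0,"wx":0,"wy":0,"wz":0,"jaw":-1},{"tx":0.3,"ty":0,"tz":0,"wx":0,"wy":0,"wz":0,"jaw":-1},{"tx":0.3,"ty":0,"tz":0,"wx":0,"wy":0,"wz":0,"jaw":-1},{"tx":0.4,"ty":0,"tz":0,"wx":0,"wy":0,"wz":0,"jaw":-1},{"tx":0.4,"ty":0,"tz":0,"wx":0,"wy":0,"wz":0,"jaw":-1},{"tx":0.4,"ty":0,"tz":0,"wx":0,"wy":0,"wz":0,"jaw":-1},{"tx":0.5,"ty":0,"tz":0,"wx":0,"wy":0,"wz":0,"jaw":-1},{"tx":0,"ty":0,"tz":0,"wx":0,"wy":0,"wz":0,"jaw":-1},{"tx":0,"ty":0,"tz":0,"wx":0,"wy":0,"wz":0,"jaw":-1}]}}

```text
time: 60.9
tool_pos: [447.1, -295.4, 284.2]
tcp_rot: [-1.037, 1.569, -1.006]
contact_force: [-0.8, -0.4, -1.6]
grip_width: 19.7
```

```bash
python3 - <<'E'
from h import *
delta([446.9,-295.1,261],1.8)
im=np.mean([imaging.capture('side').astype(float) for _ in range(2)],0).astype(np.uint8)
crop(im,190,180,300,300,5,'pics/s38.png')
E
```

```text
t 60.9 pos [ 447.1 -295.4  284.2] jawaxis deg 1.77 toolx [ 0.001  -0.0015 -1.    ] F [-0.8 -0.4 -1.6] w 19.7
turn [-0.0006  0.0009  0.0016] 0.1
then shift cm in new axes [ 2.32  0.03 -0.02]
shift cm now axes [ 2.32  0.04 -0.02]
```

View pics/s38.png

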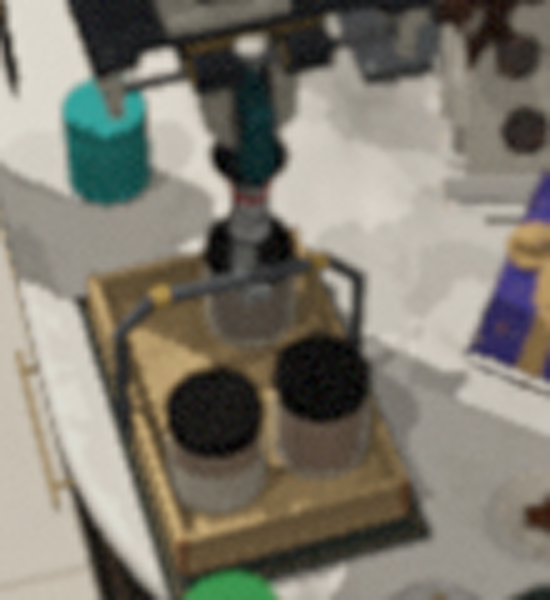

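Call:
{"op": "arm_command", "data": {"plan": [{"tx":0.6,"ty":0,"tz":0,"wx":0,"wy":0,"wz":0,"jaw":-1},{"tx":0.8,"ty":0,"tz":0,"wx":0,"wy":0,"wz":0,"jaw":-1},{"tx":0.6,"ty":0,"tz":0,"wx":0,"wy":0,"wz":0,"jaw":-1},{"tx":0.3,"ty":0,"tz":0,"wx":0,"wy":0,"wz":0,"jaw":-1},{"tx":0,"ty":0,"tz":0,"wx":0,"wy":0,"wz":0,"jaw":-1},{"tx":0,"ty":0,"tz":0,"wx":0,"wy":0,"wz":0,"jaw":-1},{"tx":0,"ty":0,"tz":0,"wx":0,"wy":0,"wz":0,"jaw":-1}]}}

```text
time: 61.7
tool_pos: [447.1, -295.0, 261.0]
tcp_rot: [-0.864, 1.57, -0.833]
contact_force: [0.1, -0.2, -2.0]
grip_width: 19.6
```

```bash
python3 - <<'E'
from h import *
delta([446.9,-261,261],1.8)
im=np.mean([imaging.capture('side').astype(float) for _ in range(2)],0).astype(np.uint8)
crop(im,200,190,290,260,7,'pics/s39.png')
E
```

```text
t 61.7 pos [ 447.1 -295.   261. ] jawaxis deg 1.78 toolx [ 4.e-04 -5.e-04 -1.e+00] F [ 0.1 -0.2 -2. ] w 19.6
turn [-0.0004  0.0004  0.0005] 0.0
then shift cm in new axes [0.   3.4  0.09]
shift cm now axes [-0.    3.4   0.09]
```

View pics/s39.png

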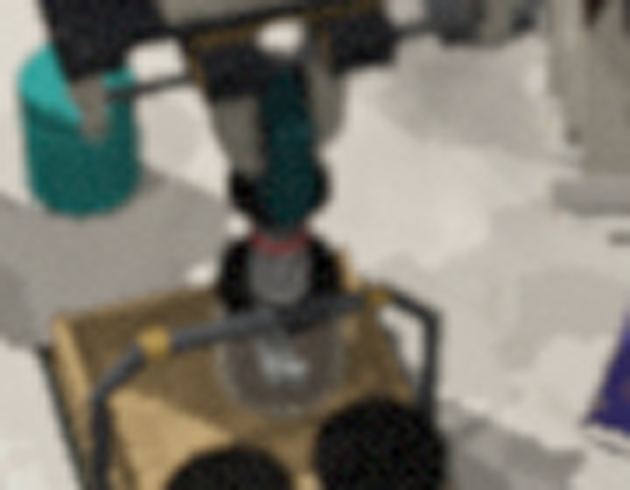

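Hook hangs free below the bar (hook at (280,360) in the crop, bar above it); sliding out toward +y.

Call:
{"op": "arm_command", "data": {"plan": [{"tx":0,"ty":0.4,"tz":0,"wx":0,"wy":0,"wz":0,"jaw":-1},{"tx":0,"ty":0.6,"tz":0,"wx":0,"wy":0,"wz":0,"jaw":-1},{"tx":0,"ty":0.6,"tz":0,"wx":0,"wy":0,"wz":0,"jaw":-1},{"tx":0,"ty":0.6,"tz":0,"wx":0,"wy":0,"wz":0,"jaw":-1},{"tx":0,"ty":0.6,"tz":0,"wx":0,"wy":0,"wz":0,"jaw":-1},{"tx":0,"ty":0.4,"tz":0,"wx":0,"wy":0,"wz":0,"jaw":-1},{"tx":0,"ty":0,"tz":0,"wx":0,"wy":0,"wz":0,"jaw":-1},{"tx":0,"ty":0,"tz":0,"wx":0,"wy":0,"wz":0,"jaw":-1}]}}

```text
time: 62.6
tool_pos: [446.0, -262.9, 260.8]
tcp_rot: [-1.223, 1.57, -1.192]
contact_force: [-0.1, -0.8, -1.1]
grip_width: 19.4
```

```bash
python3 - <<'E'
from h import *
delta([446.9,-261,261],1.8)
im=np.mean([imaging.capture('side').astype(float) for _ in range(2)],0).astype(np.uint8)
crop(im,200,190,290,260,7,'pics/s40.png')
E
```

```text
t 62.6 pos [ 446.  -262.9  260.8] jawaxis deg 1.79 toolx [ 1.e-04 -3.e-04 -1.e+00] F [-0.1 -0.8 -1.1] w 19.4
turn [-0.0002  0.0001  0.0003] 0.0
then shift cm in new axes [-0.02  0.19  0.1 ]
shift cm now axes [-0.02  0.19  0.1 ]
```

View pics/s40.png

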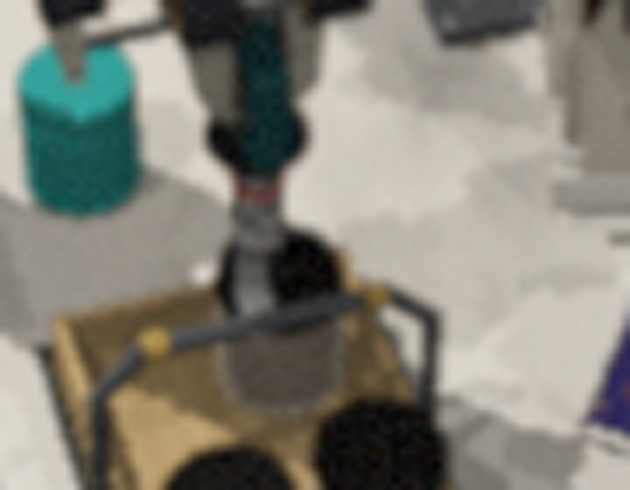

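Call:
{"op": "arm_command", "data": {"plan": [{"tx":-0.5,"ty":0.2,"tz":0,"wx":0,"wy":0,"wz":0,"jaw":-1},{"tx":-1.5,"ty":0,"tz":0,"wx":0,"wy":0,"wz":0,"jaw":-1},{"tx":-2.5,"ty":0,"tz":0,"wx":0,"wy":0,"wz":0,"jaw":-1},{"tx":-2.5,"ty":0,"tz":0,"wx":0,"wy":0,"wz":0,"jaw":-1},{"tx":-2,"ty":0,"tz":0,"wx":0,"wy":0,"wz":0,"jaw":-1},{"tx":-0.5,"ty":1,"tz":0,"wx":0.05,"wy":0,"wz":0,"jaw":-1},{"tx":0,"ty":3,"tz":0,"wx":0,"wy":0,"wz":0,"jaw":-1},{"tx":0,"ty":3,"tz":0,"wx":0,"wy":0,"wz":0,"jaw":-1},{"tx":0,"ty":3,"tz":0,"wx":0,"wy":0,"wz":0,"jaw":-1},{"tx":0,"ty":3,"tz":0,"wx":0,"wy":0,"wz":0,"jaw":-1},{"tx":0,"ty":3,"tz":0,"wx":0,"wy":0,"wz":0,"jaw":-1},{"tx":0,"ty":3,"tz":0,"wx":0,"wy":0,"wz":0,"jaw":-1},{"tx":0,"ty":3,"tz":0,"wx":0,"wy":0,"wz":0,"jaw":-1},{"tx":0,"ty":3,"tz":2,"wx":0,"wy":0,"wz":0,"jaw":-1},{"tx":0,"ty":2,"tz":3,"wx":0,"wy":0,"wz":0,"jaw":-1},{"tx":0,"ty":1,"tz":3,"wx":0,"wy":0,"wz":0,"jaw":-1},{"tx":0,"ty":0,"tz":3,"wx":0,"wy":0,"wz":0,"jaw":-1},{"tx":0,"ty":0,"tz":3,"wx":0,"wy":0,"wz":0,"jaw":-1},{"tx":0,"ty":0,"tz":0,"wx":0,"wy":0,"wz":0,"jaw":-1},{"tx":0,"ty":0,"tz":0,"wx":0,"wy":0,"wz":0,"jaw":-1}]}}

```text
time: 64.7
tool_pos: [590.6, 16.3, 355.1]
tcp_rot: [-3.138, 1.569, 3.126]
contact_force: [-1.4, 0.2, -1.1]
grip_width: 19.9
```

```bash
python3 - <<'E'
from h import *
delta([650.6,28.8,345],-1.09)
im=imaging.capture('side');crop(im,180,90,320,300,2.8,'pics/s41.png')
E
```

```text
t 64.7 pos [590.6  16.3 355.1] jawaxis deg -1.09 toolx [-0.0016  0.     -1.    ] F [-1.4  0.2 -1.1] w 19.9
turn [-0.     -0.0016  0.    ] 0.1
then shift cm in new axes [1.01 1.36 5.97]
shift cm now axes [1.   1.36 5.98]
```

View pics/s41.png

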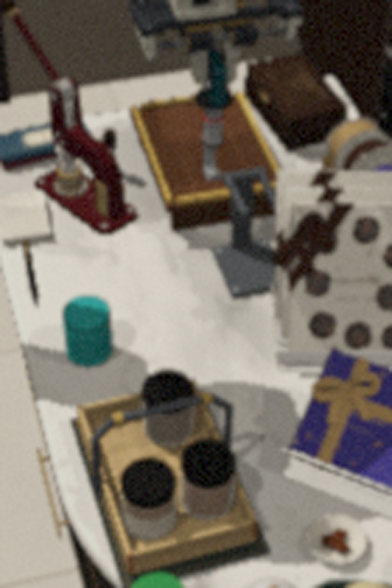

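Call:
{"op": "arm_command", "data": {"plan": [{"tx":0,"ty":0.7,"tz":2,"wx":0,"wy":0,"wz":0,"jaw":-1},{"tx":0,"ty":0.66,"tz":2,"wx":0,"wy":0,"wz":0,"jaw":-1},{"tx":0,"ty":0,"tz":1.5,"wx":0,"wy":0,"wz":0,"jaw":-1},{"tx":0,"ty":0,"tz":0.5,"wx":0,"wy":0,"wz":0,"jaw":-1},{"tx":1.2,"ty":0,"tz":0,"wx":0,"wy":0,"wz":0,"jaw":-1},{"tx":1.1,"ty":0,"tz":0,"wx":0,"wy":0,"wz":0,"jaw":-1},{"tx":0,"ty":0,"tz":0,"wx":0,"wy":0,"wz":0,"jaw":-1},{"tx":0,"ty":0,"tz":0,"wx":0,"wy":0,"wz":0,"jaw":-1},{"tx":0,"ty":0,"tz":0,"wx":0,"wy":0,"wz":0,"jaw":-1}]}}

```text
time: 65.65
tool_pos: [650.8, 28.8, 333.6]
tcp_rot: [-0.132, 1.57, -0.151]
contact_force: [0.1, 0.2, -0.5]
grip_width: 19.8
```

```bash
python3 - <<'E'
from h import *
delta([650.6,28.8,184],-1.09)
im=imaging.capture('side');crop(im,240,65,320,205,4.2,'pics/s42.png')
im=cv2.imread('pics/s27.png');im2=cv2.imread('pics/s42.png');cv2.imwrite('pics/c42.png',np.hstack([im,im2]))
E
```

```text
t 65.65 pos [650.8  28.8 333.6] jawaxis deg -1.09 toolx [ 1.2e-03 -2.0e-04 -1.0e+00] F [ 0.1  0.2 -0.5] w 19.8
turn [-0.0001  0.0012  0.0002] 0.1
then shift cm in new axes [14.96  0.   -0.02]
shift cm now axes [14.96  0.   -0.04]
```

View pics/c42.png

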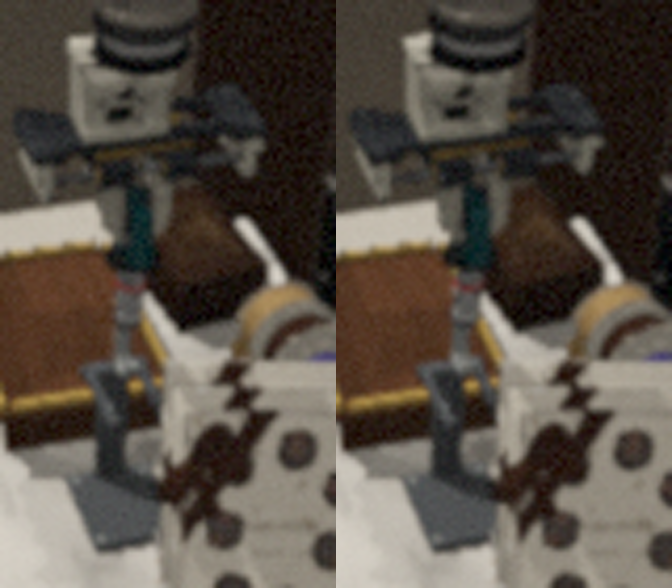

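Call:
{"op": "arm_command", "data": {"plan": [{"tx":1,"ty":0,"tz":-0.02,"wx":0,"wy":0,"wz":0,"jaw":-1},{"tx":1.5,"ty":0,"tz":0,"wx":0,"wy":0,"wz":0,"jaw":-1},{"tx":1.5,"ty":0,"tz":0,"wx":0,"wy":0,"wz":0,"jaw":-1},{"tx":1.5,"ty":0,"tz":0,"wx":0,"wy":0,"wz":0,"jaw":-1},{"tx":1.5,"ty":0,"tz":0,"wx":0,"wy":0,"wz":0,"jaw":-1},{"tx":1.5,"ty":0,"tz":0,"wx":0,"wy":0,"wz":0,"jaw":-1},{"tx":1.5,"ty":0,"tz":0,"wx":0,"wy":0,"wz":0,"jaw":-1},{"tx":1.5,"ty":0,"tz":0,"wx":0,"wy":0,"wz":0,"jaw":-1},{"tx":1.5,"ty":0,"tz":0,"wx":0,"wy":0,"wz":0,"jaw":-1},{"tx":0.8,"ty":0,"tz":0,"wx":0,"wy":0,"wz":0,"jaw":-1},{"tx":0.4,"ty":0,"tz":0,"wx":0,"wy":0,"wz":0,"jaw":-1},{"tx":0,"ty":0,"tz":0,"wx":0,"wy":0,"wz":0,"jaw":-1},{"tx":0,"ty":0,"tz":0,"wx":0,"wy":0,"wz":0,"jaw":-1},{"tx":0,"ty":0,"tz":0,"wx":0,"wy":0,"wz":0,"jaw":-1}]}}

```text
time: 67.1
tool_pos: [651.1, 28.8, 191.5]
tcp_rot: [-0.092, 1.569, -0.111]
contact_force: [-0.0, -0.5, -1.4]
grip_width: 20.2
```

```bash
python3 - <<'E'
from h import *
delta([650.6,28.8,184],-1.09);print(pose()[2]['moment'])
im=imaging.capture('side');crop(im,240,95,300,205,5.4,'pics/s43.png')
im=cv2.imread('pics/s26.png');im2=cv2.imread('pics/s43.png');cv2.imwrite('pics/c43.png',np.hstack([im,im2]))
E
```

```text
t 67.1 pos [651.1  28.8 191.5] jawaxis deg -1.09 toolx [ 1.5e-03 -2.0e-04 -1.0e+00] F [-0.  -0.5 -1.4] w 20.2
turn [-0.      0.0015  0.0001] 0.1
then shift cm in new axes [ 0.75 -0.   -0.05]
shift cm now axes [ 0.75 -0.   -0.05]
[-0.00258804 -0.03826716 -0.03184308]
```

View pics/c43.png

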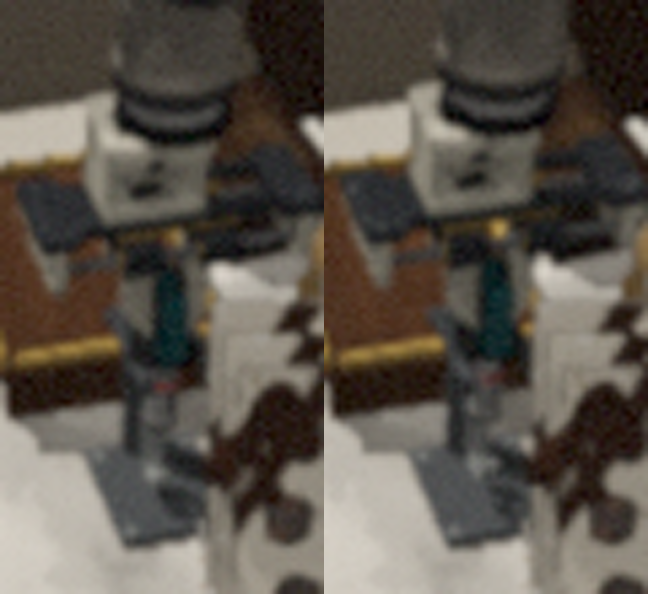

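Call:
{"op": "arm_command", "data": {"plan": [{"tx":0.3,"ty":0,"tz":-0.03,"wx":0,"wy":0,"wz":0,"jaw":-1},{"tx":0.2,"ty":0,"tz":0,"wx":0,"wy":0,"wz":0,"jaw":-1},{"tx":0.1,"ty":0,"tz":0,"wx":0,"wy":0,"wz":0,"jaw":-1},{"tx":0,"ty":0,"tz":0,"wx":0,"wy":0,"wz":0,"jaw":-1},{"tx":0,"ty":0,"tz":0,"wx":0,"wy":0,"wz":0,"jaw":-1},{"tx":0,"ty":0,"tz":0,"wx":0,"wy":0,"wz":0,"jaw":-1}]}}

```text
time: 67.75
tool_pos: [650.5, 28.8, 184.8]
tcp_rot: [-0.665, 1.571, -0.684]
contact_force: [0.3, 0.2, -0.5]
grip_width: 19.8
```

Call:
{"op": "arm_command", "data": {"plan": [{"tx":0.08,"ty":0,"tz":0,"wx":0,"wy":0,"wz":0,"jaw":-1},{"tx":0,"ty":0,"tz":0,"wx":0,"wy":0,"wz":0,"jaw":-1},{"tx":0,"ty":0,"tz":0,"wx":0,"wy":0,"wz":0,"jaw":-1}]}}

```text
time: 68.05
tool_pos: [650.5, 28.8, 184.0]
tcp_rot: [-0.213, 1.57, -0.232]
contact_force: [-0.9, 0.3, -0.9]
grip_width: 19.6
```

Call:
{"op": "arm_command", "data": {"plan": [{"tx":0.05,"ty":0,"tz":0,"wx":0,"wy":0,"wz":0,"jaw":-1},{"tx":0,"ty":0,"tz":0,"wx":0,"wy":0,"wz":0,"jaw":-1},{"tx":0,"ty":0,"tz":0,"wx":0,"wy":0,"wz":0,"jaw":-1}]}}

```text
time: 68.35
tool_pos: [650.5, 28.8, 184.0]
tcp_rot: [-0.178, 1.57, -0.197]
contact_force: [-1.0, -0.3, 3.6]
grip_width: 20.0
```

Call:
{"op": "arm_command", "data": {"plan": [{"tx":0,"ty":0,"tz":0,"wx":0,"wy":0,"wz":0,"jaw":-0.5},{"tx":0,"ty":0,"tz":0,"wx":0,"wy":0,"wz":0,"jaw":-0.4},{"tx":0,"ty":0,"tz":0,"wx":0,"wy":0,"wz":0,"jaw":-0.2},{"tx":0,"ty":0,"tz":0,"wx":0,"wy":0,"wz":0,"jaw":0},{"tx":0,"ty":0,"tz":0,"wx":0,"wy":0,"wz":0,"jaw":0},{"tx":0,"ty":0,"tz":0,"wx":0,"wy":0,"wz":0,"jaw":0},{"tx":-1,"ty":0,"tz":0,"wx":0,"wy":0,"wz":0,"jaw":0},{"tx":-2,"ty":0,"tz":0,"wx":0,"wy":0,"wz":0,"jaw":0},{"tx":-3,"ty":0,"tz":0,"wx":0,"wy":0,"wz":0,"jaw":0},{"tx":-3,"ty":0,"tz":0,"wx":0,"wy":0,"wz":0,"jaw":0},{"tx":-3,"ty":0,"tz":0,"wx":0,"wy":0,"wz":0,"jaw":0},{"tx":0,"ty":0,"tz":-3,"wx":0,"wy":0,"wz":0,"jaw":0},{"tx":0,"ty":0,"tz":-4,"wx":0,"wy":0,"wz":0,"jaw":0},{"tx":0,"ty":0,"tz":-4,"wx":0,"wy":0,"wz":0,"jaw":0},{"tx":0,"ty":0,"tz":-4,"wx":0,"wy":0,"wz":0,"jaw":0},{"tx":0,"ty":0,"tz":-4,"wx":0,"wy":0,"wz":0,"jaw":0},{"tx":0,"ty":0,"tz":0,"wx":0,"wy":0,"wz":0,"jaw":0},{"tx":0,"ty":0,"tz":0,"wx":0,"wy":0,"wz":0,"jaw":0},{"tx":0,"ty":0,"tz":0,"wx":0,"wy":0,"wz":0,"jaw":0}]}}

```text
time: 70.25
tool_pos: [461.5, 32.3, 303.6]
tcp_rot: [-0.127, 1.57, -0.146]
contact_force: [1.0, 0.8, -0.3]
grip_width: 45.9
```

```bash
python3 - <<'E'
from h import *
delta([650.6,28.8,184],-1.09)
for n,b,s in (('side',(180,90,350,320),2.6),('top',(90,80,410,260),2.5)):
    im=np.mean([imaging.capture(n).astype(float) for _ in range(3)],0).astype(np.uint8)
    cv2.imwrite(f'pics/{n}44f.png',im)
    crop(im,*b,s,f'pics/{n}44.png')
    if n=='top': crop(im,265,180,365,250,7,'pics/t44h.png')
    else: crop(im,245,135,300,205,8,'pics/ssc2.png')
im=cv2.imread('pics/ssc.png');im2=cv2.imread('pics/ssc2.png');cv2.imwrite('pics/c44.png',cv2.resize(np.hstack([im,im2]),None,fx=.9,fy=.9))
E
```

```text
t 70.25 pos [461.5  32.3 303.6] jawaxis deg -1.09 toolx [ 1.3e-03 -2.0e-04 -1.0e+00] F [ 1.   0.8 -0.3] w 45.9
turn [-0.0001  0.0013  0.0002] 0.1
then shift cm in new axes [1.196e+01 1.000e-02 1.891e+01]
shift cm now axes [1.198e+01 1.000e-02 1.889e+01]
```

View pics/side44.png

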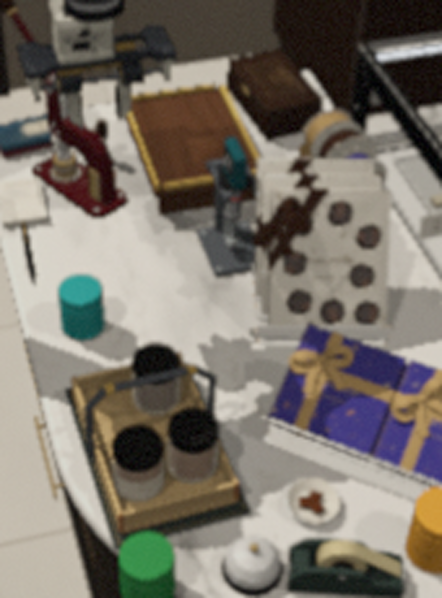

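View pics/top44.png

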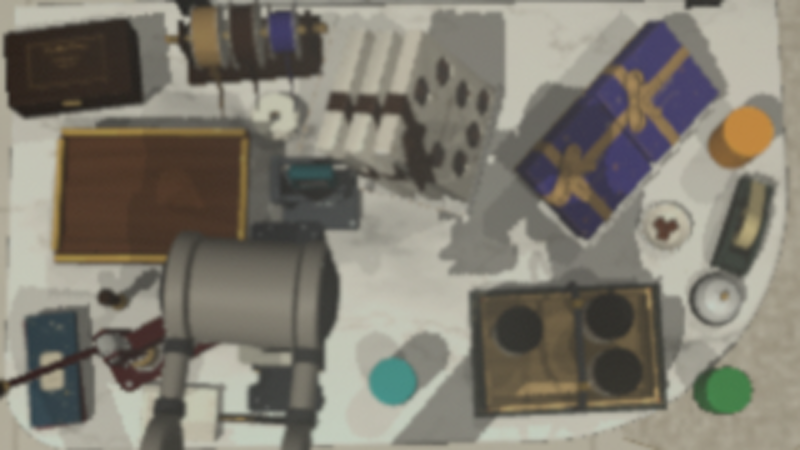

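View pics/c44.png

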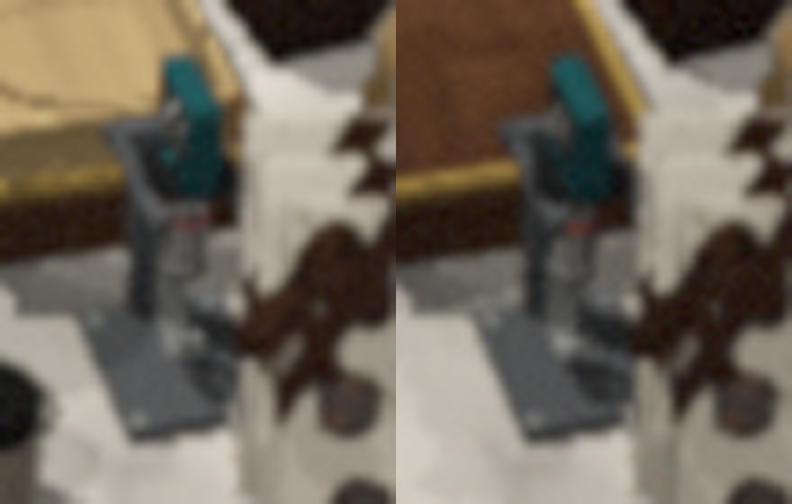

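View pics/t44h.png

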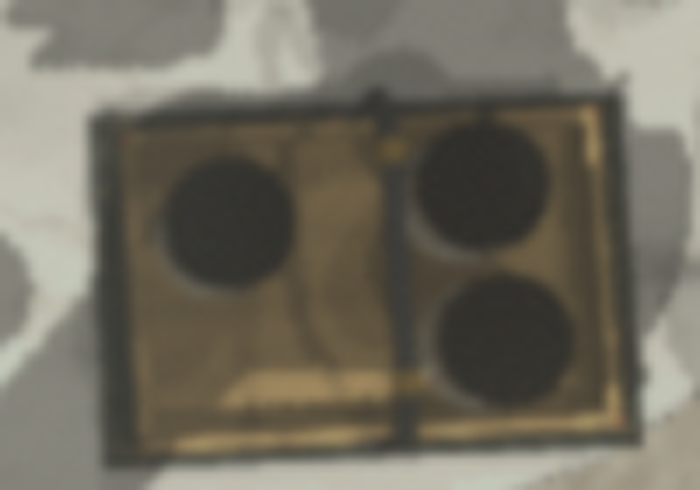

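```bash
python3 - <<'E'
from h import *
f=lambda p,o,s:(np.array(p,float)+.5)/s-.5+np.array(o)
r=onz('top',f([[122,126],[600,100],[620,428],[140,452]],(265,180),7),41);m=onz('top',f([[92,115],[620,92],[640,442],[106,466]],(265,180),7),3)
for q in(r,m):
    print(q.round(1).tolist(),q.mean(0).round(1)); d=(q[0]+q[3]-q[1]-q[2])[:2];print(np.degrees(np.arctan2(d[1],d[0])),np.linalg.norm(d)/2)
E
```

```text
[[514.3, -179.1, 41.0], [521.9, -405.5, 41.0], [367.7, -407.9, 41.0], [361.7, -183.4, 41.0]] [ 441.4 -294.    41. ]
91.73084078689017 225.56768533998996
[[524.0, -166.6, 3.0], [529.8, -423.4, 3.0], [360.9, -425.2, 3.0], [355.3, -169.0, 3.0]] [ 442.5 -296.     3. ]
91.27670253573805 256.60142936691227
```

```bash
python3 - <<'E'
from plant import bot
print(bot.close_job())
E
```

```text
the job is handed in; nothing more can be done
None
```

The job is done and handed in at about 70 s. There were three jars on the counter. The turquoise and green jars and a similar orange one were lookalikes and were left where they stood.

**What I did**
- I lifted the hamper by its handle from the riser onto the mat and packed two jars at one end and one at the other.
- I hooked the scale under the bar, lifted the hamper about 75 mm clear and held it there for over 4 s. It hung nearly level; the load was about 7 N, judging by the wrist force.
- I lowered it onto the mat, unhooked the scale and hung it back in its fork stand.

**Last checks**
- **Hamper:** it sits within about 2 mm and 0.5° of the mat's centre and direction.
- **Jars:** all three are upright inside it.
- **Scale:** it looks the same in its stand as before I took it.
- **Other items:** none appears to have moved.
- **Gripper:** it is open and touching nothing.

**What deviated**
- **Shifted jar:** the single jar moved about 36 mm sideways inside the hamper just before hooking, probably the announced knock. It stayed upright, so I left it there and hooked about 6 mm off the bar's middle to keep the hamper level.
- **Grip contact:** while closing on the scale, one finger touched the grip off-centre, at about 3 N. I re-centred before gripping.

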